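# Nip re-glued pocket books in the press and wind the pressing timer

### The arm

A 6-joint arm with a two-finger parallel gripper is mounted at the origin on a cart in front of the work surface, level with it; the furniture and walls round the work are solid. World frame = base frame: x ahead of the robot, y to its left, z up, the work surface at z = 0. Lengths are in m, angles in rad, forces in N, time in s.
With the tool pointing down it reaches from about 0.375 to 0.975 m from the base axis. Payload 3.8 kg.
Tool frame: the origin (TCP) lies midway between the tips of the shut fingers; the grasp point (between the pads) lies 19 mm behind it; z points along the fingers, y is the line along which they close (so a half turn about z gives the same grasp; the last joint's range is limited). The gripper opens to 85 mm and grips with 20 to 120 N. Pads are 22 mm wide; open, the fingers measure 114 mm over their backs; the gripper's body (76 mm by 85 mm) begins 54 mm behind the grasp point. The pads swing forward as they close: fully open they stand 13 mm farther back than shut.
Start: joints at [1.078, 0.264, 1.604, -0, 1.274, -0.037], TCP at [0.297, 0.606, 0.231] pointing down, gripper open.
Joint ranges: [-2.63, 2.63], [-0.94, 2.18], [0.31, 2.57], [-1.31, 4.45], [0, 2.66], [-2.55, 2.55]. Speed limits (rad/s): [2.57, 2.57, 3.14, 3.14, 3.14, 3.14].

### API

Orientations are given as a rotation vector (axis times angle).
In Python, from workcell import bot, read_camera, camera_info, ticket gives the robot as it stands.
- The arm moves only by the tool servo_tool, never from a script. Its argument "targets" is a list of rows, each an object of numbers: "hand": the closure, from -1 (fully open) to 1 (shut); "x", "y", "z": the shift along the tool's x, y, z as a fraction of full scale; "roll": the turn about the tool's z as a fraction of full scale. In form: [{"hand": .., "x": .., "y": .., "z": .., "roll": ..}, ...]. A call has 1 to 10 rows; each row is the pose to reach, as a shift and turn from the pose commanded when the call began, along the tool's axes at that moment, turning the shorter way round; what a row does not reach only later rows make up. Full scale, the value 1, is 50 cm for a shift and 180 degrees for a turn. A row lasts 1/12 s, in which the tool goes at most 41.7 mm and 7.16 degrees, less where a joint would pass 70% of its speed; a pose out of reach is approached as far as the arm can. A call with a number of a shift or a turn outside -1 to 1 is refused whole. A call with a gripper value outside its range is refused whole. The fingers move at their own pace and stop on an object; "grip_force" is the grip in N (left out, the last holds). Time passes only in rows, so rows that repeat a pose let the fingers close. It gives the time, the measured TCP pose, the force, the opening and the grip force at its end, in the units of the state.
- bot.read_state(): the state, without advancing time (a new reading comes with each control period).
- read_camera(name): name is "side" or "top" or "wrist"; returns the picture (480x640x3 uint8, red, green, blue); there is no depth.
- camera_info(name): a dict with "fx", "fy", "cx", "cy" (pixels), "k1" (the pictures are not rectified: a ray, as slopes to the right and down, at radius r is drawn at 1 + k1 r^2 times it, then the intrinsics apply), "eye" and "orientation" of the camera in the world; the wrist camera has in their place "T_tool_cam" (4x4, takes a point from camera to tool coordinates, whose origin is the TCP and whose axes are the flange's). Camera axes: x right, y down, z forward; pixel columns grow to the right and rows downward; lengths in m; the calibration is good to about 2 mm. A picture is of the moment at which its call begins: read the wrist's pose just before it. camera_info takes no time and is no camera call.
- ticket.finish_job(): hands the job in; it is judged then, once.
The state is a dict: "time": time; "q": joint angles; "joint_vel": joint speeds; "joint_torque": joint torques, N m; "tool_pos": TCP position; "tcp_rot": TCP orientation; "wrist_force": force on the tool from outside, world axes, zero at the start; "torque": the same for the moment, N m; "width": opening from 0.0 (shut) to 1.0 (fully open); "grip_force": force on a finger pad.
Only numpy, scipy, OpenCV 4.12 (cv2) and the standard library are available. Lean on these libraries where they do the work, as an engineer would, in place of code of your own. Each camera call takes 0.05 s, during which the arm holds its last target. There are 200 camera calls.

### The job

Press the freshly re-glued pocket books while the paste sets: stack every book that is on the desk flat and square in the middle of the press bed, long sides along the bed, with the plain plywood pressing board on top as the last layer. Then swing the press arm in over the stack as far as it goes and turn the knurled cap of its screw clockwise to bring the foot down, stopping at the first slip of the cap's clutch so that the books are held but not crushed. When they are under pressure, wind the clockwork timer beside the press right up to its stop, and leave everything so, hands off.

Things in the scene. Friction and masses are not known exactly. Their poses are not given: they have to be found in the camera images.
- press: small bookbinder's press, fixed: a dark iron base 226 x 96 mm and 20 mm high with a steel post. Origin on the table under the middle of the bed; its x runs along the bed, away from the robot, to the post, whose axis stands at x = +120 mm (radius 13 mm, flange radius 26 mm, top 162 mm high); y to the left. The base reaches from x = -73 to +153 mm
- press_bed (a point): middle of the pale wooden bed pad (122 x 70 mm, along the press's x and y) at its top face, 24 mm above the table; axes as the press. The stack is to be centred here
- press_swing (a joint): iron swing arm on the post: 0 = over the bed, at its stop, pointing to the press's -x; positive = swung away counterclockwise from above, to the press's -y side; starts at 1.3 to 1.5, limit 1.65. Stays where it is left (friction about 0.3 Nm). Beam 24 mm wide, 125 to 149 mm above the table; it carries the screw 120 mm from the post's axis and the handle at its free end
- swing_handle (a point): middle of the arm's handle: a level steel rod 12 mm thick that runs on along the arm, 146 to 180 mm from the post's axis, with a black 20 mm ball at its end; 137 mm above the table, 166 mm from the axis. It can be pushed sideways or pinched from above. Its x axis points along the arm towards the post
- swing_pivot (a point): point on the arm's hinge axis (the post's axis, vertical), 137 mm above the table
- cap_grip (a point): where to grip the knurled steel cap of the press screw, on its vertical axis, 120 mm from the post on the arm: a round cap 37 mm in diameter and 28 mm tall, 160 to 188 mm above the table; this point is 181 mm above it. Below it is a brass collar of 49 mm diameter, top at 159 mm. The cap does not rise or sink as it turns
- press_screw (a joint): turn of the screw in the arm, seen at the brass collar with its black index mark: 0 = foot fully raised, positive = clockwise from above = foot going down 5.73 mm per radian (36 mm a turn), to a stop at 8.2 rad. Starts at 0. Runs with about 0.11 Nm and stays where it is left
- clutch_cap (a joint): slip of the cap on the screw: angle of the black mark on the cap past the mark on the collar. 0 at the start and as long as cap and screw turn together; it grows when the screw is blocked and the cap is turned on clockwise, at about 0.20 Nm. The first slip is a value just over 0.1 rad; above 0.9 rad is overtightened. The cap does not spring back
- foot_face (a point): centre of the underside of the round steel press foot (54 mm in diameter) below the arm, on the screw's axis: 102 mm above the table when raised. The foot sits on a short spring that yields about 3.5 mm as the force grows to about 18 N at the slip, so the cap turns on by some 0.6 rad between touching and slipping
- pressing_board: plain plywood board, 116 long (its x) by 60 wide (its y) by 14 mm thick, 80 g, lying flat; origin at the centre of its underside
- book1: a re-glued pocket book bound in dark brown cloth with cream pages, 106 long (its x) by 56 wide (its y) by 14 mm thick, 90 g, lying flat; origin at the centre of its underside, spine on the -y long side. Two to four of the four books are there, the others are absent. All alike
- book2: a re-glued pocket book bound in dark brown cloth with cream pages, 106 long (its x) by 56 wide (its y) by 14 mm thick, 90 g, lying flat; origin at the centre of its underside, spine on the -y long side. Two to four of the four books are there, the others are absent. All alike
- book3: a re-glued pocket book bound in dark brown cloth with cream pages, 106 long (its x) by 56 wide (its y) by 14 mm thick, 90 g, lying flat; origin at the centre of its underside, spine on the -y long side. Two to four of the four books are there, the others are absent. All alike
- book4: a re-glued pocket book bound in dark brown cloth with cream pages, 106 long (its x) by 56 wide (its y) by 14 mm thick, 90 g, lying flat; origin at the centre of its underside, spine on the -y long side. Two to four of the four books are there, the others are absent. All alike
- timer: round clockwork timer, fixed: an aluminium drum 92 mm across and 50 mm high with a paper dial on top; origin on the table at its axis; the key is on the axis
- timer_key (a joint): winding of the timer's brass wing key: positive = clockwise seen from above; starts at 0.2 to 2.0 rad, its stop is at 6.6 rad (fully wound). At 0 the wing lies along the timer's x axis. The mainspring pulls back with 0.007 Nm per rad, but the key's pawl brake (about 0.09 Nm) holds it where it is let go
- key_grip (a point): middle of the wing of the key, on its axis, 75 mm above the table: an upright flat wing 46 mm long, 9 mm thick and 25 mm high (62 to 87 mm above the table). Its x axis points along the wing
- brass_weight: bystander: knobbed brass paper weight, 38 mm in diameter, 54 mm tall, standing loose by the books; origin at the centre of its underside

How it is judged:
By the outcome, as a careful person would: the job done as asked, in the order asked, and still so for the second after the job is handed in, with the robot touching nothing.
Of book1, book2, book3, book4 only 2 to 4 are there at a start; the rules pass over those that are not, and their reading is None.
At some moment in a run one of book1, book2, book3, book4 may be knocked a few centimetres aside while the robot is not near it.
Once in a run the grip may slacken for a moment while it holds something.
It also fails if it takes over 210 s, if anything falls off the work surface, if the arm or the gripper's body presses on something with over 40 N, if the wrist force passes 120 N, or if a joint passes its speed limit or range.

## Working session

There is one attempt and no reset: what is moved stays moved. The work goes in short steps, Python scripts to look and compute and a tool call to move; the robot and the scene stay as the last step left them, time stands still between calls to the robot, and variables do not carry over. Pictures are saved under pics/ and viewed, at most 14 in all, crops included, and the job is handed in when it is done.

Besides the shell and the picture viewer there is one more tool, called after ">>>" by a JSON object that holds its "method" and its "body", one argument or row to a line. servo_tool: Moves the arm, as the interface text tells. Its arguments: {"type":"object","properties":{"targets":{"type":"array"},"grip_force":{"type":"number"}},"required":["targets"]}

```bash
ls; mkdir -p pics; python3 - <<'E'
from workcell import bot, read_camera, camera_info
import cv2
print(bot.read_state())
for n in ["side","top","wrist"]:
    i=camera_info(n); print(n,i)
    cv2.imwrite(f"pics/{n}0.png",cv2.cvtColor(read_camera(n),cv2.COLOR_RGB2BGR))
E
```

```text
pics
{'time': 0.0, 'q': array([ 1.07809604e+00,  2.64758581e-01,  1.60539422e+00,  1.88239964e-05,
        1.27367109e+00, -3.69085615e-02]), 'joint_vel': array([ 0.00137706,  0.00213498,  0.00153074,  0.00176657, -0.00036527,
        0.00149845]), 'joint_torque': array([-8.05907221e-04, -5.15100074e+01, -3.67320728e+01, -6.59866078e-05,
        1.27028039e-02,  8.08680824e-06]), 'tool_pos': array([0.29677215, 0.6054459 , 0.22994743]), 'tcp_rot': array([-0.70964686, -3.05977392,  0.0033746 ]), 'wrist_force': array([-0.41729767, -0.39807531,  0.47906068]), 'torque': array([ 0.02364572, -0.01833511,  0.01429744]), 'grip_force': 0.0, 'width': 1.0018692308222323}
side {'fx': 529.9577722484032, 'fy': 529.9577722484032, 'cx': 319.24982092711093, 'cy': 233.29618047333832, 'k1': -0.040468465488832824, 'eye': array([ 0.61440055, -1.17814536,  0.67926568]), 'orientation': array([-2.01312269, -0.06085912,  0.05704593])}
top {'fx': 562.2050216996153, 'fy': 562.2050216996153, 'cx': 317.1049249207537, 'cy': 243.1934934755163, 'k1': 0.015807525165539314, 'eye': array([ 0.16478877, -0.19555192,  1.52559669]), 'orientation': array([-2.44040299,  1.55581241, -0.21933456])}
wrist {'fx': 386.67580339595753, 'fy': 386.67580339595753, 'cx': 316.34017787143745, 'cy': 244.23586661827932, 'k1': -0.013874182359643376, 'T_tool_cam': array([[ 1.09866983e-04, -9.62869033e-01, -2.69968913e-01,
         6.96955767e-02],
       [ 9.99999989e-01,  1.32659144e-04, -6.61794707e-05,
        -1.65714458e-03],
       [ 9.95360076e-05, -2.69968902e-01,  9.62869037e-01,
        -1.43406766e-01],
       [ 0.00000000e+00,  0.00000000e+00,  0.00000000e+00,
         1.00000000e+00]])}
```

View pics/top0.png

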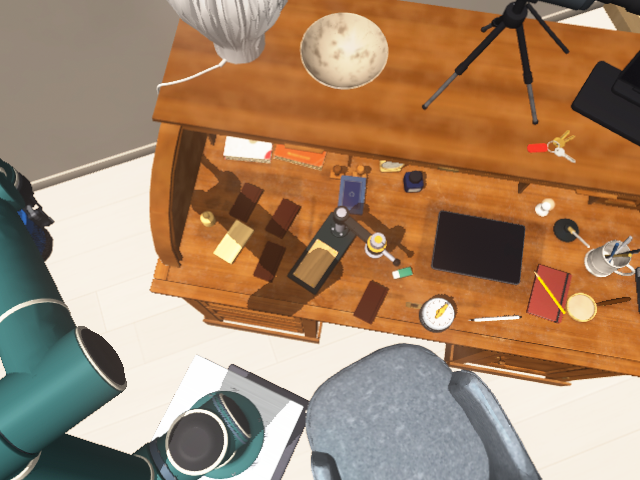

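View pics/side0.png

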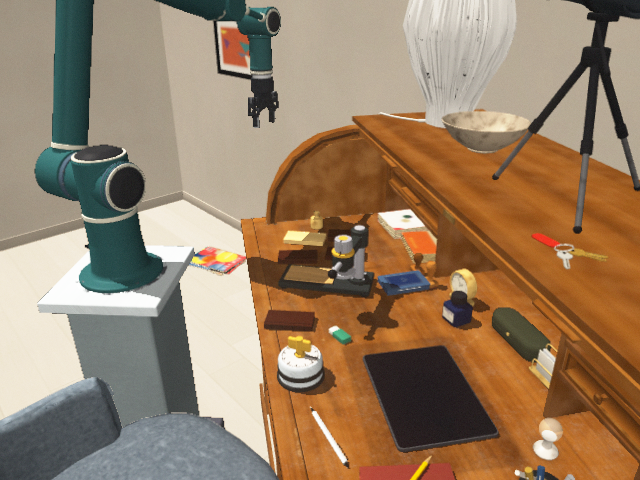

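The top view shows four dark brown books (246,201), (283,217), (268,261) and (371,301), with the board at (234,241) and the weight at (207,217). The press bed is at (320,262), the cap at (376,242) and the timer at (437,313). Next I measure them.

```bash
cat > h.py <<'E'
import numpy as np, cv2
from scipy.spatial.transform import Rotation as R
from workcell import bot, read_camera, camera_info
def pose():
    s=bot.read_state(); T=np.eye(4); T[:3,:3]=R.from_rotvec(s["tcp_rot"]).as_matrix(); T[:3,3]=s["tool_pos"]; return T
def cam(n,T=None):
    i=camera_info(n)
    if n=="wrist": C=(pose() if T is None else T)@i["T_tool_cam"]
    else:
        C=np.eye(4); C[:3,:3]=R.from_rotvec(i["orientation"]).as_matrix(); C[:3,3]=i["eye"]
    return i,C
def ray(n,p,T=None):
    i,C=cam(n,T); p=np.atleast_2d(p).astype(float)
    d=(p-[i["cx"],i["cy"]])/[i["fx"],i["fy"]]; u=d.copy()
    for _ in range(8): u=d/(1+i["k1"]*(u**2).sum(1,keepdims=True))
    return C[:3,3],np.c_[u,np.ones(len(u))]@C[:3,:3].T
def onz(n,p,z,T=None):
    e,d=ray(n,p,T); return e+d*((z-e[2])/d[:,2])[:,None]
def proj(n,P,T=None):
    i,C=cam(n,T); c=(np.atleast_2d(P)-C[:3,3])@C[:3,:3]; u=c[:,:2]/c[:,2:]
    u=u*(1+i["k1"]*(u**2).sum(1,keepdims=True)); return u*[i["fx"],i["fy"]]+[i["cx"],i["cy"]]
def tri(a,b):
    (e1,d1),(e2,d2)=a,b; d1,d2=d1[0],d2[0]
    s=np.linalg.lstsq(np.c_[d1,-d2],e2-e1,rcond=None)[0]; p,q=e1+s[0]*d1,e2+s[1]*d2
    return (p+q)/2,np.linalg.norm(p-q)
def shot(n,name=None):
    T=pose(); im=cv2.cvtColor(read_camera(n),cv2.COLOR_RGB2BGR)
    if name: cv2.imwrite(f"pics/{name}.png",im)
    return im,T
def rects(n,mask,z,T=None,amin=150):
    mask=cv2.morphologyEx(mask,cv2.MORPH_OPEN,np.ones((3,3),np.uint8))
    out=[]
    for c in cv2.findContours(mask,cv2.RETR_EXTERNAL,cv2.CHAIN_APPROX_NONE)[0]:
        if cv2.contourArea(c)<amin: continue
        w=onz(n,c[:,0],z,T)[:,:2]; (x,y),(a,b),t=cv2.minAreaRect((w*1e4).astype(np.float32))
        if a<b: a,b,t=b,a,t+90
        out.append((c[:,0].mean(0).round(),np.r_[x,y,a,b].round()/10,round((t+90)%180-90,1)))
    return out
E
python3 - <<'E'
from h import *
im=cv2.imread("pics/top0.png"); hsv=cv2.cvtColor(im,cv2.COLOR_BGR2HSV)
for p in [(246,201),(283,217),(268,261),(371,301),(234,241),(320,262),(225,258),(300,280)]: print(p,hsv[p[1],p[0]])
m=cv2.inRange(hsv,(0,60,15),(12,255,80)); m[:170]=0; m[330:]=0
for r in rects("top",m,0.014): print("book",r)
m=cv2.inRange(hsv,(18,40,140),(32,190,255)); m[:170]=0; m[330:]=0
for z in (.014,.028):
  for r in rects("top",m,z): print("board",z,r)
m=cv2.inRange(hsv,(10,40,100),(25,190,255)); m[:225]=0; m[300:]=0; m[:,:290]=0;m[:,352:]=0
for r in rects("top",m,.024): print("bed",r)
m=cv2.inRange(hsv,(0,0,0),(180,255,60)); m[:200]=0; m[300:]=0; m[:,:286]=0;m[:,362:]=0
for r in rects("top",m,.02): print("base",r)
c=im[170:340,180:470]; cv2.imwrite("pics/c0.png",cv2.resize(c,None,fx=2.7,fy=2.7,interpolation=cv2.INTER_CUBIC))
s=cv2.imread("pics/side0.png")[195:400,230:430]; cv2.imwrite("pics/c1.png",cv2.resize(s,(585,600),interpolation=cv2.INTER_CUBIC))
E
```

```text
(246, 201) [ 10 159  74]
(283, 217) [  8 173 102]
(268, 261) [ 10 169  65]
(371, 301) [  8 164 101]
(234, 241) [ 28  65 255]
(320, 262) [ 16 141 163]
(225, 258) [ 28  59 255]
(300, 280) [14 72 53]
book (array([272., 257.]), array([470. ,  91.9,  84.7,  56.9]), 4.1)
book (array([439., 253.]), array([ 682.6, -326.1,   91.8,   33.1]), 21.3)
book (array([275., 229.]), array([552.1, 115.3,  57.8,  36.4]), 87.4)
book (array([242., 208.]), array([568.4, 229.6,  70.6,  58. ]), -1.4)
board 0.014 (array([582., 307.]), array([ 701.2, -728.6,   79.7,   73.3]), -23.4)
board 0.014 (array([233., 241.]), array([467.2, 208.5, 115.7,  61.1]), -6.6)
board 0.028 (array([582., 307.]), array([ 696.2, -723.7,   79. ,   72.6]), -23.4)
board 0.028 (array([233., 241.]), array([464.4, 204.8, 114.7,  60.5]), -6.6)
bed (array([322., 290.]), array([450.8, -69.6, 166.2,  66.4]), -65.0)
bed (array([347., 261.]), array([ 550.8, -100.8,   77. ,   27.6]), 24.0)
bed (array([315., 262.]), array([507.2, -27.6, 124.2,  73.2]), -9.1)
bed (array([301., 239.]), array([539.4,  19.3, 118.5,  84.2]), 24.9)
base (array([314., 278.]), array([467.7, -48.4, 142.2,  74.9]), -47.3)
```

View pics/c0.png

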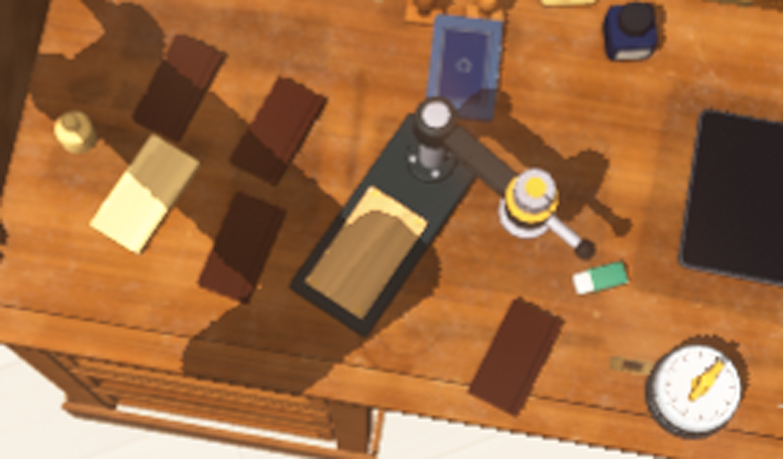

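View pics/c1.png

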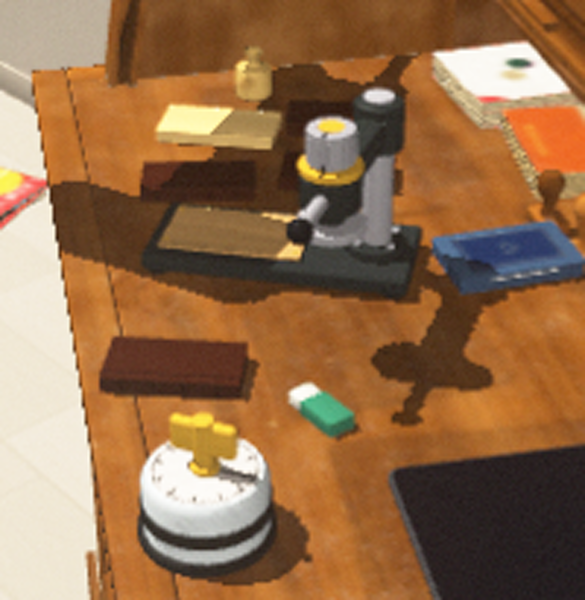

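The crops confirm four separate books, all lying flat, and the swing arm pointing right of the press with its cap at (530,190) and handle at (590,245). I'll convert crop corners to world coordinates.

```bash
python3 - <<'E'
from h import *
f=lambda l:np.array(l)/2.7+[180,170]-0.3
def rc(name,l,z):
    w=onz("top",f(l),z)[:,:2]; (x,y),(a,b),t=cv2.minAreaRect((w*1e3).astype(np.float32))
    print(name,np.round([x,y,a,b,t],1))
rc("A far-left",[(181,34),(227,53),(176,140),(133,118)],.014)
rc("B mid",[(285,77),(327,97),(274,185),(231,162)],.014)
rc("C near",[(241,193),(285,210),(243,302),(200,282)],.014)
rc("D right",[(516,298),(563,322),(516,415),(470,393)],.014)
rc("bed",[(305,288),(362,318),(427,228),(373,186)],.024)
for n,p,z in [("cap",(535,186),.188),("ball",(585,248),.137),("post",(435,113),.162),("timer",(696,390),.05),("wing1",(690,402),.087),("wing2",(722,360),.087),("weight",(76,132),.054),("basefl",(291,287),.02),("basefr",(362,334),.02)]:
    print(n,onz("top",f([p]),z).round(3)[0])
E
```

```text
A far-left [589.7 229.2  54.2 110.2  87.5]
B mid [589.8 111.6  51.8 111.5  85.8]
C near [459.4  90.5 105.5  49.5   2. ]
D right [ 473.5 -211.    53.1  108.5   88.4]
bed [504.1 -31.8  70.8 127.9  82.4]
cap [ 0.591 -0.161  0.188]
ball [ 0.571 -0.227  0.137]
post [ 0.625 -0.046  0.162]
timer [ 0.51  -0.382  0.05 ]
wing1 [ 0.488 -0.376  0.087]
wing2 [ 0.538 -0.389  0.087]
weight [0.488 0.291 0.054]
basefl [0.441 0.026 0.02 ]
basefr [ 0.428 -0.06   0.02 ]
```

```bash
cat >> h.py <<'E'
def goto(x,y,z,yaw=None):
    "yaw: world heading (deg) of tool x; prints fractions for servo_tool"
    T=pose(); d=T[:3,:3].T@(np.array([x,y,z])-T[:3,3]); t0=np.degrees(np.arctan2(T[1,0],T[0,0]))
    r=0 if yaw is None else -((yaw-t0+180)%360-180)
    print("t",round(bot.read_state()["time"],1),"now",T[:3,3].round(4),"yaw",round(t0,1),"-> x %.4f y %.4f z %.4f roll %.4f"%(*(d/0.5),r/180),"mm",(d*1000).round())
E
python3 -c "
from h import *
goto(.40,.40,.38,172); goto(.47,.02,.38,172)"
```

```text
t 0.1 now [0.2969 0.6056 0.2302] yaw 153.9 -> x -0.3662 y -0.2789 z -0.2990 roll -0.1006 mm [-183. -139. -150.]
t 0.1 now [0.2969 0.6056 0.2302] yaw 153.9 -> x -0.8264 y -0.8997 z -0.2980 roll -0.1006 mm [-413. -450. -149.]
```

>>> {"method": "servo_tool", "body": {
  "targets": [
    {"hand": -1,"x": 0,"y": 0,"z": -0.083,"roll": 0},
    {"hand": -1,"x": -0.05,"y": -0.05,"z": -0.15,"roll": -0.02},
    {"hand": -1,"x": -0.1,"y": -0.1,"z": -0.2,"roll": -0.05},
    {"hand": -1,"x": -0.366,"y": -0.279,"z": -0.3,"roll": -0.1},
    {"hand": -1,"x": -0.366,"y": -0.279,"z": -0.3,"roll": -0.1},
    {"hand": -1,"x": -0.366,"y": -0.279,"z": -0.3,"roll": -0.1},
    {"hand": -1,"x": -0.826,"y": -0.9,"z": -0.3,"roll": -0.1},
    {"hand": -1,"x": -0.826,"y": -0.9,"z": -0.3,"roll": -0.1},
    {"hand": -1,"x": -0.826,"y": -0.9,"z": -0.3,"roll": -0.1},
    {"hand": -1,"x": -0.826,"y": -0.9,"z": -0.3,"roll": -0.1}
  ]
}}

```text
time: 0.98
tool_pos: [0.4122, 0.2778, 0.3713]
tcp_rot: [0.222, 3.134, -0.0]
wrist_force: [0.8, -1.3, 0.3]
width: 0.999
grip_force: 0.0
```

```bash
python3 -c "
from h import *
goto(.47,.02,.38,172)"
```

```text
t 1.0 now [0.4122 0.2778 0.3713] yaw 171.9 -> x -0.1871 y -0.4943 z -0.0172 roll -0.0005 mm [ -94. -247.   -9.]
```

>>> {"method": "servo_tool", "body": {
  "targets": [
    {"hand": -1,"x": -0.187,"y": -0.494,"z": -0.017,"roll": 0},
    {"hand": -1,"x": -0.187,"y": -0.494,"z": -0.017,"roll": 0},
    {"hand": -1,"x": -0.187,"y": -0.494,"z": -0.017,"roll": 0},
    {"hand": -1,"x": -0.187,"y": -0.494,"z": -0.017,"roll": 0},
    {"hand": -1,"x": -0.187,"y": -0.494,"z": -0.017,"roll": 0},
    {"hand": -1,"x": -0.187,"y": -0.494,"z": -0.017,"roll": 0},
    {"hand": -1,"x": -0.187,"y": -0.494,"z": -0.017,"roll": 0},
    {"hand": -1,"x": -0.187,"y": -0.494,"z": -0.017,"roll": 0},
    {"hand": -1,"x": -0.187,"y": -0.494,"z": -0.017,"roll": 0},
    {"hand": -1,"x": -0.187,"y": -0.494,"z": -0.017,"roll": 0}
  ]
}}

```text
time: 1.82
tool_pos: [0.4697, 0.0228, 0.3797]
tcp_rot: [-0.222, -3.133, -0.001]
wrist_force: [-1.0, 0.4, 0.7]
width: 1.003
grip_force: 0.0
```

```bash
python3 -c "
from h import *
im,T=shot('wrist','w1'); np.save('T1.npy',T); goto(.47,.02,.38,172)"
```

```text
t 1.9 now [0.4697 0.0231 0.3798] yaw 172.0 -> x -0.0015 y -0.0061 z -0.0005 roll -0.0003 mm [-1. -3. -0.]
```

View pics/w1.png

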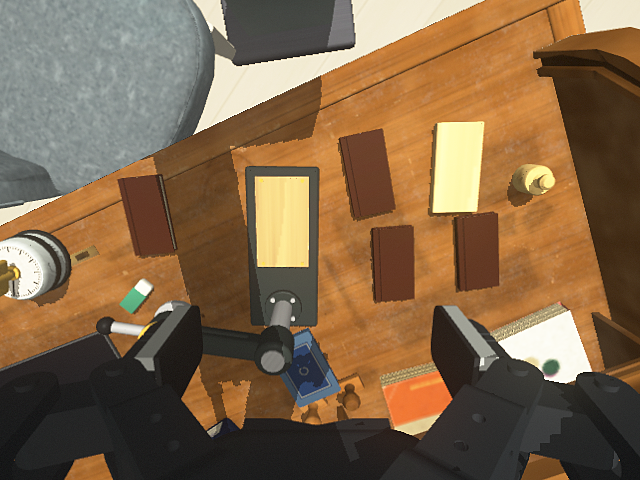

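The wrist view shows all four books at (367,174), (393,263), (477,252) and (147,215). It also shows the board (457,168), bed pad (283,222), post (275,350), weight (535,180) and timer (30,265). I'll measure from this frame.

```bash
cat >> h.py <<'E'
def books(im,T,z=.007,lo=(0,90,25),hi=(9,255,120)):
    hsv=cv2.cvtColor(cv2.GaussianBlur(im,(3,3),0),cv2.COLOR_BGR2HSV); m=cv2.inRange(hsv,lo,hi)
    m=cv2.morphologyEx(m,cv2.MORPH_CLOSE,np.ones((5,5),np.uint8)); m[340:]=0
    return rects("wrist",m,z,T,400)
def board(im,T,z,x0=0,x1=640):
    hsv=cv2.cvtColor(im,cv2.COLOR_BGR2HSV); m=cv2.inRange(hsv,(15,30,150),(35,150,255)); m[330:]=0; m[:,:x0]=0; m[:,x1:]=0
    return rects("wrist",m,z,T,400)
E
python3 - <<'E'
from h import *
im=cv2.imread("pics/w1.png"); T=np.load("T1.npy"); hsv=cv2.cvtColor(im,cv2.COLOR_BGR2HSV)
for p in [(367,174),(393,263),(477,252),(140,215),(171,210),(220,200),(300,110),(283,222),(457,168)]: print(p,hsv[p[1],p[0]])
for r in books(im,T): print(r)
for r in board(im,T,.007): print("bo .007",r)
for r in board(im,T,.024,240,320): print("bed .024",r)
m=cv2.inRange(hsv,(0,0,0),(180,90,75)); m[:140]=0;m[340:]=0;m[:,:225]=0;m[:,325:]=0
for r in rects("wrist",m,.02,T): print("base",r)
print("post axis top",onz("wrist",[(272,360)],.162,T), "flange",onz("wrist",[(283,307)],.025,T))
E
```

```text
(367, 174) [ 10 152 104]
(393, 263) [ 10 159 101]
(477, 252) [ 10 161 100]
(140, 215) [  9 152  99]
(171, 210) [ 15 167 107]
(220, 200) [ 15 165  99]
(300, 110) [ 15 162 121]
(283, 222) [ 23 106 252]
(457, 168) [ 28  78 255]
(array([394., 271.]), array([597.4, 113.7,  82.7,  52.8]), -4.3)
(array([146., 215.]), array([ 470.2, -212.2,  104.2,   52.9]), -1.9)
bo .007 (array([535., 318.]), array([699.9, 316.4,  84.9,  20.6]), -71.9)
bo .007 (array([282., 223.]), array([505.8, -31.1, 125.9,  71.8]), -8.4)
bo .007 (array([536., 177.]), array([491.9, 314.9,  49.4,  38. ]), 21.7)
bo .007 (array([457., 166.]), array([466.1, 209.8, 117.4,  61.6]), -6.5)
bo .007 (array([254.,  84.]), array([313.3, -35.4, 193.2,  69.7]), -74.9)
bo .007 (array([611.,  13.]), array([309.5, 401.5,  75.8,  32.5]), 82.6)
bo .007 (array([443.,   7.]), array([280.7, 206.6,  71.5,  26.8]), 82.2)
bo .007 (array([374.,  25.]), array([276.5, 110.3, 130.6,  57.9]), -68.3)
bo .007 (array([212.,  14.]), array([246.3, -75.3,  39.9,  32.8]), -4.5)
bed .024 (array([282., 223.]), array([502.3, -29. , 121.7,  69.5]), -8.4)
bed .024 (array([272.,  76.]), array([321.4,  -7.1, 112. ,  43.9]), -75.3)
base (array([258., 335.]), array([658.9, -89.2,  98.9,  20.9]), 81.9)
base (array([254., 286.]), array([585.5, -80.6, 120.8,  18.8]), -7.3)
post axis top [[ 0.61966259 -0.04710185  0.162     ]] flange [[ 0.62194961 -0.04705632  0.025     ]]
```

```bash
sed -i 's/hi=(9,255,120)/hi=(12,255,125)/' h.py; python3 - <<'E'
from h import *
im=cv2.imread("pics/w1.png"); T=np.load("T1.npy")
for r in books(im,T): print(r)
E
```

```text
(array([442., 327.]), array([689.7, 183.2,  52.5,  37.7]), -7.4)
(array([393., 263.]), array([587. , 113.7, 110.2,  57.1]), -4.2)
(array([478., 251.]), array([586.1, 232.8, 110. ,  57.2]), -0.8)
(array([147., 214.]), array([ 470.9, -209.9,  107.8,   60.4]), -2.3)
(array([367., 172.]), array([457.5,  91.7, 107.1,  56.2]), 3.9)
```

```bash
python3 -c "
from h import *
goto(.4575,.0917,.07,183.9)"
```

```text
t 1.9 now [0.4697 0.0231 0.3798] yaw 172.0 -> x 0.0430 y 0.1320 z 0.6196 roll -0.0664 mm [ 21.  66. 310.]
```

>>> {"method": "servo_tool", "body": {
  "targets": [
    {"hand": -1,"x": 0.043,"y": 0.132,"z": 0.08,"roll": -0.066},
    {"hand": -1,"x": 0.043,"y": 0.132,"z": 0.16,"roll": -0.066},
    {"hand": -1,"x": 0.043,"y": 0.132,"z": 0.24,"roll": -0.066},
    {"hand": -1,"x": 0.043,"y": 0.132,"z": 0.32,"roll": -0.066},
    {"hand": -1,"x": 0.043,"y": 0.132,"z": 0.4,"roll": -0.066},
    {"hand": -1,"x": 0.043,"y": 0.132,"z": 0.48,"roll": -0.066},
    {"hand": -1,"x": 0.043,"y": 0.132,"z": 0.55,"roll": -0.066},
    {"hand": -1,"x": 0.043,"y": 0.132,"z": 0.62,"roll": -0.066},
    {"hand": -1,"x": 0.043,"y": 0.132,"z": 0.62,"roll": -0.066},
    {"hand": -1,"x": 0.043,"y": 0.132,"z": 0.62,"roll": -0.066}
  ]
}}

```text
time: 2.7
tool_pos: [0.4546, 0.0912, 0.0674]
tcp_rot: [0.107, -3.132, 0.001]
wrist_force: [-0.5, 0.0, 0.1]
width: 1.0
grip_force: 0.0
```

```bash
python3 -c "
from h import *
goto(.4575,.0917,.0,183.9)
im,T=shot('wrist','w2')
for r in books(im,T): print(r)
goto(.4575,.0917,.0,183.9)
"
```

```text
t 2.7 now [0.4546 0.0912 0.0674] yaw -176.1 -> x -0.0070 y 0.0006 z 0.1347 roll -0.0000 mm [-3.  0. 67.]
(array([318., 256.]), array([451. ,  90.9,  95.2,  57.6]), 3.9)
t 2.8 now [0.4575 0.0914 0.0702] yaw -176.1 -> x -0.0003 y 0.0005 z 0.1403 roll -0.0002 mm [-0.  0. 70.]
```

View pics/w2.png

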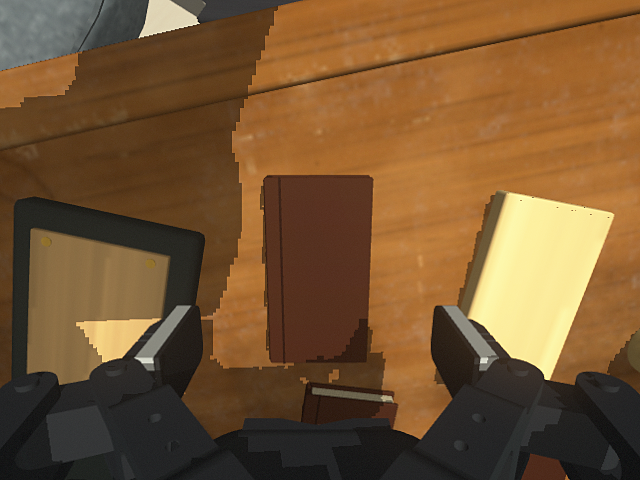

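The gripper is centred over book C (318,268), and the bed and board are clear on either side. I'll descend, grip, then lift.

>>> {"method": "servo_tool", "body": {
  "targets": [
    {"hand": -1,"x": 0,"y": 0,"z": 0.06,"roll": 0},
    {"hand": -1,"x": 0,"y": 0,"z": 0.11,"roll": 0},
    {"hand": -1,"x": 0,"y": 0,"z": 0.14,"roll": 0},
    {"hand": -1,"x": 0,"y": 0,"z": 0.14,"roll": 0},
    {"hand": 1,"x": 0,"y": 0,"z": 0.14,"roll": 0},
    {"hand": 1,"x": 0,"y": 0,"z": 0.14,"roll": 0},
    {"hand": 1,"x": 0,"y": 0,"z": 0.14,"roll": 0},
    {"hand": 1,"x": 0,"y": 0,"z": 0.14,"roll": 0},
    {"hand": 1,"x": 0,"y": 0,"z": 0.14,"roll": 0},
    {"hand": 1,"x": 0,"y": 0,"z": 0.14,"roll": 0}
  ],
  "grip_force": 40
}}

```text
time: 3.58
tool_pos: [0.4611, 0.0911, 0.0032]
tcp_rot: [-0.103, 3.134, 0.001]
wrist_force: [-2.1, 0.5, 7.1]
width: 0.638
grip_force: 41.8
```

```bash
python3 -c "
from h import *
print(bot.read_state()['width'],bot.read_state()['wrist_force'])
goto(.5023,-.029,.06,171.6)
"
```

```text
0.638077952336201 [-2.06712125  0.52675062  7.09602212]
t 3.6 now [0.4611 0.0911 0.0032] yaw -176.2 -> x -0.0672 y -0.2449 z -0.1133 roll 0.0676 mm [ -34. -122.  -57.]
```

>>> {"method": "servo_tool", "body": {
  "targets": [
    {"hand": 1,"x": 0,"y": 0,"z": -0.04,"roll": 0},
    {"hand": 1,"x": 0,"y": 0,"z": -0.1,"roll": 0},
    {"hand": 1,"x": 0,"y": 0,"z": -0.16,"roll": 0},
    {"hand": 1,"x": 0,"y": 0,"z": -0.2,"roll": 0},
    {"hand": 1,"x": 0,"y": 0,"z": -0.2,"roll": 0},
    {"hand": 1,"x": 0,"y": 0,"z": -0.2,"roll": 0}
  ]
}}

```text
time: 4.08
tool_pos: [0.4603, 0.0908, 0.1029]
tcp_rot: [-0.103, 3.134, 0.001]
wrist_force: [-0.1, 0.1, -1.1]
width: 0.64
grip_force: 43.6
```

```bash
python3 -c "
from h import *
im,T=shot('wrist','w3')
print(T[:3,3]); z=T[2,3]
for r in books(im,T,z+.004): print(r)
goto(.5023,-.029,.1,171.6)
"
```

```text
[0.46027037 0.09075982 0.10291214]
(array([319., 257.]), array([435.5,  91. ,  66.1,  64. ]), 3.8)
t 4.1 now [0.4586 0.0906 0.1011] yaw -176.2 -> x -0.0714 y -0.2443 z 0.0023 roll 0.0676 mm [ -36. -122.    1.]
```

View pics/w3.png

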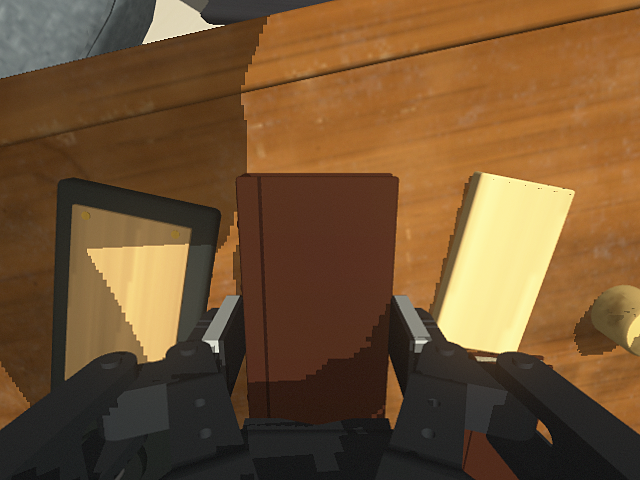

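The book is held square between the pads; its near top edge is at row 179, spanning (237–399).

```bash
python3 -c "
from h import *
T=pose(); 
for z in (.111,.115):
  P=onz('wrist',[(317,179),(237,179),(399,179)],z,T); print(((P-T[:3,3])@T[:3,:3])*1000)
goto(.5023,-.029,.1,171.6)
"
```

```text
[[ 56.15142457  -0.61195393 -10.05204224]
 [ 56.16278011 -27.99651216 -10.05720538]
 [ 56.16717998  27.4641098  -10.04681863]]
[[ 56.57796273  -0.61983436 -14.05314526]
 [ 56.58897758 -27.18281158 -14.0581535 ]
 [ 56.59324545  26.61390206 -14.04807837]]
t 4.1 now [0.4586 0.0906 0.1011] yaw -176.2 -> x -0.0714 y -0.2443 z 0.0023 roll 0.0676 mm [ -36. -122.    1.]
```

>>> {"method": "servo_tool", "body": {
  "targets": [
    {"hand": 1,"x": -0.02,"y": -0.07,"z": 0,"roll": 0.02},
    {"hand": 1,"x": -0.04,"y": -0.13,"z": 0,"roll": 0.04},
    {"hand": 1,"x": -0.06,"y": -0.19,"z": 0,"roll": 0.06},
    {"hand": 1,"x": -0.076,"y": -0.244,"z": 0,"roll": 0.0676},
    {"hand": 1,"x": -0.076,"y": -0.244,"z": 0,"roll": 0.0676},
    {"hand": 1,"x": -0.076,"y": -0.244,"z": 0,"roll": 0.0676},
    {"hand": 1,"x": -0.076,"y": -0.244,"z": 0,"roll": 0.0676}
  ]
}}

```text
time: 4.72
tool_pos: [0.5024, -0.0285, 0.0984]
tcp_rot: [-0.231, -3.13, -0.001]
wrist_force: [1.3, 0.5, -1.2]
width: 0.635
grip_force: 43.6
```

```bash
python3 -c "
from h import *
im,T=shot('wrist','w4')
goto(.5053,-.0294,.028,171.6)
b=bot.read_state(); print(b['width'],b['grip_force'])
P=onz('wrist',[(317,179)],.114); 
hsv=cv2.cvtColor(im,cv2.COLOR_BGR2HSV); print(hsv[150:200:3,310])
"
```

```text
t 4.8 now [ 0.5025 -0.0281  0.0986] yaw 171.6 -> x -0.0064 y -0.0017 z 0.1412 roll 0.0001 mm [-3. -1. 71.]
0.6392106799362444 43.63085210323334
[[ 37  31  74]
 [ 42  18  71]
 [ 18 124 240]
 [ 18 122 228]
 [ 18 121 227]
 [ 19 121 227]
 [ 18 121 226]
 [ 19 120 233]
 [  8 146  75]
 [ 10 148  79]
 [ 11 139  86]
 [ 10 135  87]
 [ 10 141  87]
 [ 10 136  86]
 [ 10 138  85]
 [ 10 132  87]
 [ 10 139  86]]
```

>>> {"method": "servo_tool", "body": {
  "targets": [
    {"hand": 1,"x": -0.0064,"y": -0.0017,"z": 0.05,"roll": 0},
    {"hand": 1,"x": -0.0064,"y": -0.0017,"z": 0.09,"roll": 0},
    {"hand": 1,"x": -0.0064,"y": -0.0017,"z": 0.12,"roll": 0},
    {"hand": 1,"x": -0.0064,"y": -0.0017,"z": 0.132,"roll": 0},
    {"hand": 1,"x": -0.0064,"y": -0.0017,"z": 0.137,"roll": 0},
    {"hand": 1,"x": -0.0064,"y": -0.0017,"z": 0.137,"roll": 0},
    {"hand": 1,"x": -0.0064,"y": -0.0017,"z": 0.137,"roll": 0}
  ]
}}

```text
time: 5.35
tool_pos: [0.5076, -0.0297, 0.0322]
tcp_rot: [0.229, 3.132, 0.0]
wrist_force: [0.3, 0.1, -1.6]
width: 0.636
grip_force: 43.6
```

```bash
python3 -c "
from h import *
goto(.5053,-.0294,.028,171.6)
b=bot.read_state(); print(b['width'],b['grip_force'],b['wrist_force'])
"
```

```text
t 5.3 now [ 0.5076 -0.0297  0.0322] yaw 171.6 -> x 0.0046 y -0.0001 z 0.0084 roll 0.0002 mm [ 2. -0.  4.]
0.6364124952580529 43.599531054496765 [ 0.33897621  0.10216816 -1.60848703]
```

>>> {"method": "servo_tool", "body": {
  "targets": [
    {"hand": 1,"x": 0.0045,"y": 0,"z": 0.004,"roll": 0},
    {"hand": 1,"x": 0.0045,"y": 0,"z": 0.008,"roll": 0},
    {"hand": 1,"x": 0.0045,"y": 0,"z": 0.008,"roll": 0},
    {"hand": -1,"x": 0.0045,"y": 0,"z": 0.008,"roll": 0},
    {"hand": -1,"x": 0.0045,"y": 0,"z": 0.008,"roll": 0},
    {"hand": -1,"x": 0.0045,"y": 0,"z": 0.008,"roll": 0},
    {"hand": -1,"x": 0.0045,"y": 0,"z": 0.008,"roll": 0},
    {"hand": -1,"x": 0.0045,"y": 0,"z": -0.05,"roll": 0},
    {"hand": -1,"x": 0.0045,"y": 0,"z": -0.13,"roll": 0},
    {"hand": -1,"x": 0.0045,"y": 0,"z": -0.21,"roll": 0}
  ]
}}

```text
time: 6.18
tool_pos: [0.5031, -0.0296, 0.1362]
tcp_rot: [-0.23, -3.129, -0.0]
wrist_force: [0.7, -0.2, -0.1]
width: 1.0
grip_force: 0.0
```

>>> {"method": "servo_tool", "body": {
  "targets": [
    {"hand": -1,"x": 0.08,"y": 0,"z": -0.08,"roll": 0},
    {"hand": -1,"x": 0.12,"y": 0,"z": -0.12,"roll": 0},
    {"hand": -1,"x": 0.12,"y": 0,"z": -0.12,"roll": 0},
    {"hand": -1,"x": 0.12,"y": 0,"z": -0.12,"roll": 0},
    {"hand": -1,"x": 0.12,"y": 0,"z": -0.12,"roll": 0}
  ]
}}

```text
time: 6.6
tool_pos: [0.4456, -0.0211, 0.1965]
tcp_rot: [0.23, 3.132, -0.0]
wrist_force: [0.0, 0.6, -0.7]
width: 1.003
grip_force: 0.0
```

```bash
python3 -c "
from h import *
im,T=shot('wrist','w5')
for z in (.007,.031):
  for r in books(im,T,z): print(z,r)
print(T[:3,3]); goto(.587,.1137,.12,175.8)
"
```

```text
0.007 (array([442., 327.]), array([564.1,  83.6,  32.6,  21.2]), -8.3)
0.007 (array([485., 307.]), array([559.5, 116.8,  59.7,  57.2]), 86.6)
0.007 (array([605., 304.]), array([566.7, 236.1,  75.8,  65.4]), -6.5)
0.007 (array([316., 283.]), array([508. , -31.5, 109.6,  60.4]), -8.4)
0.007 (array([117., 272.]), array([ 471.8, -210.3,  110.1,   62.7]), -2.4)
0.031 (array([442., 327.]), array([550.5,  76.7,  30.3,  19.6]), -8.3)
0.031 (array([485., 307.]), array([546.2, 107.5,  55.4,  53. ]), 86.6)
0.031 (array([605., 304.]), array([552.9, 218.2,  70.3,  60.7]), -6.5)
0.031 (array([316., 283.]), array([498.5, -30.1, 101.7,  56. ]), -8.4)
0.031 (array([117., 272.]), array([ 464.8, -196. ,  102.1,   58.2]), -2.4)
[ 0.44557014 -0.02105766  0.19651302]
t 6.7 now [ 0.4452 -0.021   0.1955] yaw 171.6 -> x -0.2413 y 0.3080 z 0.1508 roll -0.0234 mm [-121.  154.   75.]
```

View pics/w5.png

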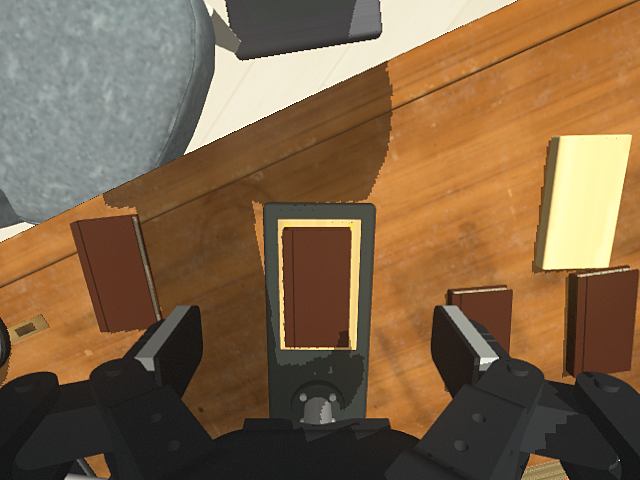

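The book lies square on the pad: book (282–351, 227–347), pad (277–362, 219–350). Books B (480,320), A (603,320) and D (115,270) have not moved.

```bash
python3 -c "
from h import *
T=pose()
c=np.array([.5023,-.029]); a=np.radians(-8.4); Rm=np.array([[np.cos(a),-np.sin(a)],[np.sin(a),np.cos(a)]])
f=lambda p,z: (((onz('wrist',p,z,T)[:,:2]-c)@Rm)*1000).round(1).tolist()
print('book',f([(316,227),(318,347),(283,285),(351,285)],.038)); print('pad',f([(318,219),(318,350),(278,285),(362,285)],.024))
"
```

```text
book [[-57.8, -1.9], [49.7, -0.2], [-8.3, -29.4], [-8.3, 27.2]]
pad [[-61.4, -0.3], [61.0, -0.1], [-2.8, -35.1], [-2.7, 38.2]]
```

```bash
cat >> h.py <<'E'
C0=np.array([.5023,-.029]); A0=np.radians(-8.4); RM=np.array([[np.cos(A0),-np.sin(A0)],[np.sin(A0),np.cos(A0)]])
def W(x,y): return C0+RM@np.array([x,y])/1000   # press mm -> world
def P_(w): return ((np.asarray(w)[...,:2]-C0)@RM*1000).round(1)
E
python3 -c "
from h import *
im=cv2.imread('pics/w5.png'); T=pose(); hsv=cv2.cvtColor(im,cv2.COLOR_BGR2HSV)
m=cv2.inRange(hsv,(12,40,120),(35,160,255))
for r in (235,250,265,280,295,310,325): 
  v=np.flatnonzero(m[r,255:385])+255; 
  d=np.flatnonzero((hsv[r,255:385,0]<13)&(hsv[r,255:385,1]>100))+255
  print(r,v[0],v[-1],d[0],d[-1],P_(onz('wrist',[(v[0]-.5,r),(v[-1]+.5,r)],.024,T))[:,1],P_(onz('wrist',[(d[0]-.5,r),(d[-1]+.5,r)],.038,T))[:,1])
goto(*W(0,0),.1,171.6)
"
```

```text
235 278 360 283 350 [-34.3  35.5] [-28.8  25.8]
250 278 359 283 349 [-34.6  35. ] [-29.1  25.3]
265 263 359 283 349 [-47.9  35.4] [-29.4  25.6]
280 279 358 284 349 [-34.5  35. ] [-28.9  25.9]
295 279 358 284 348 [-34.9  35.4] [-29.2  25.3]
310 279 384 285 348 [-35.3  58.9] [-28.7  25.7]
325 280 356 285 348 [-34.8  34.5] [-29.  26.]
t 6.7 now [ 0.4452 -0.021   0.1955] yaw 171.6 -> x -0.1154 y 0.0009 z 0.1909 roll -0.0000 mm [-58.   0.  95.]
```

>>> {"method": "servo_tool", "body": {
  "targets": [
    {"hand": -1,"x": -0.05,"y": -0.002,"z": 0.06,"roll": 0},
    {"hand": -1,"x": -0.1154,"y": -0.002,"z": 0.12,"roll": 0},
    {"hand": -1,"x": -0.1154,"y": -0.002,"z": 0.19,"roll": 0},
    {"hand": -1,"x": -0.1154,"y": -0.002,"z": 0.25,"roll": 0},
    {"hand": -1,"x": -0.1154,"y": -0.002,"z": 0.29,"roll": 0},
    {"hand": -1,"x": -0.1154,"y": -0.002,"z": 0.31,"roll": 0},
    {"hand": -1,"x": -0.1154,"y": -0.002,"z": 0.325,"roll": 0},
    {"hand": -1,"x": -0.1154,"y": -0.002,"z": 0.325,"roll": 0}
  ]
}}

```text
time: 7.32
tool_pos: [0.5009, -0.0303, 0.0316]
tcp_rot: [-0.23, -3.129, -0.0]
wrist_force: [0.0, -0.4, -0.1]
width: 0.999
grip_force: 0.0
```

>>> {"method": "servo_tool", "body": {
  "targets": [
    {"hand": 1,"x": 0,"y": 0,"z": 0,"roll": 0},
    {"hand": 1,"x": 0,"y": 0,"z": 0,"roll": 0},
    {"hand": 1,"x": 0,"y": 0,"z": 0,"roll": 0},
    {"hand": 1,"x": 0,"y": 0,"z": 0,"roll": 0},
    {"hand": 1,"x": 0,"y": 0,"z": 0,"roll": 0},
    {"hand": 1,"x": 0,"y": 0,"z": 0,"roll": 0},
    {"hand": 1,"x": 0,"y": 0,"z": -0.01,"roll": 0},
    {"hand": 1,"x": -0.008,"y": 0.0035,"z": -0.01,"roll": 0},
    {"hand": 1,"x": -0.008,"y": 0.0035,"z": 0,"roll": 0},
    {"hand": 1,"x": -0.008,"y": 0.0035,"z": 0,"roll": 0}
  ]
}}

```text
time: 8.15
tool_pos: [0.5094, -0.0294, 0.0379]
tcp_rot: [0.23, 3.129, 0.0]
wrist_force: [-6.5, 0.2, 27.3]
width: -0.001
grip_force: 13.3
```

>>> {"method": "servo_tool", "body": {
  "targets": [
    {"hand": -1,"x": 0,"y": 0,"z": 0,"roll": 0},
    {"hand": -1,"x": 0,"y": 0,"z": 0,"roll": 0},
    {"hand": -1,"x": 0,"y": 0,"z": 0,"roll": 0},
    {"hand": -1,"x": 0,"y": 0,"z": 0,"roll": 0},
    {"hand": -1,"x": 0,"y": 0,"z": -0.06,"roll": 0},
    {"hand": -1,"x": 0,"y": 0,"z": -0.14,"roll": 0},
    {"hand": -1,"x": 0.06,"y": 0,"z": -0.22,"roll": 0},
    {"hand": -1,"x": 0.12,"y": 0,"z": -0.3,"roll": 0},
    {"hand": -1,"x": 0.12,"y": 0,"z": -0.33,"roll": 0},
    {"hand": -1,"x": 0.12,"y": 0,"z": -0.33,"roll": 0}
  ]
}}

```text
time: 8.98
tool_pos: [0.4488, -0.0205, 0.2047]
tcp_rot: [0.229, 3.124, -0.0]
wrist_force: [0.7, 0.1, -0.3]
width: 1.002
grip_force: 0.0
```

```bash
cat >> h.py <<'E'
def stack(im,T,ztop,u0=255,u1=385,board=False):
    "edges of top layer of the stack in press mm (x near/far from column scans, y from row scans)"
    hsv=cv2.cvtColor(im,cv2.COLOR_BGR2HSV)
    m=((hsv[...,0]<13)&(hsv[...,1]>100)&(hsv[...,2]<140)) if not board else ((hsv[...,0]>18)&(hsv[...,0]<35)&(hsv[...,2]>120)&(hsv[...,1]>35))
    cu,cv=proj("wrist",[[*C0,ztop]],T)[0].round().astype(int)
    def run(line,c):
        a=b=c
        while a>0 and line[max(a-4,0):a].any(): a-=1
        while b<len(line)-1 and line[b+1:b+5].any(): b+=1
        return a-.5,b+.5
    X=[];Y=[]
    for o in range(-12,13,4):
        a,b=run(m[:,cu+o],cv); X.append(P_(onz("wrist",[(cu+o,a),(cu+o,b)],ztop,T))[:,0])
        a,b=run(m[cv+o],cu); Y.append(P_(onz("wrist",[(a,cv+o),(b,cv+o)],ztop,T))[:,1])
    return np.median(X,0),np.median(Y,0),np.median(X,0).mean(),np.median(Y,0).mean()
E
python3 -c "
from h import *
im,T=shot('wrist','w6'); print(T[:3,3], stack(im,T,.038))
print(stack(cv2.imread('pics/w5.png'),np.load('T1.npy')*0+T,.038))
goto(*W(0,0),.1,171.6); goto(.587,.1137,.12,175.8)
"
```

```text
[ 0.44879717 -0.02047273  0.20470466] (array([-56.9,  51.3]), array([-29.4,  25.6]), np.float64(-2.8000000000000007), np.float64(-1.8999999999999986))
(array([-51. ,  60.4]), array([-28.8,  27.7]), np.float64(4.699999999999999), np.float64(-0.5500000000000007))
t 9.0 now [ 0.4487 -0.0206  0.2022] yaw 171.6 -> x -0.1072 y -0.0011 z 0.2052 roll 0.0001 mm [-54.  -1. 103.]
t 9.0 now [ 0.4487 -0.0206  0.2022] yaw 171.6 -> x -0.2334 y 0.3060 z 0.1662 roll -0.0233 mm [-117.  153.   83.]
```

>>> {"method": "servo_tool", "body": {
  "targets": [
    {"hand": -1,"x": -0.05,"y": -0.005,"z": 0.06,"roll": 0},
    {"hand": -1,"x": -0.105,"y": -0.005,"z": 0.13,"roll": 0},
    {"hand": -1,"x": -0.105,"y": -0.005,"z": 0.2,"roll": 0},
    {"hand": -1,"x": -0.105,"y": -0.005,"z": 0.27,"roll": 0},
    {"hand": -1,"x": -0.105,"y": -0.005,"z": 0.32,"roll": 0},
    {"hand": -1,"x": -0.105,"y": -0.005,"z": 0.35,"roll": 0},
    {"hand": -1,"x": -0.105,"y": -0.005,"z": 0.362,"roll": 0},
    {"hand": -1,"x": -0.105,"y": -0.005,"z": 0.362,"roll": 0}
  ]
}}

```text
time: 9.7
tool_pos: [0.4958, -0.0303, 0.0145]
tcp_rot: [-0.23, -3.126, -0.0]
wrist_force: [-0.2, 0.0, -0.6]
width: 0.995
grip_force: 0.0
```

>>> {"method": "servo_tool", "body": {
  "targets": [
    {"hand": 1,"x": 0,"y": 0,"z": 0,"roll": 0},
    {"hand": 1,"x": 0,"y": 0,"z": 0,"roll": 0},
    {"hand": 1,"x": 0,"y": 0,"z": 0,"roll": 0},
    {"hand": 1,"x": 0,"y": 0,"z": 0,"roll": 0},
    {"hand": 1,"x": 0,"y": 0,"z": 0,"roll": 0},
    {"hand": 1,"x": 0,"y": 0,"z": 0,"roll": 0}
  ]
}}

```text
time: 10.2
tool_pos: [0.501, -0.0308, 0.0201]
tcp_rot: [0.23, 3.128, -0.0]
wrist_force: [-0.1, -0.2, 6.8]
width: 0.644
grip_force: 46.6
```

```bash
python3 -c "
from h import *
goto(*W(-1,-2),.02,171.6)"
```

```text
t 10.2 now [ 0.501  -0.0308  0.0201] yaw 171.6 -> x -0.0001 y 0.0000 z 0.0003 roll -0.0000 mm [-0.  0.  0.]
```

>>> {"method": "servo_tool", "body": {
  "targets": [
    {"hand": 1,"x": 0,"y": 0,"z": -0.008,"roll": 0},
    {"hand": 1,"x": -0.003,"y": 0.002,"z": -0.008,"roll": 0},
    {"hand": 1,"x": -0.006,"y": 0.004,"z": -0.008,"roll": 0},
    {"hand": 1,"x": -0.006,"y": 0.004,"z": -0.008,"roll": 0},
    {"hand": 1,"x": -0.006,"y": 0.004,"z": 0,"roll": 0},
    {"hand": 1,"x": -0.006,"y": 0.004,"z": 0.001,"roll": 0},
    {"hand": -1,"x": -0.006,"y": 0.004,"z": 0,"roll": 0},
    {"hand": -1,"x": -0.006,"y": 0.004,"z": 0,"roll": 0},
    {"hand": -1,"x": -0.006,"y": 0.004,"z": 0,"roll": 0},
    {"hand": -1,"x": -0.006,"y": 0.004,"z": 0,"roll": 0}
  ]
}}

```text
time: 11.03
tool_pos: [0.5016, -0.0291, 0.0174]
tcp_rot: [-0.23, -3.132, -0.0]
wrist_force: [-0.3, 0.8, -0.2]
width: 0.995
grip_force: 0.0
```

>>> {"method": "servo_tool", "body": {
  "targets": [
    {"hand": -1,"x": 0,"y": 0,"z": -0.05,"roll": 0},
    {"hand": -1,"x": 0,"y": 0,"z": -0.13,"roll": 0},
    {"hand": -1,"x": 0.06,"y": 0,"z": -0.21,"roll": 0},
    {"hand": -1,"x": 0.12,"y": 0,"z": -0.29,"roll": 0},
    {"hand": -1,"x": 0.12,"y": 0,"z": -0.35,"roll": 0},
    {"hand": -1,"x": 0.12,"y": 0,"z": -0.35,"roll": 0},
    {"hand": -1,"x": 0.12,"y": 0,"z": -0.35,"roll": 0},
    {"hand": -1,"x": 0.12,"y": 0,"z": -0.35,"roll": 0}
  ]
}}

```text
time: 11.7
tool_pos: [0.4427, -0.0203, 0.1929]
tcp_rot: [0.23, 3.132, -0.0]
wrist_force: [-0.3, 0.1, 0.0]
width: 0.996
grip_force: 0.0
```

```bash
python3 -c "
from h import *
im,T=shot('wrist','w7'); print(T[:3,3], stack(im,T,.038))
for r in books(im,T): print(r)
goto(.587,.1137,.1,175.8)
"
```

```text
[ 0.44265978 -0.02034104  0.19287114] (array([-54.7,  53.2]), array([-28.8,  26.2]), np.float64(-0.75), np.float64(-1.3000000000000007))
(array([441., 327.]), array([559.3,  82.2,  31.4,  20.1]), -7.6)
(array([487., 310.]), array([556.9, 117.1,  59.4,  52. ]), 86.7)
(array([607., 307.]), array([564.8, 235.2,  71.9,  63.2]), -3.9)
(array([317., 287.]), array([506.7, -30.9, 102.2,  60.3]), -8.6)
(array([115., 276.]), array([ 471.7, -210.2,  110.3,   63. ]), -2.5)
t 11.8 now [ 0.442  -0.0203  0.1917] yaw 171.6 -> x -0.2481 y 0.3076 z 0.1829 roll -0.0234 mm [-124.  154.   91.]
```

```bash
python3 -c "
from h import *
print(tri(ray('top',(157,119)),ray('side',(353,117))))
goto(.587,.1137,.1,175.8)
"
```

```text
(array([0.60292091, 0.436291  , 0.3073738 ]), np.float64(0.0028475760734775492))
t 11.8 now [ 0.442  -0.0203  0.1917] yaw 171.6 -> x -0.2481 y 0.3076 z 0.1829 roll -0.0234 mm [-124.  154.   91.]
```

>>> {"method": "servo_tool", "body": {
  "targets": [
    {"hand": -1,"x": -0.05,"y": 0.06,"z": 0.0,"roll": 0},
    {"hand": -1,"x": -0.1,"y": 0.12,"z": 0.02,"roll": -0.01},
    {"hand": -1,"x": -0.15,"y": 0.18,"z": 0.05,"roll": -0.02},
    {"hand": -1,"x": -0.2,"y": 0.24,"z": 0.1,"roll": -0.0234},
    {"hand": -1,"x": -0.23,"y": 0.28,"z": 0.15,"roll": -0.0234},
    {"hand": -1,"x": -0.248,"y": 0.3076,"z": 0.183,"roll": -0.0234},
    {"hand": -1,"x": -0.248,"y": 0.3076,"z": 0.183,"roll": -0.0234},
    {"hand": -1,"x": -0.248,"y": 0.3076,"z": 0.183,"roll": -0.0234},
    {"hand": -1,"x": -0.248,"y": 0.3076,"z": 0.183,"roll": -0.0234}
  ]
}}

```text
time: 12.5
tool_pos: [0.5866, 0.1131, 0.1]
tcp_rot: [-0.115, -3.136, 0.001]
wrist_force: [0.1, -0.3, 0.7]
width: 1.0
grip_force: 0.0
```

```bash
cat >> h.py <<'E'
def book_below(im,T,c,yaw,z=.014,board=False):
    "edges of the object near world c (top at z): along/across offsets (mm) of edges in the object's frame"
    hsv=cv2.cvtColor(im,cv2.COLOR_BGR2HSV)
    m=((hsv[...,0]<13)&(hsv[...,1]>100)&(hsv[...,2]<140)) if not board else ((hsv[...,0]>18)&(hsv[...,0]<35)&(hsv[...,2]>120)&(hsv[...,1]>35))
    a=np.radians(yaw); ex=np.array([np.cos(a),np.sin(a)]); ey=np.array([-ex[1],ex[0]])
    def ok(dx,dy):
        u,v=proj("wrist",[[*(np.array(c)+ex*dx/1000+ey*dy/1000),z]],T)[0].round().astype(int)
        return 0<=u<640 and 0<=v<480 and m[v,u]
    def edge(f):
        d=0; miss=0
        while miss<6 and d<90:
            d+=.5; miss=0 if f(d) else miss+1
        return d-3
    out=[np.median([edge(lambda d:ok(-20+s*d*0 - d+20*0,o)) for o in (-12,-4,4,12)])-0 if False else 0 for s in (1,)]
    near=-np.median([edge(lambda d:ok(-d-20,o)) for o in (-12,-4,4,12)])-20
    L=-np.median([edge(lambda d:ok(o,-d)) for o in (-35,-28,-20)]); Rr=np.median([edge(lambda d:ok(o,d)) for o in (-35,-28,-20)])
    return "near",near,"left-right",L,Rr,"mid",(L+Rr)/2
E
sed -i '/out=\[np.median/d' h.py
python3 -c "
from h import *
im,T=shot('wrist','w8'); print(book_below(im,T,(.587,.1137),-4.2))
goto(.587,.1137,.03,175.8);goto(.587,.1137,-.002,175.8)
"
```

```text
('near', np.float64(-54.5), 'left-right', np.float64(-27.5), np.float64(27.0), 'mid', np.float64(-0.25))
t 12.6 now [0.5872 0.1129 0.1013] yaw 175.8 -> x 0.0004 y 0.0016 z 0.1425 roll -0.0001 mm [ 0.  1. 71.]
t 12.6 now [0.5872 0.1129 0.1013] yaw 175.8 -> x 0.0004 y 0.0016 z 0.2065 roll -0.0001 mm [  0.   1. 103.]
```

View pics/w8.png

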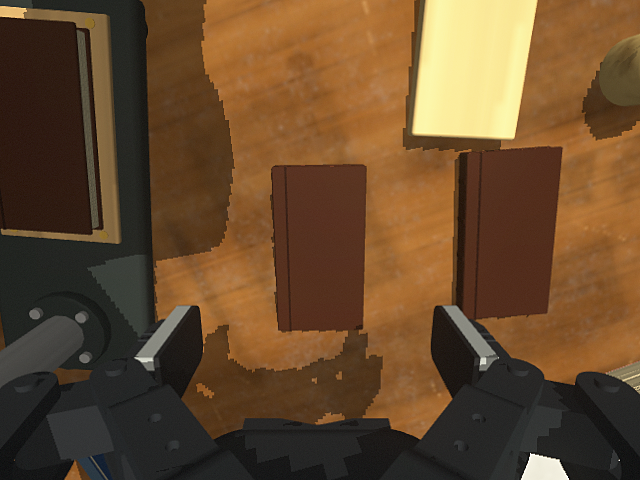

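The gripper is centred on book B (319,247), with the right-hand finger clear of A. I'll grip and lift.

>>> {"method": "servo_tool", "body": {
  "targets": [
    {"hand": -1,"x": 0.002,"y": 0.0016,"z": 0.06,"roll": 0},
    {"hand": -1,"x": 0.002,"y": 0.0016,"z": 0.12,"roll": 0},
    {"hand": -1,"x": 0.002,"y": 0.0016,"z": 0.16,"roll": 0},
    {"hand": -1,"x": 0.002,"y": 0.0016,"z": 0.185,"roll": 0},
    {"hand": -1,"x": 0.002,"y": 0.0016,"z": 0.2,"roll": 0},
    {"hand": -1,"x": 0.002,"y": 0.0016,"z": 0.205,"roll": 0},
    {"hand": -1,"x": 0.002,"y": 0.0016,"z": 0.205,"roll": 0},
    {"hand": 1,"x": 0.002,"y": 0.0016,"z": 0.205,"roll": 0},
    {"hand": 1,"x": 0.002,"y": 0.0016,"z": 0.205,"roll": 0},
    {"hand": 1,"x": 0.002,"y": 0.0016,"z": 0.205,"roll": 0}
  ]
}}

```text
time: 13.38
tool_pos: [0.5884, 0.1147, 0.0008]
tcp_rot: [0.115, 3.137, 0.001]
wrist_force: [0.7, -0.4, 0.1]
width: 0.644
grip_force: 42.6
```

>>> {"method": "servo_tool", "body": {
  "targets": [
    {"hand": 1,"x": 0,"y": 0,"z": 0,"roll": 0},
    {"hand": 1,"x": 0,"y": 0,"z": 0,"roll": 0},
    {"hand": 1,"x": 0,"y": 0,"z": 0,"roll": 0},
    {"hand": 1,"x": 0,"y": 0,"z": -0.06,"roll": 0},
    {"hand": 1,"x": 0,"y": 0,"z": -0.12,"roll": 0},
    {"hand": 1,"x": 0,"y": 0,"z": -0.18,"roll": 0},
    {"hand": 1,"x": 0,"y": 0,"z": -0.24,"roll": 0},
    {"hand": 1,"x": 0,"y": 0,"z": -0.24,"roll": 0},
    {"hand": 1,"x": 0,"y": 0,"z": -0.24,"roll": 0}
  ]
}}

```text
time: 14.13
tool_pos: [0.5889, 0.115, 0.1219]
tcp_rot: [0.114, 3.134, 0.002]
wrist_force: [0.7, 0.4, -0.9]
width: 0.642
grip_force: 43.0
```

```bash
cat >> h.py <<'E'
def held(im,T,board=False):
    "held object's near edge and sides in tool mm (x near edge; want +53 book / +58 board)"
    c=T[:3,3]-T[:3,0]*0; yaw=np.degrees(np.arctan2(-T[1,0],-T[0,0]))
    return book_below(im,T,c[:2],yaw,T[2,3]+.0125,board)
E
python3 -c "
from h import *
im,T=shot('wrist','w9'); print(held(im,T))
s=bot.read_state(); print(s['width'],s['grip_force'],s['wrist_force'])
goto(*W(0,0),.12,171.6)
"
```

```text
('near', np.float64(-56.25), 'left-right', np.float64(-29.0), np.float64(26.5), 'mid', np.float64(-1.25))
0.6419660745359677 43.01649749279022 [-0.71230533 -0.15238433 -1.33795081]
t 14.2 now [0.5871 0.1147 0.1196] yaw 175.8 -> x 0.1482 y -0.2990 z -0.0011 roll 0.0234 mm [  74. -149.   -1.]
```

>>> {"method": "servo_tool", "body": {
  "targets": [
    {"hand": 1,"x": 0.06,"y": -0.03,"z": 0,"roll": 0},
    {"hand": 1,"x": 0.1,"y": -0.09,"z": 0,"roll": 0.01},
    {"hand": 1,"x": 0.138,"y": -0.15,"z": 0,"roll": 0.0234},
    {"hand": 1,"x": 0.138,"y": -0.21,"z": 0,"roll": 0.0234},
    {"hand": 1,"x": 0.138,"y": -0.265,"z": 0,"roll": 0.0234},
    {"hand": 1,"x": 0.138,"y": -0.296,"z": 0,"roll": 0.0234},
    {"hand": 1,"x": 0.138,"y": -0.296,"z": 0.04,"roll": 0.0234},
    {"hand": 1,"x": 0.138,"y": -0.296,"z": 0.08,"roll": 0.0234},
    {"hand": 1,"x": 0.138,"y": -0.296,"z": 0.08,"roll": 0.0234},
    {"hand": 1,"x": 0.138,"y": -0.296,"z": 0.08,"roll": 0.0234}
  ]
}}

```text
time: 15.02
tool_pos: [0.5041, -0.0278, 0.076]
tcp_rot: [-0.23, -3.126, -0.0]
wrist_force: [0.2, 0.1, -0.5]
width: 0.638
grip_force: 43.0
```

>>> {"method": "servo_tool", "body": {
  "targets": [
    {"hand": 1,"x": 0,"y": 0,"z": 0,"roll": 0},
    {"hand": 1,"x": 0,"y": 0,"z": 0,"roll": 0}
  ]
}}

```text
time: 15.18
tool_pos: [0.5077, -0.0278, 0.0795]
tcp_rot: [0.229, 3.132, -0.0]
wrist_force: [0.6, -0.9, -0.2]
width: 0.642
grip_force: 43.0
```

```bash
python3 -c "
from h import *
im,T=shot('wrist','w10'); print(held(im,T))
s=bot.read_state(); print(s['width'],s['grip_force'],s['wrist_force'])
goto(*W(5,1.3),.0395,171.6)
"
```

```text
('near', np.float64(-61.5), 'left-right', np.float64(-29.0), np.float64(26.5), 'mid', np.float64(-1.25))
0.6431320811735096 42.97842979431152 [-0.27051189 -0.48961754 -0.66797704]
t 15.2 now [ 0.5081 -0.0278  0.0798] yaw 171.6 -> x 0.0012 y -0.0015 z 0.0807 roll 0.0001 mm [ 1. -1. 40.]
```

>>> {"method": "servo_tool", "body": {
  "targets": [
    {"hand": 1,"x": 0.001,"y": -0.001,"z": 0.03,"roll": 0},
    {"hand": 1,"x": 0.001,"y": -0.001,"z": 0.055,"roll": 0},
    {"hand": 1,"x": 0.001,"y": -0.001,"z": 0.07,"roll": 0},
    {"hand": 1,"x": 0.001,"y": -0.001,"z": 0.078,"roll": 0},
    {"hand": 1,"x": 0.001,"y": -0.001,"z": 0.08,"roll": 0},
    {"hand": 1,"x": 0.001,"y": -0.001,"z": 0.08,"roll": 0},
    {"hand": -1,"x": 0.001,"y": -0.001,"z": 0.08,"roll": 0},
    {"hand": -1,"x": 0.001,"y": -0.001,"z": 0.08,"roll": 0},
    {"hand": -1,"x": 0.001,"y": -0.001,"z": 0.08,"roll": 0},
    {"hand": -1,"x": 0.001,"y": -0.001,"z": 0.08,"roll": 0}
  ]
}}

```text
time: 16.07
tool_pos: [0.5072, -0.0285, 0.0395]
tcp_rot: [0.23, 3.132, -0.0]
wrist_force: [-0.2, -1.3, 0.5]
width: 0.999
grip_force: 0.0
```

>>> {"method": "servo_tool", "body": {
  "targets": [
    {"hand": -1,"x": 0,"y": 0,"z": -0.05,"roll": 0},
    {"hand": -1,"x": 0,"y": 0,"z": -0.13,"roll": 0},
    {"hand": -1,"x": 0.06,"y": 0,"z": -0.21,"roll": 0},
    {"hand": -1,"x": 0.12,"y": 0,"z": -0.29,"roll": 0},
    {"hand": -1,"x": 0.12,"y": 0,"z": -0.33,"roll": 0},
    {"hand": -1,"x": 0.12,"y": 0,"z": -0.33,"roll": 0},
    {"hand": -1,"x": 0.12,"y": 0,"z": -0.33,"roll": 0},
    {"hand": -1,"x": 0.12,"y": 0,"z": -0.33,"roll": 0}
  ]
}}

```text
time: 16.73
tool_pos: [0.4473, -0.0197, 0.2041]
tcp_rot: [0.23, 3.132, -0.0]
wrist_force: [0.0, 0.1, -0.6]
width: 1.002
grip_force: 0.0
```

```bash
python3 -c "
from h import *
im,T=shot('wrist','w11'); print(T[:3,3], stack(im,T,.052))
for r in books(im,T): print(r)
goto(*W(0,0),.1,171.6)
"
```

```text
[ 0.44730087 -0.01968309  0.20408379] (array([-58.2,  55.1]), array([-27.7,  27.3]), np.float64(-1.5500000000000007), np.float64(-0.1999999999999993))
(array([443., 327.]), array([569.8,  88.2,  36.3,  24.6]), -3.6)
(array([597., 303.]), array([570.9, 234.1,  83.1,  64.2]), -2.5)
(array([316., 283.]), array([512.2, -30.5, 113.4,  63.3]), -8.0)
(array([120., 268.]), array([ 471.6, -210.3,  109.7,   62.9]), -2.3)
t 16.8 now [ 0.4467 -0.0196  0.203 ] yaw 171.6 -> x -0.1129 y -0.0023 z 0.2059 roll -0.0000 mm [-56.  -1. 103.]
```

View pics/w11.png

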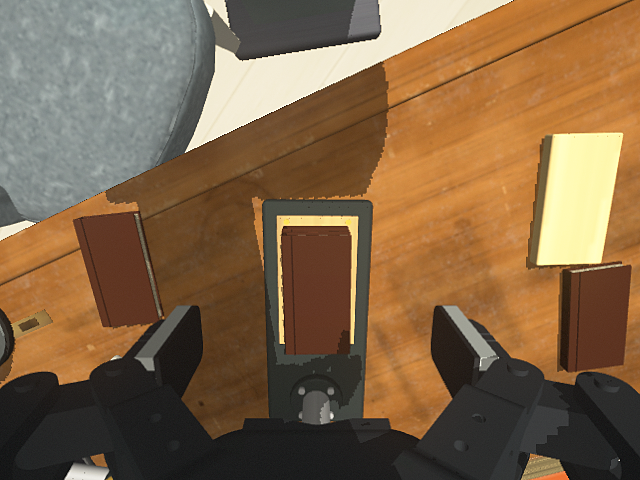

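Both books are stacked: the top one spans (282–351, 234–354), about 2 mm far of centre. A, D and the board have not moved. Next is A.

```bash
python3 -c "
from h import *
goto(.585,.2328,.1,179.2)
"
```

```text
t 16.8 now [ 0.4467 -0.0196  0.203 ] yaw 171.6 -> x -0.2000 y 0.5399 z 0.2057 roll -0.0423 mm [-100.  270.  103.]
```

>>> {"method": "servo_tool", "body": {
  "targets": [
    {"hand": -1,"x": -0.02,"y": 0.08,"z": 0,"roll": 0},
    {"hand": -1,"x": -0.04,"y": 0.16,"z": 0,"roll": 0},
    {"hand": -1,"x": -0.08,"y": 0.24,"z": 0.02,"roll": -0.02},
    {"hand": -1,"x": -0.12,"y": 0.31,"z": 0.05,"roll": -0.04},
    {"hand": -1,"x": -0.16,"y": 0.38,"z": 0.08,"roll": -0.0423},
    {"hand": -1,"x": -0.18,"y": 0.45,"z": 0.12,"roll": -0.0423},
    {"hand": -1,"x": -0.2,"y": 0.51,"z": 0.16,"roll": -0.0423},
    {"hand": -1,"x": -0.2,"y": 0.54,"z": 0.2,"roll": -0.0423},
    {"hand": -1,"x": -0.2,"y": 0.54,"z": 0.2057,"roll": -0.0423},
    {"hand": -1,"x": -0.2,"y": 0.54,"z": 0.2057,"roll": -0.0423}
  ]
}}

```text
time: 17.62
tool_pos: [0.5826, 0.2325, 0.0959]
tcp_rot: [-0.018, -3.133, 0.005]
wrist_force: [0.6, -0.7, 0.4]
width: 1.0
grip_force: 0.0
```

>>> {"method": "servo_tool", "body": {
  "targets": [
    {"hand": -1,"x": 0,"y": 0,"z": 0,"roll": 0},
    {"hand": -1,"x": 0,"y": 0,"z": 0,"roll": 0}
  ]
}}

```text
time: 17.78
tool_pos: [0.5859, 0.2318, 0.1014]
tcp_rot: [0.023, 3.141, -0.0]
wrist_force: [0.4, -1.0, -0.0]
width: 1.0
grip_force: 0.0
```

```bash
python3 -c "
from h import *
im,T=shot('wrist','w12'); print(book_below(im,T,(.586,.2328),-.8)); print(books(im,T))
goto(.585,.2328,-.002,179.2)
"
```

```text
('near', np.float64(-54.5), 'left-right', np.float64(-29.5), np.float64(25.0), 'mid', np.float64(-2.25))
[(array([442., 327.]), array([639.6, 318.1,  23.2,  17.5]), -1.0), (array([316., 245.]), array([586.7, 230.8, 109.7,  57.3]), 0.1)]
t 17.8 now [0.5863 0.2318 0.1022] yaw 179.1 -> x 0.0028 y 0.0018 z 0.2084 roll -0.0003 mm [  1.   1. 104.]
```

>>> {"method": "servo_tool", "body": {
  "targets": [
    {"hand": -1,"x": 0.0028,"y": -0.0026,"z": 0.06,"roll": -0.004},
    {"hand": -1,"x": 0.0028,"y": -0.0026,"z": 0.12,"roll": -0.004},
    {"hand": -1,"x": 0.0028,"y": -0.0026,"z": 0.16,"roll": -0.004},
    {"hand": -1,"x": 0.0028,"y": -0.0026,"z": 0.185,"roll": -0.004},
    {"hand": -1,"x": 0.0028,"y": -0.0026,"z": 0.2,"roll": -0.004},
    {"hand": -1,"x": 0.0028,"y": -0.0026,"z": 0.206,"roll": -0.004},
    {"hand": -1,"x": 0.0028,"y": -0.0026,"z": 0.206,"roll": -0.004},
    {"hand": 1,"x": 0.0028,"y": -0.0026,"z": 0.206,"roll": -0.004},
    {"hand": 1,"x": 0.0028,"y": -0.0026,"z": 0.206,"roll": -0.004},
    {"hand": 1,"x": 0.0028,"y": -0.0026,"z": 0.206,"roll": -0.004}
  ]
}}

```text
time: 18.67
tool_pos: [0.5857, 0.2321, 0.0001]
tcp_rot: [0.002, 3.139, 0.001]
wrist_force: [-0.7, 0.4, -0.1]
width: 0.64
grip_force: 42.3
```

>>> {"method": "servo_tool", "body": {
  "targets": [
    {"hand": 1,"x": 0,"y": 0,"z": 0,"roll": 0},
    {"hand": 1,"x": 0,"y": 0,"z": 0,"roll": 0},
    {"hand": 1,"x": 0,"y": 0,"z": 0,"roll": 0},
    {"hand": 1,"x": 0,"y": 0,"z": -0.06,"roll": 0},
    {"hand": 1,"x": 0,"y": 0,"z": -0.12,"roll": 0},
    {"hand": 1,"x": 0,"y": 0,"z": -0.18,"roll": 0},
    {"hand": 1,"x": 0,"y": 0,"z": -0.24,"roll": 0},
    {"hand": 1,"x": 0,"y": 0,"z": -0.24,"roll": 0},
    {"hand": 1,"x": 0,"y": 0,"z": -0.24,"roll": 0},
    {"hand": 1,"x": 0,"y": 0,"z": -0.24,"roll": 0}
  ]
}}

```text
time: 19.5
tool_pos: [0.5837, 0.2314, 0.1177]
tcp_rot: [-0.002, -3.141, 0.0]
wrist_force: [0.6, 0.3, -0.7]
width: 0.639
grip_force: 43.1
```

```bash
python3 -c "
from h import *
im,T=shot('wrist','w13'); print(held(im,T))
s=bot.read_state(); print(s['width'],s['grip_force'],s['wrist_force'])
goto(*W(2,1),.12,171.6)
"
```

```text
('near', np.float64(-54.5), 'left-right', np.float64(-29.0), np.float64(27.0), 'mid', np.float64(-1.0))
0.6414449593093822 43.066749572753906 [-0.31770809 -0.78077027 -0.76960837]
t 19.6 now [0.583  0.2311 0.1166] yaw 179.9 -> x 0.1565 y -0.5191 z -0.0060 roll 0.0463 mm [  78. -260.   -3.]
```

>>> {"method": "servo_tool", "body": {
  "targets": [
    {"hand": 1,"x": 0.04,"y": -0.05,"z": 0,"roll": 0},
    {"hand": 1,"x": 0.08,"y": -0.12,"z": 0,"roll": 0.02},
    {"hand": 1,"x": 0.12,"y": -0.19,"z": 0,"roll": 0.04},
    {"hand": 1,"x": 0.157,"y": -0.26,"z": 0,"roll": 0.0463},
    {"hand": 1,"x": 0.157,"y": -0.33,"z": 0,"roll": 0.0463},
    {"hand": 1,"x": 0.157,"y": -0.4,"z": 0,"roll": 0.0463},
    {"hand": 1,"x": 0.157,"y": -0.46,"z": 0,"roll": 0.0463},
    {"hand": 1,"x": 0.157,"y": -0.505,"z": 0,"roll": 0.0463},
    {"hand": 1,"x": 0.157,"y": -0.519,"z": 0,"roll": 0.0463},
    {"hand": 1,"x": 0.157,"y": -0.519,"z": 0.02,"roll": 0.0463}
  ]
}}

```text
time: 20.38
tool_pos: [0.5059, -0.0294, 0.1081]
tcp_rot: [0.235, 3.132, -0.0]
wrist_force: [0.5, -0.2, -0.5]
width: 0.644
grip_force: 43.1
```

>>> {"method": "servo_tool", "body": {
  "targets": [
    {"hand": 1,"x": 0,"y": 0,"z": 0.04,"roll": 0},
    {"hand": 1,"x": 0,"y": 0,"z": 0.04,"roll": 0},
    {"hand": 1,"x": 0,"y": 0,"z": 0.04,"roll": 0},
    {"hand": 1,"x": 0,"y": 0,"z": 0.04,"roll": 0}
  ]
}}

```text
time: 20.72
tool_pos: [0.505, -0.0268, 0.0875]
tcp_rot: [-0.228, -3.132, -0.0]
wrist_force: [0.2, 0.2, -0.6]
width: 0.643
grip_force: 43.0
```

```bash
python3 -c "
from h import *
s=bot.read_state(); print(s['width'],s['grip_force'],s['wrist_force'])
goto(*W(1.5,1),.0535,171.6)
"
```

```text
0.6426999593568337 43.026641607284546 [ 0.23002626  0.2365752  -0.57624801]
t 20.7 now [ 0.505  -0.0268  0.0875] yaw 171.7 -> x 0.0015 y -0.0032 z 0.0680 roll 0.0004 mm [ 1. -2. 34.]
```

>>> {"method": "servo_tool", "body": {
  "targets": [
    {"hand": 1,"x": 0.0015,"y": -0.003,"z": 0.02,"roll": 0},
    {"hand": 1,"x": 0.0015,"y": -0.003,"z": 0.04,"roll": 0},
    {"hand": 1,"x": 0.0015,"y": -0.003,"z": 0.055,"roll": 0},
    {"hand": 1,"x": 0.0015,"y": -0.003,"z": 0.064,"roll": 0},
    {"hand": 1,"x": 0.0015,"y": -0.003,"z": 0.068,"roll": 0},
    {"hand": 1,"x": 0.0015,"y": -0.003,"z": 0.068,"roll": 0},
    {"hand": -1,"x": 0.0015,"y": -0.003,"z": 0.068,"roll": 0},
    {"hand": -1,"x": 0.0015,"y": -0.003,"z": 0.068,"roll": 0},
    {"hand": -1,"x": 0.0015,"y": -0.003,"z": 0.068,"roll": 0},
    {"hand": -1,"x": 0.0015,"y": -0.003,"z": 0.068,"roll": 0}
  ]
}}

```text
time: 21.55
tool_pos: [0.5051, -0.0293, 0.0547]
tcp_rot: [0.23, 3.132, -0.0]
wrist_force: [-0.0, -0.9, -0.7]
width: 1.001
grip_force: 0.0
```

>>> {"method": "servo_tool", "body": {
  "targets": [
    {"hand": -1,"x": 0,"y": 0,"z": -0.05,"roll": 0},
    {"hand": -1,"x": 0,"y": 0,"z": -0.13,"roll": 0},
    {"hand": -1,"x": 0.06,"y": 0,"z": -0.21,"roll": 0},
    {"hand": -1,"x": 0.12,"y": 0,"z": -0.29,"roll": 0},
    {"hand": -1,"x": 0.12,"y": 0,"z": -0.32,"roll": 0},
    {"hand": -1,"x": 0.12,"y": 0,"z": -0.32,"roll": 0},
    {"hand": -1,"x": 0.12,"y": 0,"z": -0.32,"roll": 0},
    {"hand": -1,"x": 0.12,"y": 0,"z": -0.32,"roll": 0}
  ]
}}

```text
time: 22.22
tool_pos: [0.4452, -0.0205, 0.214]
tcp_rot: [0.23, 3.132, -0.0]
wrist_force: [-0.2, -0.1, -0.6]
width: 1.0
grip_force: 0.0
```

```bash
python3 -c "
from h import *
im,T=shot('wrist','w14'); print(T[:3,3], stack(im,T,.066))
for r in books(im,T): print(r)
for r in board(im,T,.007): print('b',r)
goto(.4715,-.2102,.1,177.6)
"
```

```text
[ 0.44519401 -0.02046957  0.21402335] (array([-61.1,  54.4]), array([-28.8,  26.1]), np.float64(-3.3500000000000014), np.float64(-1.3499999999999996))
(array([443., 327.]), array([573.2,  91.1,  35.7,  26.3]), -7.6)
(array([316., 283.]), array([513.5, -31.8, 117.2,  66.2]), -8.4)
(array([126., 267.]), array([ 471.7, -210.2,  109.8,   62.2]), -2.2)
b (array([334., 250.]), array([503. , -28.6, 116.1,  73.3]), -8.8)
b (array([572., 198.]), array([467.1, 211.9, 118.5,  61.6]), -6.5)
b (array([220., 100.]), array([340.3, -86.3,  90.7,  37.7]), -28.9)
b (array([302.,  78.]), array([325.1, -13.5,  86.3,  35.6]), -75.2)
b (array([476.,  12.]), array([295.3, 130.8,  64.8,  18. ]), -75.2)
b (array([392.,  31.]), array([300. ,  57.9,  76.8,  29.3]), -56.6)
t 22.3 now [ 0.4447 -0.0204  0.213 ] yaw 171.6 -> x -0.1089 y -0.3676 z 0.2259 roll -0.0334 mm [ -54. -184.  113.]
```

View pics/w14.png

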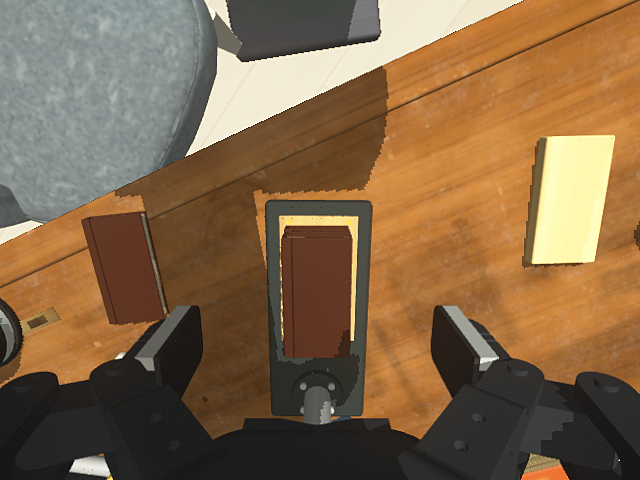

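Three books are stacked: the top spans (283–351, 237–357) and its far edge is at +54 mm. D is still at (126,267). Next is D.

>>> {"method": "servo_tool", "body": {
  "targets": [
    {"hand": -1,"x": 0,"y": -0.07,"z": 0,"roll": 0},
    {"hand": -1,"x": -0.03,"y": -0.14,"z": 0.03,"roll": -0.02},
    {"hand": -1,"x": -0.06,"y": -0.21,"z": 0.06,"roll": -0.034},
    {"hand": -1,"x": -0.09,"y": -0.28,"z": 0.1,"roll": -0.034},
    {"hand": -1,"x": -0.109,"y": -0.34,"z": 0.15,"roll": -0.034},
    {"hand": -1,"x": -0.109,"y": -0.3676,"z": 0.2,"roll": -0.034},
    {"hand": -1,"x": -0.109,"y": -0.3676,"z": 0.226,"roll": -0.034},
    {"hand": -1,"x": -0.109,"y": -0.3676,"z": 0.226,"roll": -0.034},
    {"hand": -1,"x": -0.109,"y": -0.3676,"z": 0.226,"roll": -0.034}
  ]
}}

```text
time: 23.02
tool_pos: [0.4703, -0.2096, 0.0982]
tcp_rot: [-0.064, -3.135, -0.004]
wrist_force: [-0.3, -0.6, 0.4]
width: 1.003
grip_force: 0.0
```

```bash
python3 -c "
from h import *
im,T=shot('wrist','w15'); im,T=shot('wrist','w15'); print(book_below(im,T,(.4715,-.2102),-2.4)); print(books(im,T))
goto(.4715,-.2102,-.002,177.6)
"
```

```text
('near', np.float64(-54.5), 'left-right', np.float64(-27.0), np.float64(28.5), 'mid', np.float64(0.75))
[(array([606., 281.]), array([497.3, -17.5,  91. ,  57.8]), -2.7), (array([318., 245.]), array([ 471.8, -209.4,  108.8,   57.3]), -2.3)]
t 23.1 now [ 0.4725 -0.21    0.1011] yaw 177.7 -> x 0.0019 y -0.0006 z 0.2062 roll 0.0008 mm [  1.  -0. 103.]
```

>>> {"method": "servo_tool", "body": {
  "targets": [
    {"hand": -1,"x": 0.002,"y": 0.001,"z": 0.06,"roll": 0},
    {"hand": -1,"x": 0.002,"y": 0.001,"z": 0.12,"roll": 0},
    {"hand": -1,"x": 0.002,"y": 0.001,"z": 0.16,"roll": 0},
    {"hand": -1,"x": 0.002,"y": 0.001,"z": 0.185,"roll": 0},
    {"hand": -1,"x": 0.002,"y": 0.001,"z": 0.2,"roll": 0},
    {"hand": -1,"x": 0.002,"y": 0.001,"z": 0.205,"roll": 0},
    {"hand": -1,"x": 0.002,"y": 0.001,"z": 0.205,"roll": 0},
    {"hand": 1,"x": 0.002,"y": 0.001,"z": 0.205,"roll": 0},
    {"hand": 1,"x": 0.002,"y": 0.001,"z": 0.205,"roll": 0},
    {"hand": 1,"x": 0.002,"y": 0.001,"z": 0.205,"roll": 0}
  ]
}}

```text
time: 23.95
tool_pos: [0.4726, -0.2102, 0.0003]
tcp_rot: [0.062, 3.138, -0.002]
wrist_force: [0.8, 0.1, -0.9]
width: 0.644
grip_force: 42.4
```

>>> {"method": "servo_tool", "body": {
  "targets": [
    {"hand": 1,"x": 0,"y": 0,"z": 0,"roll": 0},
    {"hand": 1,"x": 0,"y": 0,"z": 0,"roll": 0},
    {"hand": 1,"x": 0,"y": 0,"z": 0,"roll": 0},
    {"hand": 1,"x": 0,"y": 0,"z": -0.06,"roll": 0},
    {"hand": 1,"x": 0,"y": 0,"z": -0.12,"roll": 0},
    {"hand": 1,"x": 0,"y": 0,"z": -0.18,"roll": 0},
    {"hand": 1,"x": 0,"y": 0,"z": -0.24,"roll": 0},
    {"hand": 1,"x": 0,"y": 0,"z": -0.24,"roll": 0},
    {"hand": 1,"x": 0,"y": 0,"z": -0.24,"roll": 0},
    {"hand": 1,"x": 0,"y": 0,"z": -0.24,"roll": 0}
  ]
}}

```text
time: 24.78
tool_pos: [0.4707, -0.2095, 0.1183]
tcp_rot: [-0.063, -3.141, -0.0]
wrist_force: [0.2, -0.3, -1.6]
width: 0.645
grip_force: 43.5
```

```bash
python3 -c "
from h import *
im,T=shot('wrist','w16'); print(held(im,T))
s=bot.read_state(); print(s['width'],s['grip_force'],s['wrist_force'])
goto(*W(1.5,1),.12,171.6)
"
```

```text
('near', np.float64(-56.0), 'left-right', np.float64(-28.5), np.float64(27.0), 'mid', np.float64(-0.75))
0.6395599164221913 43.46763253211975 [-0.54305458  0.80090152 -1.42587027]
t 24.8 now [ 0.47   -0.2092  0.1173] yaw 177.7 -> x -0.0533 y 0.3643 z -0.0051 roll 0.0340 mm [-27. 182.  -3.]
```

>>> {"method": "servo_tool", "body": {
  "targets": [
    {"hand": 1,"x": 0,"y": 0.06,"z": 0,"roll": 0},
    {"hand": 1,"x": -0.01,"y": 0.13,"z": 0,"roll": 0.01},
    {"hand": 1,"x": -0.03,"y": 0.2,"z": 0,"roll": 0.02},
    {"hand": 1,"x": -0.05,"y": 0.27,"z": 0,"roll": 0.034},
    {"hand": 1,"x": -0.055,"y": 0.33,"z": 0,"roll": 0.034},
    {"hand": 1,"x": -0.055,"y": 0.364,"z": 0,"roll": 0.034},
    {"hand": 1,"x": -0.055,"y": 0.364,"z": 0.02,"roll": 0.034},
    {"hand": 1,"x": -0.055,"y": 0.364,"z": 0.03,"roll": 0.034},
    {"hand": 1,"x": -0.055,"y": 0.364,"z": 0.03,"roll": 0.034},
    {"hand": 1,"x": -0.055,"y": 0.364,"z": 0.03,"roll": 0.034}
  ]
}}

```text
time: 25.67
tool_pos: [0.5044, -0.0298, 0.1018]
tcp_rot: [-0.231, -3.129, 0.0]
wrist_force: [0.8, -0.6, -1.1]
width: 0.639
grip_force: 43.4
```

>>> {"method": "servo_tool", "body": {
  "targets": [
    {"hand": 1,"x": 0,"y": 0,"z": 0,"roll": 0},
    {"hand": 1,"x": 0,"y": 0,"z": 0,"roll": 0}
  ]
}}

```text
time: 25.83
tool_pos: [0.506, -0.03, 0.1036]
tcp_rot: [0.233, 3.133, -0.0]
wrist_force: [-0.8, -0.6, -0.4]
width: 0.636
grip_force: 43.5
```

```bash
python3 -c "
from h import *
s=bot.read_state(); print(s['width'],s['grip_force'],s['wrist_force'])
goto(*W(2.5,1),.0675,171.6)
"
```

```text
0.6364484781152306 43.45076858997345 [-0.8108119  -0.59408082 -0.40263187]
t 25.8 now [ 0.506  -0.03    0.1036] yaw 171.5 -> x 0.0026 y 0.0028 z 0.0723 roll -0.0005 mm [ 1.  1. 36.]
```

>>> {"method": "servo_tool", "body": {
  "targets": [
    {"hand": 1,"x": 0.0026,"y": 0.0028,"z": 0.02,"roll": 0},
    {"hand": 1,"x": 0.0026,"y": 0.0028,"z": 0.04,"roll": 0},
    {"hand": 1,"x": 0.0026,"y": 0.0028,"z": 0.055,"roll": 0},
    {"hand": 1,"x": 0.0026,"y": 0.0028,"z": 0.066,"roll": 0},
    {"hand": 1,"x": 0.0026,"y": 0.0028,"z": 0.072,"roll": 0},
    {"hand": 1,"x": 0.0026,"y": 0.0028,"z": 0.072,"roll": 0},
    {"hand": -1,"x": 0.0026,"y": 0.0028,"z": 0.072,"roll": 0},
    {"hand": -1,"x": 0.0026,"y": 0.0028,"z": 0.072,"roll": 0},
    {"hand": -1,"x": 0.0026,"y": 0.0028,"z": 0.072,"roll": 0},
    {"hand": -1,"x": 0.0026,"y": 0.0028,"z": 0.072,"roll": 0}
  ]
}}

```text
time: 26.67
tool_pos: [0.5053, -0.0274, 0.0679]
tcp_rot: [0.23, 3.132, -0.0]
wrist_force: [0.6, 0.1, -0.0]
width: 0.999
grip_force: 0.0
```

>>> {"method": "servo_tool", "body": {
  "targets": [
    {"hand": -1,"x": 0,"y": 0,"z": -0.05,"roll": 0},
    {"hand": -1,"x": 0,"y": 0,"z": -0.13,"roll": 0},
    {"hand": -1,"x": 0.06,"y": 0,"z": -0.21,"roll": 0},
    {"hand": -1,"x": 0.12,"y": 0,"z": -0.29,"roll": 0},
    {"hand": -1,"x": 0.12,"y": 0,"z": -0.31,"roll": 0},
    {"hand": -1,"x": 0.12,"y": 0,"z": -0.31,"roll": 0},
    {"hand": -1,"x": 0.12,"y": 0,"z": -0.31,"roll": 0},
    {"hand": -1,"x": 0.12,"y": 0,"z": -0.31,"roll": 0}
  ]
}}

```text
time: 27.33
tool_pos: [0.4455, -0.0186, 0.2222]
tcp_rot: [0.23, 3.133, -0.0]
wrist_force: [0.5, 0.4, -0.1]
width: 0.996
grip_force: 0.0
```

```bash
python3 -c "
from h import *
im,T=shot('wrist','w17'); print(T[:3,3], stack(im,T,.080))
for r in board(im,T,.007): print('b',r)
goto(.46,.2105,.1,173.5)
"
```

```text
[ 0.44547111 -0.01860221  0.2222261 ] (array([-64. ,  52.6]), array([-27.2,  28.1]), np.float64(-5.699999999999999), np.float64(0.45000000000000107))
b (array([317., 221.]), array([457.2, -21.8,  72.8,  22.4]), 81.6)
b (array([564., 197.]), array([467. , 211.8, 118.4,  61.4]), -6.7)
b (array([230.,  92.]), array([329.1, -88.3, 105.8,  44. ]), -48.0)
b (array([288.,  88.]), array([329.7, -29.8, 124.3,  34.9]), -74.8)
b (array([476.,  13.]), array([294. , 135. ,  69.9,  18.9]), -74.9)
b (array([390.,  29.]), array([306.3,  64.6,  67.8,  42. ]), -23.5)
t 27.4 now [ 0.445  -0.0186  0.2213] yaw 171.6 -> x 0.0369 y 0.4576 z 0.2427 roll -0.0106 mm [ 18. 229. 121.]
```

View pics/w17.png

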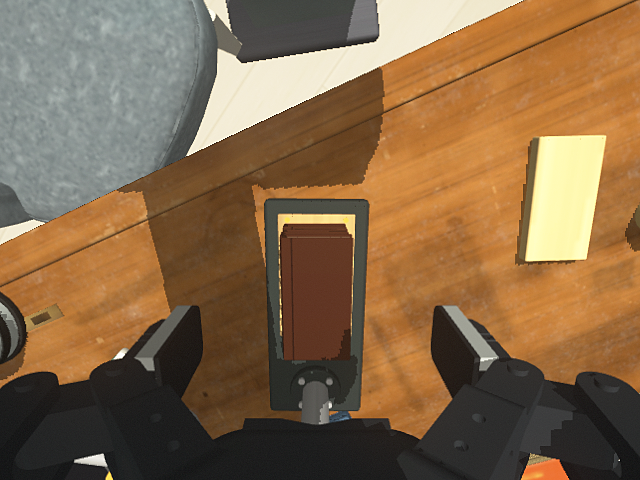

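All four books are square: the top spans (281–353, 236–360). Now the board at (564,197), with fingers partly open to clear the weight.

>>> {"method": "servo_tool", "body": {
  "targets": [
    {"hand": -0.75,"x": 0.01,"y": 0.08,"z": 0,"roll": 0},
    {"hand": -0.75,"x": 0.02,"y": 0.16,"z": 0.03,"roll": -0.005},
    {"hand": -0.75,"x": 0.03,"y": 0.24,"z": 0.06,"roll": -0.01},
    {"hand": -0.75,"x": 0.037,"y": 0.31,"z": 0.1,"roll": -0.0106},
    {"hand": -0.75,"x": 0.037,"y": 0.38,"z": 0.15,"roll": -0.0106},
    {"hand": -0.75,"x": 0.037,"y": 0.44,"z": 0.19,"roll": -0.0106},
    {"hand": -0.75,"x": 0.037,"y": 0.4576,"z": 0.23,"roll": -0.0106},
    {"hand": -0.75,"x": 0.037,"y": 0.4576,"z": 0.243,"roll": -0.0106},
    {"hand": -0.75,"x": 0.037,"y": 0.4576,"z": 0.243,"roll": -0.0106},
    {"hand": -0.75,"x": 0.037,"y": 0.4576,"z": 0.243,"roll": -0.0106}
  ]
}}

```text
time: 28.22
tool_pos: [0.4597, 0.2095, 0.0997]
tcp_rot: [-0.178, -3.133, 0.003]
wrist_force: [0.8, 0.6, 0.8]
width: 0.88
grip_force: 0.0
```

>>> {"method": "servo_tool", "body": {
  "targets": [
    {"hand": -0.75,"x": 0,"y": 0,"z": 0,"roll": 0},
    {"hand": -0.75,"x": 0,"y": 0,"z": 0,"roll": 0}
  ]
}}

```text
time: 28.38
tool_pos: [0.4617, 0.2098, 0.1024]
tcp_rot: [0.18, 3.134, 0.001]
wrist_force: [0.7, -0.1, 0.2]
width: 0.875
grip_force: 0.0
```

```bash
python3 -c "
from h import *
im,T=shot('wrist','w18'); print(book_below(im,T,(.466,.2105),-6.6,board=True)); print(board(im,T,.007))
goto(.46,.2105,-.001,173.4)
"
```

```text
('near', np.float64(-58.5), 'left-right', np.float64(-32.0), np.float64(26.5), 'mid', np.float64(-2.75))
[(array([478., 287.]), array([498.9, 314.2,  50.8,  41. ]), -4.6), (array([316., 247.]), array([463.3, 208. , 110.8,  61.1]), -6.6), (array([96.,  5.]), array([310.4, 103.4,  22.3,   8.4]), 82.9)]
t 28.4 now [0.4617 0.2099 0.1025] yaw 173.4 -> x 0.0040 y 0.0006 z 0.2070 roll 0.0001 mm [  2.   0. 103.]
```

View pics/w18.png

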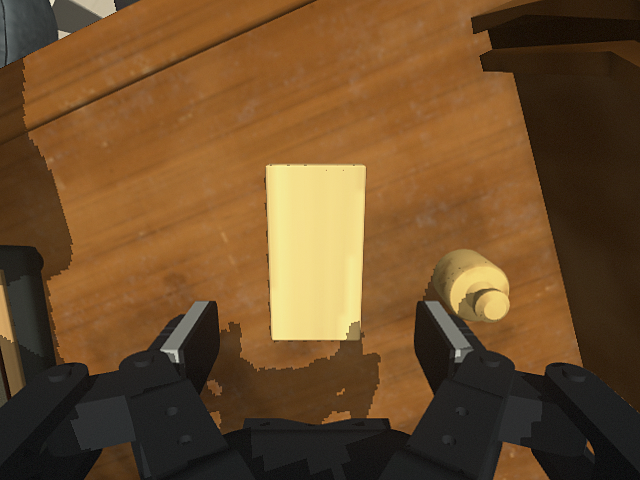

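The board at (315,252) is free, with the weight about 45 mm away. I'll grip and lift.

>>> {"method": "servo_tool", "body": {
  "targets": [
    {"hand": -0.75,"x": 0.004,"y": -0.0045,"z": 0.06,"roll": 0},
    {"hand": -0.75,"x": 0.004,"y": -0.0045,"z": 0.12,"roll": 0},
    {"hand": -0.75,"x": 0.004,"y": -0.0045,"z": 0.16,"roll": 0},
    {"hand": -0.75,"x": 0.004,"y": -0.0045,"z": 0.185,"roll": 0},
    {"hand": -0.75,"x": 0.004,"y": -0.0045,"z": 0.2,"roll": 0},
    {"hand": -0.75,"x": 0.004,"y": -0.0045,"z": 0.206,"roll": 0},
    {"hand": -0.75,"x": 0.004,"y": -0.0045,"z": 0.206,"roll": 0},
    {"hand": 1,"x": 0.004,"y": -0.0045,"z": 0.206,"roll": 0},
    {"hand": 1,"x": 0.004,"y": -0.0045,"z": 0.206,"roll": 0},
    {"hand": 1,"x": 0.004,"y": -0.0045,"z": 0.206,"roll": 0}
  ]
}}

```text
time: 29.27
tool_pos: [0.46, 0.209, -0.0002]
tcp_rot: [0.178, 3.134, 0.002]
wrist_force: [-0.4, 0.3, 4.6]
width: 0.687
grip_force: 43.7
```

>>> {"method": "servo_tool", "body": {
  "targets": [
    {"hand": 1,"x": 0,"y": 0,"z": 0,"roll": 0},
    {"hand": 1,"x": 0,"y": 0,"z": 0,"roll": 0},
    {"hand": 1,"x": 0,"y": 0,"z": 0,"roll": 0},
    {"hand": 1,"x": 0,"y": 0,"z": -0.06,"roll": 0},
    {"hand": 1,"x": 0,"y": 0,"z": -0.12,"roll": 0},
    {"hand": 1,"x": 0,"y": 0,"z": -0.18,"roll": 0},
    {"hand": 1,"x": 0,"y": 0,"z": -0.26,"roll": 0},
    {"hand": 1,"x": 0,"y": 0,"z": -0.28,"roll": 0},
    {"hand": 1,"x": 0,"y": 0,"z": -0.28,"roll": 0},
    {"hand": 1,"x": 0,"y": 0,"z": -0.28,"roll": 0}
  ]
}}

```text
time: 30.1
tool_pos: [0.4586, 0.2086, 0.1385]
tcp_rot: [0.178, 3.135, 0.001]
wrist_force: [-0.6, -0.1, -1.5]
width: 0.691
grip_force: 43.9
```

```bash
python3 -c "
from h import *
im,T=shot('wrist','w19'); print(held(im,T,True))
s=bot.read_state(); print(s['width'],s['grip_force'],s['wrist_force'])
goto(*W(0,1),.14,171.6)
"
```

```text
('near', np.float64(-53.0), 'left-right', np.float64(-31.0), np.float64(28.5), 'mid', np.float64(-1.25))
0.6878341301356833 43.87555003166199 [ 0.76110585  0.15320448 -1.96630595]
t 30.1 now [0.4574 0.2081 0.1369] yaw 173.5 -> x -0.1429 y -0.4589 z -0.0060 roll 0.0106 mm [ -71. -229.   -3.]
```

>>> {"method": "servo_tool", "body": {
  "targets": [
    {"hand": 1,"x": -0.02,"y": -0.07,"z": 0,"roll": 0},
    {"hand": 1,"x": -0.05,"y": -0.14,"z": 0,"roll": 0.01},
    {"hand": 1,"x": -0.08,"y": -0.21,"z": 0,"roll": 0.0106},
    {"hand": 1,"x": -0.11,"y": -0.28,"z": 0,"roll": 0.0106},
    {"hand": 1,"x": -0.135,"y": -0.35,"z": 0,"roll": 0.0106},
    {"hand": 1,"x": -0.135,"y": -0.41,"z": 0,"roll": 0.0106},
    {"hand": 1,"x": -0.135,"y": -0.459,"z": 0,"roll": 0.0106},
    {"hand": 1,"x": -0.135,"y": -0.459,"z": 0.02,"roll": 0.0106},
    {"hand": 1,"x": -0.135,"y": -0.459,"z": 0.03,"roll": 0.0106},
    {"hand": 1,"x": -0.135,"y": -0.459,"z": 0.03,"roll": 0.0106}
  ]
}}

```text
time: 30.98
tool_pos: [0.4966, -0.0267, 0.1193]
tcp_rot: [-0.231, -3.126, -0.001]
wrist_force: [0.4, 0.6, -1.6]
width: 0.689
grip_force: 43.9
```

>>> {"method": "servo_tool", "body": {
  "targets": [
    {"hand": 1,"x": 0,"y": 0,"z": 0,"roll": 0},
    {"hand": 1,"x": 0,"y": 0,"z": 0,"roll": 0}
  ]
}}

```text
time: 31.15
tool_pos: [0.4991, -0.0261, 0.1223]
tcp_rot: [-0.228, -3.132, -0.0]
wrist_force: [0.5, -0.6, -1.5]
width: 0.692
grip_force: 43.9
```

```bash
python3 -c "
from h import *
s=bot.read_state(); print(s['width'],s['grip_force'],s['wrist_force'])
im,T=shot('wrist','w20'); print(held(im,T,True))
goto(*W(-4,1),.0817,171.6)
"
```

```text
0.6921165997343319 43.867878913879395 [ 0.49479913 -0.6108568  -1.5351812 ]
('near', np.float64(-52.5), 'left-right', np.float64(-31.0), np.float64(28.5), 'mid', np.float64(-1.25))
t 31.2 now [ 0.4994 -0.0262  0.1228] yaw 171.7 -> x 0.0015 y -0.0028 z 0.0823 roll 0.0005 mm [ 1. -1. 41.]
```

>>> {"method": "servo_tool", "body": {
  "targets": [
    {"hand": 1,"x": 0.0015,"y": -0.0028,"z": 0.02,"roll": 0},
    {"hand": 1,"x": 0.0015,"y": -0.0028,"z": 0.045,"roll": 0},
    {"hand": 1,"x": 0.0015,"y": -0.0028,"z": 0.062,"roll": 0},
    {"hand": 1,"x": 0.0015,"y": -0.0028,"z": 0.074,"roll": 0},
    {"hand": 1,"x": 0.0015,"y": -0.0028,"z": 0.082,"roll": 0},
    {"hand": 1,"x": 0.0015,"y": -0.0028,"z": 0.082,"roll": 0},
    {"hand": -1,"x": 0.0015,"y": -0.0028,"z": 0.082,"roll": 0},
    {"hand": -1,"x": 0.0015,"y": -0.0028,"z": 0.082,"roll": 0},
    {"hand": -1,"x": 0.0015,"y": -0.0028,"z": 0.082,"roll": 0},
    {"hand": -1,"x": 0.0015,"y": -0.0028,"z": 0.082,"roll": 0}
  ]
}}

```text
time: 32.03
tool_pos: [0.4992, -0.0286, 0.0828]
tcp_rot: [0.23, 3.132, -0.0]
wrist_force: [0.1, -0.0, -0.5]
width: 1.002
grip_force: 0.0
```

>>> {"method": "servo_tool", "body": {
  "targets": [
    {"hand": -1,"x": 0,"y": 0,"z": -0.05,"roll": 0},
    {"hand": -1,"x": 0,"y": 0,"z": -0.13,"roll": 0},
    {"hand": -1,"x": 0.06,"y": 0,"z": -0.21,"roll": 0},
    {"hand": -1,"x": 0.12,"y": 0,"z": -0.29,"roll": 0},
    {"hand": -1,"x": 0.14,"y": 0,"z": -0.36,"roll": 0},
    {"hand": -1,"x": 0.14,"y": 0,"z": -0.44,"roll": 0},
    {"hand": -1,"x": 0.14,"y": 0,"z": -0.48,"roll": 0},
    {"hand": -1,"x": 0.14,"y": 0,"z": -0.48,"roll": 0},
    {"hand": -1,"x": 0.14,"y": 0,"z": -0.48,"roll": 0},
    {"hand": -1,"x": 0.14,"y": 0,"z": -0.48,"roll": 0}
  ]
}}

```text
time: 32.87
tool_pos: [0.4291, -0.0183, 0.3218]
tcp_rot: [0.23, 3.133, 0.0]
wrist_force: [0.9, 0.0, -0.4]
width: 1.0
grip_force: 0.0
```

```bash
python3 -c "
from h import *
im,T=shot('wrist','w21'); im,T=shot('wrist','w21'); np.save('T21.npy',T); print(T[:3,3], stack(im,T,.094,board=True)); print(books(im,T))
"
```

```text
[ 0.42860362 -0.01823396  0.3207259 ] (array([-58.4,  59.5]), array([-30.7,  28.5]), np.float64(0.5500000000000007), np.float64(-1.0999999999999996))
[(array([442., 327.]), array([617. , 123.7,  43.2,  33.4]), -8.4), (array([189., 327.]), array([ 566.7, -212. ,   47.6,   34.3]), -13.1)]
```

View pics/w21.png

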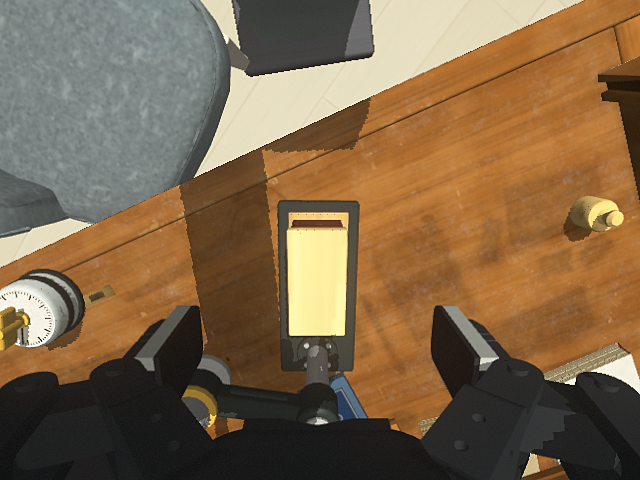

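The board sits on the stack within about 1 mm of centre, covering (287–348, 228–336), and nothing else moved. Next I work out the swing-arm angle from the first views.

```bash
python3 -c "
from h import *
T1=np.load('T1.npy'); post=np.array(W(120,0)); print('post',post)
for n,p,T,z in [('wrist',(104,326),T1,.137),('top',(585/2.7+180-.3,248/2.7+170-.3),None,.137),('top',(535/2.7+180-.3,186/2.7+170-.3),None,.188)]:
  q=onz(n,[p],z,T)[0,:2]-post; print(np.linalg.norm(q),np.degrees(np.arctan2(q[1],q[0]))%360-171.6)
b=tri(ray('wrist',(104,326),T1),ray('side',(297/2.925+230,230/2.927+195))); print(b)
a=np.radians(171.6+83); print('handle',post+.166*np.array([np.cos(a),np.sin(a)])); 
print(bot.read_state()['q'])
goto(.578,-.207,.26,74.6)
"
```

```text
post [ 0.62101268 -0.04652996]
0.19088820861102354 81.95239504222357
0.18700987924966578 82.74183084865754
0.11853544867461158 83.50116719980466
(array([ 0.56713639, -0.22966032,  0.13691732]), np.float64(0.00025661291076300275))
handle [ 0.57693036 -0.2065698 ]
[-1.00563235e-01 -2.59717283e-01  1.96757296e+00  1.23302517e-05
  1.43705147e+00 -1.52466003e+00]
t 33.0 now [ 0.4284 -0.0182  0.3202] yaw 171.6 -> x -0.3516 y -0.3298 z 0.1193 roll 0.5389 mm [-176. -165.   60.]
```

>>> {"method": "servo_tool", "body": {
  "targets": [
    {"hand": -1,"x": -0.05,"y": -0.05,"z": 0.01,"roll": 0.039},
    {"hand": -1,"x": -0.1,"y": -0.1,"z": 0.03,"roll": 0.078},
    {"hand": -1,"x": -0.15,"y": -0.15,"z": 0.05,"roll": 0.117},
    {"hand": -1,"x": -0.2,"y": -0.2,"z": 0.07,"roll": 0.156},
    {"hand": -1,"x": -0.25,"y": -0.25,"z": 0.09,"roll": 0.195},
    {"hand": -1,"x": -0.3,"y": -0.29,"z": 0.11,"roll": 0.234},
    {"hand": -1,"x": -0.33,"y": -0.31,"z": 0.12,"roll": 0.273},
    {"hand": -1,"x": -0.352,"y": -0.33,"z": 0.12,"roll": 0.312},
    {"hand": -1,"x": -0.352,"y": -0.33,"z": 0.12,"roll": 0.351},
    {"hand": -1,"x": -0.352,"y": -0.33,"z": 0.12,"roll": 0.39}
  ]
}}

```text
time: 33.8
tool_pos: [0.5787, -0.2078, 0.2585]
tcp_rot: [-1.995, -2.42, 0.003]
wrist_force: [-0.3, 0.8, 0.3]
width: 0.994
grip_force: 0.0
```

>>> {"method": "servo_tool", "body": {
  "targets": [
    {"hand": -0.3,"x": 0,"y": 0,"z": 0,"roll": 0.039},
    {"hand": -0.3,"x": 0,"y": 0,"z": 0,"roll": 0.078},
    {"hand": -0.3,"x": 0,"y": 0,"z": 0,"roll": 0.117},
    {"hand": -0.3,"x": 0,"y": 0,"z": 0,"roll": 0.149},
    {"hand": -0.3,"x": 0,"y": 0,"z": 0,"roll": 0.149},
    {"hand": -0.3,"x": 0,"y": 0,"z": 0,"roll": 0.149},
    {"hand": -0.3,"x": 0,"y": 0,"z": 0,"roll": 0.149},
    {"hand": -0.3,"x": 0,"y": 0,"z": 0,"roll": 0.149}
  ]
}}

```text
time: 34.47
tool_pos: [0.579, -0.2071, 0.2613]
tcp_rot: [-2.497, -1.905, 0.001]
wrist_force: [0.5, 0.1, -0.4]
width: 0.647
grip_force: 0.0
```

```bash
python3 -c "
from h import *
goto(.5755,-.206,.122,74.1); print(bot.read_state()['q'])
im,T=shot('wrist','w22')
hsv=cv2.cvtColor(im,cv2.COLOR_BGR2HSV)
# ball: dark blob; search around projection of radius 190 at angles
post=np.array(W(120,0))
for th in range(76,91,2):
  a=np.radians(171.6+th); out=[]
  for r in (150,160,170,178,190,198):
    u,v=proj('wrist',[[*(post+r/1000*np.array([np.cos(a),np.sin(a)])),.141 if r<181 else .145]],T)[0].round().astype(int); out.append((int(u),int(v),int(hsv[v,u,2]),int(hsv[v,u,1])) if 0<=u<640 and 0<=v<480 else None)
  print(th,out)
"
```

```text
t 34.5 now [ 0.579  -0.2071  0.2613] yaw 74.7 -> x 0.0002 y -0.0071 z 0.2787 roll 0.0032 mm [  0.  -4. 139.]
[-3.83995377e-01  1.35118463e-01  1.70152775e+00 -3.98177433e-06
  1.30623980e+00 -1.16521926e-01]
76 [(289, 211, 120, 147), (288, 225, 125, 157), (286, 238, 119, 159), (285, 249, 240, 162), (283, 267, 190, 173), (282, 277, 205, 175)]
78 [(297, 212, 111, 147), (296, 226, 120, 159), (295, 239, 224, 178), (294, 250, 211, 173), (292, 268, 222, 171), (292, 278, 216, 175)]
80 [(304, 212, 143, 18), (304, 226, 147, 17), (303, 240, 137, 17), (303, 251, 141, 18), (302, 269, 56, 77), (301, 279, 222, 173)]
82 [(312, 212, 157, 16), (312, 226, 156, 16), (312, 240, 157, 21), (311, 251, 158, 19), (311, 269, 57, 89), (311, 279, 212, 178)]
84 [(320, 212, 115, 171), (320, 226, 169, 33), (320, 240, 207, 42), (320, 251, 183, 123), (320, 269, 43, 47), (320, 279, 230, 169)]
86 [(327, 212, 115, 155), (328, 226, 118, 136), (328, 240, 121, 118), (329, 251, 226, 117), (330, 269, 232, 147), (330, 279, 231, 158)]
88 [(335, 212, 113, 162), (336, 226, 119, 137), (337, 239, 136, 111), (338, 250, 221, 119), (339, 268, 230, 153), (340, 279, 234, 162)]
90 [(342, 211, 111, 156), (344, 225, 108, 156), (345, 239, 121, 152), (346, 249, 217, 120), (348, 267, 173, 116), (349, 278, 211, 168)]
```

>>> {"method": "servo_tool", "body": {
  "targets": [
    {"hand": -0.3,"x": 0,"y": -0.011,"z": 0.06,"roll": 0.007},
    {"hand": -0.3,"x": 0,"y": -0.011,"z": 0.12,"roll": 0.007},
    {"hand": -0.3,"x": 0,"y": -0.011,"z": 0.18,"roll": 0.007},
    {"hand": -0.3,"x": 0,"y": -0.011,"z": 0.23,"roll": 0.007},
    {"hand": -0.3,"x": 0,"y": -0.011,"z": 0.26,"roll": 0.007},
    {"hand": -0.3,"x": 0,"y": -0.011,"z": 0.274,"roll": 0.007},
    {"hand": 0.45,"x": 0,"y": -0.011,"z": 0.278,"roll": 0.007},
    {"hand": 0.45,"x": 0,"y": -0.011,"z": 0.278,"roll": 0.007},
    {"hand": 0.45,"x": 0,"y": -0.011,"z": 0.278,"roll": 0.007},
    {"hand": 0.45,"x": 0,"y": -0.011,"z": 0.278,"roll": 0.007}
  ]
}}

```text
time: 35.35
tool_pos: [0.5753, -0.2063, 0.1251]
tcp_rot: [2.518, 1.874, 0.003]
wrist_force: [-0.7, 0.2, 0.1]
width: 0.277
grip_force: 0.0
```

>>> {"method": "servo_tool", "body": {
  "targets": [
    {"hand": 0.45,"x": 0,"y": 0,"z": 0,"roll": 0},
    {"hand": 0.45,"x": 0,"y": 0,"z": 0,"roll": 0}
  ]
}}

```text
time: 35.52
tool_pos: [0.5748, -0.2061, 0.1244]
tcp_rot: [2.519, 1.875, 0.002]
wrist_force: [0.1, -0.1, -0.2]
width: 0.273
grip_force: 0.0
```

```bash
cat > arc.py <<'E'
from h import *
import sys
# arc of the handle: tool at radius .166 about post, tool x towards post; angles theta deg list
post=np.array(W(120,0)); T=pose(); t0=np.degrees(np.arctan2(T[1,0],T[0,0]))
q=T[:2,3]-post; print("now r %.4f th %.2f yaw %.2f z %.4f"%(np.linalg.norm(q),np.degrees(np.arctan2(q[1],q[0]))%360-171.6,t0,T[2,3]), bot.read_state()["width"],bot.read_state()["wrist_force"].round(1))
th0=t0+8.4
for th in map(float,sys.argv[1:]):
    a=np.radians(171.6+th); P=np.r_[post+.166*np.array([np.cos(a),np.sin(a)]),.122]
    d=T[:3,:3].T@(P-T[:3,3])/.5; print(th,"x %.3f y %.3f z %.3f roll %.3f"%(*d,(t0-(th-8.4))/180))
E
python3 arc.py 78 72 66 60 54 48 42 36 30 24
```

```text
now r 0.1661 th 82.24 yaw 73.32 z 0.1244 0.27310626906167906 [ 0.1 -0.1 -0.2]
78.0 x 0.001 y -0.025 z 0.005 roll 0.021
72.0 x 0.005 y -0.059 z 0.005 roll 0.054
66.0 x 0.013 y -0.093 z 0.005 roll 0.087
60.0 x 0.024 y -0.126 z 0.005 roll 0.121
54.0 x 0.038 y -0.157 z 0.004 roll 0.154
48.0 x 0.056 y -0.187 z 0.004 roll 0.187
42.0 x 0.077 y -0.215 z 0.004 roll 0.221
36.0 x 0.100 y -0.241 z 0.004 roll 0.254
30.0 x 0.126 y -0.264 z 0.004 roll 0.287
24.0 x 0.155 y -0.284 z 0.004 roll 0.321
```

>>> {"method": "servo_tool", "body": {
  "targets": [
    {"hand": 0.45,"x": 0.001,"y": -0.025,"z": 0,"roll": 0.021},
    {"hand": 0.45,"x": 0.005,"y": -0.059,"z": 0,"roll": 0.054},
    {"hand": 0.45,"x": 0.013,"y": -0.093,"z": 0,"roll": 0.087},
    {"hand": 0.45,"x": 0.024,"y": -0.126,"z": 0,"roll": 0.121},
    {"hand": 0.45,"x": 0.038,"y": -0.157,"z": 0,"roll": 0.154},
    {"hand": 0.45,"x": 0.056,"y": -0.187,"z": 0,"roll": 0.187},
    {"hand": 0.45,"x": 0.077,"y": -0.215,"z": 0,"roll": 0.221},
    {"hand": 0.45,"x": 0.1,"y": -0.241,"z": 0,"roll": 0.254},
    {"hand": 0.45,"x": 0.113,"y": -0.253,"z": 0,"roll": 0.271},
    {"hand": 0.45,"x": 0.126,"y": -0.264,"z": 0,"roll": 0.287}
  ]
}}

```text
time: 36.35
tool_pos: [0.466, -0.1075, 0.1241]
tcp_rot: [3.084, 0.587, 0.003]
wrist_force: [1.2, -1.5, 0.0]
width: 0.277
grip_force: 1.0
```

```bash
python3 arc.py 27 24 20 16 12 8 5 2 0 -2 -4 -6
```

```text
now r 0.1666 th 29.86 yaw 21.54 z 0.1241 0.2773383804214733 [ 1.2 -1.5  0. ]
27.0 x 0.002 y -0.017 z 0.004 roll 0.016
24.0 x 0.003 y -0.034 z 0.004 roll 0.033
20.0 x 0.006 y -0.057 z 0.004 roll 0.055
16.0 x 0.011 y -0.080 z 0.004 roll 0.077
12.0 x 0.017 y -0.102 z 0.004 roll 0.100
8.0 x 0.025 y -0.124 z 0.004 roll 0.122
5.0 x 0.032 y -0.140 z 0.004 roll 0.139
2.0 x 0.040 y -0.155 z 0.004 roll 0.155
0.0 x 0.045 y -0.165 z 0.004 roll 0.166
-2.0 x 0.051 y -0.175 z 0.004 roll 0.177
-4.0 x 0.058 y -0.185 z 0.004 roll 0.189
-6.0 x 0.064 y -0.194 z 0.004 roll 0.200
```

>>> {"method": "servo_tool", "body": {
  "targets": [
    {"hand": 0.45,"x": 0.002,"y": -0.017,"z": 0,"roll": 0.016},
    {"hand": 0.45,"x": 0.003,"y": -0.034,"z": 0,"roll": 0.033},
    {"hand": 0.45,"x": 0.006,"y": -0.057,"z": 0,"roll": 0.055},
    {"hand": 0.45,"x": 0.011,"y": -0.08,"z": 0,"roll": 0.077},
    {"hand": 0.45,"x": 0.017,"y": -0.102,"z": 0,"roll": 0.1},
    {"hand": 0.45,"x": 0.025,"y": -0.124,"z": 0,"roll": 0.122},
    {"hand": 0.45,"x": 0.032,"y": -0.14,"z": 0,"roll": 0.139},
    {"hand": 0.45,"x": 0.036,"y": -0.148,"z": 0,"roll": 0.147},
    {"hand": 0.45,"x": 0.04,"y": -0.155,"z": 0,"roll": 0.155},
    {"hand": 0.45,"x": 0.04,"y": -0.155,"z": 0,"roll": 0.155}
  ]
}}

```text
time: 37.18
tool_pos: [0.456, -0.0277, 0.1238]
tcp_rot: [3.137, -0.171, 0.002]
wrist_force: [-0.7, -0.3, 0.2]
width: 0.274
grip_force: 0.0
```

```bash
python3 arc.py 1 0 -1 -2 -3
```

```text
now r 0.1661 th 1.87 yaw -6.23 z 0.1238 0.27363608051280697 [-0.7 -0.3  0.2]
1.0 x 0.000 y -0.005 z 0.004 roll 0.006
0.0 x 0.000 y -0.011 z 0.004 roll 0.012
-1.0 x 0.001 y -0.017 z 0.004 roll 0.018
-2.0 x 0.001 y -0.022 z 0.004 roll 0.023
-3.0 x 0.001 y -0.028 z 0.004 roll 0.029
```

>>> {"method": "servo_tool", "body": {
  "targets": [
    {"hand": 0.45,"x": 0,"y": -0.005,"z": 0,"roll": 0.006},
    {"hand": 0.45,"x": 0,"y": -0.01,"z": 0,"roll": 0.012},
    {"hand": 0.45,"x": 0,"y": -0.014,"z": 0,"roll": 0.012},
    {"hand": 0.45,"x": 0,"y": -0.018,"z": 0,"roll": 0.012},
    {"hand": 0.45,"x": 0,"y": -0.022,"z": 0,"roll": 0.012},
    {"hand": 0.45,"x": 0,"y": -0.022,"z": 0,"roll": 0.012}
  ]
}}

```text
time: 37.68
tool_pos: [0.457, -0.0169, 0.1231]
tcp_rot: [-3.133, 0.23, -0.0]
wrist_force: [0.1, -0.8, -0.6]
width: 0.28
grip_force: 0.3
```

```bash
python3 arc.py 0 -2 -3
```

```text
now r 0.1667 th -1.85 yaw -8.40 z 0.1231 0.2804788099155806 [ 0.1 -0.8 -0.6]
0.0 x 0.001 y 0.011 z 0.002 roll 0.000
-2.0 x 0.001 y -0.001 z 0.002 roll 0.011
-3.0 x 0.002 y -0.007 z 0.002 roll 0.017
```

Push on in small steps until the stop's force shows.

>>> {"method": "servo_tool", "body": {
  "targets": [
    {"hand": 0.45,"x": 0,"y": -0.003,"z": 0,"roll": 0},
    {"hand": 0.45,"x": 0,"y": -0.006,"z": 0,"roll": 0},
    {"hand": 0.45,"x": 0,"y": -0.006,"z": 0,"roll": 0}
  ]
}}

```text
time: 37.93
tool_pos: [0.4572, -0.0147, 0.1231]
tcp_rot: [3.132, -0.229, -0.0]
wrist_force: [-1.0, -4.8, 2.2]
width: 0.27
grip_force: 2.2
```

>>> {"method": "servo_tool", "body": {
  "targets": [
    {"hand": 0.45,"x": 0,"y": -0.003,"z": 0,"roll": 0},
    {"hand": 0.45,"x": 0,"y": -0.005,"z": 0,"roll": 0},
    {"hand": 0.45,"x": 0,"y": -0.005,"z": 0,"roll": 0}
  ]
}}

```text
time: 38.18
tool_pos: [0.4572, -0.0145, 0.123]
tcp_rot: [3.127, -0.227, -0.001]
wrist_force: [-2.3, -14.4, 1.5]
width: 0.276
grip_force: 6.7
```

```bash
python3 arc.py 0 -2 -3
```

```text
now r 0.1670 th -2.66 yaw -8.30 z 0.1230 0.2760743589870393 [ -2.3 -14.4   1.5]
0.0 x 0.002 y 0.015 z 0.002 roll 0.001
-2.0 x 0.002 y 0.004 z 0.002 roll 0.012
-3.0 x 0.002 y -0.002 z 0.002 roll 0.017
```

>>> {"method": "servo_tool", "body": {
  "targets": [
    {"hand": 0.45,"x": 0,"y": 0.008,"z": 0,"roll": 0},
    {"hand": 0.45,"x": 0,"y": 0.018,"z": 0,"roll": 0},
    {"hand": 0.45,"x": 0,"y": 0.018,"z": 0,"roll": 0},
    {"hand": 0.1,"x": 0,"y": 0.018,"z": 0,"roll": 0},
    {"hand": 0.1,"x": 0,"y": 0.018,"z": 0,"roll": 0},
    {"hand": 0.1,"x": 0,"y": 0.018,"z": -0.06,"roll": 0},
    {"hand": 0.1,"x": 0,"y": 0.018,"z": -0.14,"roll": 0},
    {"hand": -1,"x": 0,"y": 0.018,"z": -0.22,"roll": 0},
    {"hand": -1,"x": 0,"y": 0.018,"z": -0.26,"roll": 0},
    {"hand": -1,"x": 0,"y": 0.018,"z": -0.26,"roll": 0}
  ]
}}

```text
time: 39.02
tool_pos: [0.4601, -0.0206, 0.2597]
tcp_rot: [-3.133, 0.23, -0.018]
wrist_force: [0.8, -0.6, 1.0]
width: 0.855
grip_force: 0.0
```

>>> {"method": "servo_tool", "body": {
  "targets": [
    {"hand": -1,"x": 0,"y": 0,"z": 0,"roll": -0.039},
    {"hand": -1,"x": 0,"y": 0,"z": 0,"roll": -0.078},
    {"hand": -1,"x": 0,"y": 0,"z": 0,"roll": -0.117},
    {"hand": -1,"x": 0,"y": 0,"z": 0,"roll": -0.156},
    {"hand": -1,"x": 0,"y": 0,"z": 0,"roll": -0.195},
    {"hand": -1,"x": 0,"y": 0,"z": 0,"roll": -0.234},
    {"hand": -1,"x": 0,"y": 0,"z": 0,"roll": -0.273},
    {"hand": -1,"x": 0,"y": 0,"z": 0,"roll": -0.312},
    {"hand": -1,"x": 0,"y": 0,"z": 0,"roll": -0.351},
    {"hand": -1,"x": 0,"y": 0,"z": 0,"roll": -0.39}
  ]
}}

```text
time: 39.85
tool_pos: [0.4557, -0.0202, 0.2518]
tcp_rot: [-2.689, -1.621, 0.002]
wrist_force: [0.1, 0.8, 0.7]
width: 1.001
grip_force: 0.0
```

```bash
python3 -c "
from h import *
goto(*W(0,0),.25,120); print(bot.read_state()['q'])"
```

```text
t 39.9 now [ 0.4557 -0.0202  0.2518] yaw 62.2 -> x 0.0280 y 0.0907 z 0.0035 roll -0.3213 mm [14. 45.  2.]
[-9.92400789e-02 -1.72711937e-01  2.02134774e+00  4.33656026e-04
  1.29487802e+00  3.86545207e-01]
```

>>> {"method": "servo_tool", "body": {
  "targets": [
    {"hand": -1,"x": 0.01,"y": 0.03,"z": 0,"roll": -0.039},
    {"hand": -1,"x": 0.02,"y": 0.06,"z": 0,"roll": -0.078},
    {"hand": -1,"x": 0.028,"y": 0.0907,"z": 0,"roll": -0.117},
    {"hand": -1,"x": 0.028,"y": 0.0907,"z": 0,"roll": -0.156},
    {"hand": -1,"x": 0.028,"y": 0.0907,"z": 0,"roll": -0.195},
    {"hand": -1,"x": 0.028,"y": 0.0907,"z": 0,"roll": -0.234},
    {"hand": -1,"x": 0.028,"y": 0.0907,"z": 0,"roll": -0.273},
    {"hand": -1,"x": 0.028,"y": 0.0907,"z": 0,"roll": -0.321},
    {"hand": -1,"x": 0.028,"y": 0.0907,"z": 0,"roll": -0.321},
    {"hand": -1,"x": 0.028,"y": 0.0907,"z": 0,"roll": -0.321}
  ]
}}

```text
time: 40.68
tool_pos: [0.5023, -0.0293, 0.2519]
tcp_rot: [-1.579, -2.714, 0.001]
wrist_force: [0.1, -0.5, -0.2]
width: 1.0
grip_force: 0.0
```

>>> {"method": "servo_tool", "body": {
  "targets": [
    {"hand": -1,"x": 0,"y": 0,"z": 0,"roll": 0},
    {"hand": -1,"x": 0,"y": 0,"z": 0,"roll": 0}
  ]
}}

```text
time: 40.85
tool_pos: [0.5026, -0.0295, 0.2525]
tcp_rot: [-1.581, -2.713, 0.0]
wrist_force: [0.3, 0.7, -0.1]
width: 0.998
grip_force: 0.0
```

```bash
python3 -c "
from h import *
goto(*W(0,0),.163,120); print(bot.read_state()['q'])
im,T=shot('wrist','w23'); hsv=cv2.cvtColor(im,cv2.COLOR_BGR2HSV)
u,v=proj('wrist',[[*W(0,0),.188]],T)[0]; print(u,v)
m=cv2.inRange(hsv,(18,110,90),(35,255,255))
for c in cv2.findContours(m,cv2.RETR_EXTERNAL,cv2.CHAIN_APPROX_NONE)[0]:
  if cv2.contourArea(c)>150: 
    x=c[:,0]; print(cv2.boundingRect(c),P_(onz('wrist',[x.mean(0)],.16,T)))
for dv in (-40,-20,0,20): print(dv,[tuple(int(k) for k in hsv[int(v)+dv,int(u)+d]) for d in range(-70,71,10)])
"
```

```text
t 40.9 now [ 0.5026 -0.0295  0.2525] yaw 119.5 -> x 0.0010 y 0.0001 z 0.1789 roll -0.0026 mm [ 1.  0. 89.]
[-1.08222108e-01 -7.68069313e-02  1.93554816e+00  1.58842936e-04
  1.28391749e+00 -6.23666224e-01]
320.1319078232106 260.78143473180575
(201, 400, 17, 32) [[  14.4 -148.4]]
(304, 245, 36, 34) [[ 6.8 -7.1]]
(283, 207, 109, 57) [[ 1.9 12.4]]
(266, 183, 29, 23) [[-40.2  12.5]]
(305, 154, 85, 72) [[-8.6 39.4]]
-40 [(15, 162, 113), (29, 62, 255), (29, 52, 255), (30, 58, 255), (20, 13, 230), (27, 150, 254), (27, 153, 255), (168, 23, 145), (29, 151, 255), (27, 151, 254), (14, 68, 75), (30, 51, 255), (30, 71, 255), (23, 109, 255), (21, 51, 80)]
-20 [(15, 129, 117), (15, 160, 121), (15, 160, 123), (30, 77, 255), (27, 156, 255), (30, 4, 255), (18, 13, 236), (22, 12, 232), (21, 11, 231), (21, 14, 236), (17, 50, 128), (20, 121, 202), (19, 123, 199), (29, 51, 255), (29, 58, 255)]
0 [(16, 151, 110), (16, 171, 118), (15, 167, 125), (14, 147, 120), (60, 1, 230), (24, 11, 231), (26, 153, 254), (26, 159, 253), (27, 152, 254), (128, 5, 226), (19, 12, 233), (16, 74, 76), (23, 54, 81), (19, 122, 238), (22, 71, 68)]
20 [(15, 146, 108), (15, 163, 117), (14, 164, 112), (15, 165, 111), (15, 162, 101), (21, 11, 232), (18, 11, 231), (135, 5, 225), (22, 12, 231), (16, 12, 231), (20, 69, 67), (19, 66, 66), (28, 39, 85), (33, 30, 85), (30, 25, 81)]
```

>>> {"method": "servo_tool", "body": {
  "targets": [
    {"hand": -1,"x": 0.001,"y": 0,"z": 0.05,"roll": 0},
    {"hand": -1,"x": 0.001,"y": 0,"z": 0.1,"roll": 0},
    {"hand": -1,"x": 0.001,"y": 0,"z": 0.14,"roll": 0},
    {"hand": -1,"x": 0.001,"y": 0,"z": 0.165,"roll": 0},
    {"hand": -1,"x": 0.001,"y": 0,"z": 0.176,"roll": 0},
    {"hand": -1,"x": 0.001,"y": 0,"z": 0.178,"roll": 0},
    {"hand": 1,"x": 0.001,"y": 0,"z": 0.178,"roll": 0},
    {"hand": 1,"x": 0.001,"y": 0,"z": 0.178,"roll": 0},
    {"hand": 1,"x": 0.001,"y": 0,"z": 0.178,"roll": 0},
    {"hand": 1,"x": 0.001,"y": 0,"z": 0.178,"roll": 0}
  ],
  "grip_force": 60
}}

```text
time: 41.73
tool_pos: [0.5039, -0.0293, 0.1655]
tcp_rot: [1.58, 2.712, 0.003]
wrist_force: [10.8, 5.6, 8.9]
width: 0.453
grip_force: 7.2
```

>>> {"method": "servo_tool", "body": {
  "targets": [
    {"hand": 1,"x": 0,"y": 0,"z": 0,"roll": 0},
    {"hand": 1,"x": 0,"y": 0,"z": 0,"roll": 0},
    {"hand": 1,"x": 0,"y": 0,"z": 0,"roll": 0},
    {"hand": 1,"x": 0,"y": 0,"z": 0,"roll": 0},
    {"hand": 1,"x": 0,"y": 0,"z": 0,"roll": 0}
  ]
}}

```text
time: 42.15
tool_pos: [0.5048, -0.0294, 0.1661]
tcp_rot: [1.579, 2.711, 0.004]
wrist_force: [3.0, 0.6, 6.3]
width: 0.41
grip_force: 59.9
```

```bash
python3 -c "
from h import *
goto(*W(0,0),.163,120); s=bot.read_state(); print(s['q'],s['torque'],s['wrist_force'])"
```

```text
t 42.1 now [ 0.5048 -0.0294  0.1661] yaw 119.6 -> x 0.0032 y -0.0040 z 0.0062 roll -0.0024 mm [ 2. -2.  3.]
[-1.07625428e-01 -9.22366088e-03  2.03482015e+00  2.64892850e-04
  1.11097002e+00 -6.23829518e-01] [ 0.02953857 -0.47784831 -0.04460181] [2.97172836 0.55883242 6.31208122]
```

>>> {"method": "servo_tool", "body": {
  "targets": [
    {"hand": 1,"x": 0,"y": 0.003,"z": 0,"roll": 0.01},
    {"hand": 1,"x": 0,"y": 0.003,"z": 0,"roll": 0.04},
    {"hand": 1,"x": 0,"y": 0.003,"z": 0,"roll": 0.075},
    {"hand": 1,"x": 0,"y": 0.003,"z": 0,"roll": 0.11},
    {"hand": 1,"x": 0,"y": 0.003,"z": 0,"roll": 0.145},
    {"hand": 1,"x": 0,"y": 0.003,"z": 0,"roll": 0.18},
    {"hand": 1,"x": 0,"y": 0.003,"z": 0,"roll": 0.215},
    {"hand": 1,"x": 0,"y": 0.003,"z": 0,"roll": 0.25},
    {"hand": 1,"x": 0,"y": 0.003,"z": 0,"roll": 0.285},
    {"hand": 1,"x": 0,"y": 0.003,"z": 0,"roll": 0.32}
  ]
}}

```text
time: 42.98
tool_pos: [0.5048, -0.029, 0.1661]
tcp_rot: [2.696, 1.61, 0.002]
wrist_force: [-1.8, -0.4, 9.8]
width: 0.406
grip_force: 60.3
```

```bash
cat > tq.py <<'E'
from h import *
s=bot.read_state(); T=pose(); print("t",s["time"],"yaw",np.degrees(np.arctan2(T[1,0],T[0,0])).round(2),"P",P_(T[:2,3]),T[2,3].round(4),"tau",s["torque"].round(3),"jt6",s["joint_torque"][5].round(3),"F",s["wrist_force"].round(1),"w",s["width"].round(3),"g",s["grip_force"],"q6",s["q"][5].round(3))
E
python3 tq.py
```

```text
Traceback (most recent call last):
  File "tq.py", line 2, in <module>
    s=bot.read_state(); T=pose(); print("t",s["time"],"yaw",np.degrees(np.arctan2(T[1,0],T[0,0])).round(2),"P",P_(T[:2,3]),T[2,3].round(4),"tau",s["torque"].round(3),"jt6",s["joint_torque"][5].round(3),"F",s["wrist_force"].round(1),"w",s["width"].round(3),"g",s["grip_force"],"q6",s["q"][5].round(3))
                                                                                                                                                                                                                                            ^^^^^^^^^^^^^^^^
AttributeError: 'float' object has no attribute 'round'
```

```bash
sed -i 's/s\["width"\].round(3)/round(s["width"],3)/' tq.py; python3 tq.py
```

```text
t 42.9833 yaw 61.69 P [2.5 0.4] 0.1661 tau [-0.067  0.186  0.052] jt6 -1.278 F [-1.8 -0.4  9.8] w 0.406 g 60.30974864959717 q6 0.388
```

>>> {"method": "servo_tool", "body": {
  "targets": [
    {"hand": 1,"x": 0,"y": 0,"z": 0,"roll": 0.03},
    {"hand": 1,"x": 0,"y": 0,"z": 0,"roll": 0.06},
    {"hand": 1,"x": 0,"y": 0,"z": 0,"roll": 0.09},
    {"hand": 1,"x": 0,"y": 0,"z": 0,"roll": 0.12},
    {"hand": 1,"x": 0,"y": 0,"z": 0,"roll": 0.15},
    {"hand": 1,"x": 0,"y": 0,"z": 0,"roll": 0.18},
    {"hand": 1,"x": 0,"y": 0,"z": 0,"roll": 0.21}
  ]
}}

```text
time: 43.57
tool_pos: [0.5047, -0.0289, 0.1661]
tcp_rot: [3.072, 0.651, 0.003]
wrist_force: [-2.3, -0.6, 9.9]
width: 0.412
grip_force: 60.4
```

```bash
python3 tq.py
```

```text
t 43.5667 yaw 23.94 P [2.4 0.5] 0.1661 tau [-0.045  0.245  0.13 ] jt6 -1.018 F [-2.3 -0.6  9.9] w 0.412 g 60.37063479423523 q6 1.047
```

>>> {"method": "servo_tool", "body": {
  "targets": [
    {"hand": 1,"x": 0,"y": 0,"z": 0,"roll": 0.014},
    {"hand": 1,"x": 0,"y": 0,"z": 0,"roll": 0.028},
    {"hand": 1,"x": 0,"y": 0,"z": 0,"roll": 0.042}
  ]
}}

```text
time: 43.82
tool_pos: [0.5047, -0.0288, 0.1661]
tcp_rot: [3.108, 0.451, 0.003]
wrist_force: [-2.0, -0.1, 9.2]
width: 0.413
grip_force: 60.4
```

```bash
python3 tq.py
```

```text
t 43.8167 yaw 16.53 P [2.4 0.5] 0.1661 tau [0.002 0.211 0.151] jt6 -0.369 F [-2.  -0.1  9.2] w 0.413 g 60.36812424659729 q6 1.177
```

>>> {"method": "servo_tool", "body": {
  "targets": [
    {"hand": 1,"x": 0,"y": 0,"z": 0,"roll": 0.014},
    {"hand": 1,"x": 0,"y": 0,"z": 0,"roll": 0.028},
    {"hand": 1,"x": 0,"y": 0,"z": 0,"roll": 0.028}
  ]
}}

```text
time: 44.07
tool_pos: [0.5047, -0.0288, 0.1661]
tcp_rot: [3.125, 0.314, 0.003]
wrist_force: [-1.1, 0.7, 9.9]
width: 0.411
grip_force: 60.4
```

```bash
python3 tq.py
```

```text
t 44.0667 yaw 11.49 P [2.3 0.5] 0.1661 tau [-0.067  0.252 -0.067] jt6 0.349 F [-1.1  0.7  9.9] w 0.411 g 60.3968346118927 q6 1.264
```

>>> {"method": "servo_tool", "body": {
  "targets": [
    {"hand": 1,"x": 0,"y": 0,"z": 0,"roll": 0.014},
    {"hand": 1,"x": 0,"y": 0,"z": 0,"roll": 0.028},
    {"hand": 1,"x": 0,"y": 0,"z": 0,"roll": 0.028}
  ]
}}

```text
time: 44.32
tool_pos: [0.5047, -0.0288, 0.1661]
tcp_rot: [3.136, 0.177, 0.003]
wrist_force: [-1.5, -0.1, 10.4]
width: 0.41
grip_force: 60.4
```

```bash
python3 tq.py
```

```text
t 44.3167 yaw 6.45 P [2.3 0.6] 0.1661 tau [-0.059  0.248 -0.002] jt6 0.357 F [-1.5 -0.1 10.4] w 0.41 g 60.398218631744385 q6 1.352
```

>>> {"method": "servo_tool", "body": {
  "targets": [
    {"hand": 1,"x": 0,"y": 0,"z": 0,"roll": 0.014},
    {"hand": 1,"x": 0,"y": 0,"z": 0,"roll": 0.028},
    {"hand": 1,"x": 0,"y": 0,"z": 0,"roll": 0.028}
  ]
}}

```text
time: 44.57
tool_pos: [0.5047, -0.0288, 0.1661]
tcp_rot: [3.141, 0.039, 0.003]
wrist_force: [-1.1, -0.2, 10.0]
width: 0.413
grip_force: 60.4
```

```bash
python3 tq.py
```

```text
t 44.5667 yaw 1.41 P [2.3 0.6] 0.1661 tau [-0.01   0.24  -0.062] jt6 0.358 F [-1.1 -0.2 10. ] w 0.413 g 60.39858341217041 q6 1.44
```

>>> {"method": "servo_tool", "body": {
  "targets": [
    {"hand": 1,"x": 0,"y": 0,"z": 0,"roll": 0.012},
    {"hand": 1,"x": 0,"y": 0,"z": 0,"roll": 0.024}
  ]
}}

```text
time: 44.73
tool_pos: [0.5047, -0.0288, 0.1661]
tcp_rot: [3.14, -0.079, 0.003]
wrist_force: [-2.0, 0.1, 9.0]
width: 0.408
grip_force: 60.4
```

```bash
python3 tq.py
```

```text
t 44.7333 yaw -2.89 P [2.3 0.6] 0.1661 tau [0.023 0.202 0.181] jt6 -0.309 F [-2.   0.1  9. ] w 0.408 g 60.379414558410645 q6 1.515
```

>>> {"method": "servo_tool", "body": {
  "targets": [
    {"hand": 1,"x": 0,"y": 0,"z": 0,"roll": 0.012},
    {"hand": 1,"x": 0,"y": 0,"z": 0,"roll": 0.024}
  ]
}}

```text
time: 44.9
tool_pos: [0.5047, -0.0288, 0.1661]
tcp_rot: [3.135, -0.197, 0.003]
wrist_force: [-1.3, 0.2, 8.8]
width: 0.411
grip_force: 60.4
```

```bash
python3 tq.py; python3 - <<'E'
from h import *
im,T=shot('wrist','w24'); s,_=shot('side','s24'); t,_=shot('top','t24')
i0=cv2.imread('pics/side0.png')
p=proj('side',[[*W(0,0),.188],[*W(0,0),.16]]); print(p, proj('top',[[*W(0,0),.188]]))
hsv=cv2.cvtColor(im,cv2.COLOR_BGR2HSV); print(proj('wrist',[[*W(2.3,.6),.188],[*W(2.3,.6),.159]],T))
# dark pixels around collar ring r 18.5-24.5 at z=.159 and cap top ring z=.188
for z,rs in ((.188,(10,13,15,17)),(.159,(20,22,23.5))):
  for r in rs:
    a=np.arange(0,360,6); P=np.array([[*W(2.3+r*np.cos(np.radians(k)),.6+r*np.sin(np.radians(k))),z] for k in a])
    uv=proj('wrist',P,T).round().astype(int); print(z,r,[int(hsv[v,u,2]) if 0<=v<480 else -1 for u,v in uv])
E
```

```text
t 44.9 yaw -7.21 P [2.3 0.6] 0.1661 tau [0.027 0.276 0.185] jt6 -0.272 F [-1.3  0.2  8.8] w 0.411 g 60.358511209487915 q6 1.591
[[308.08967632 212.0287898 ]
 [308.34929055 222.82291181]] [[314.60191512 248.0059057 ]]
[[312.9382353  334.19990225]
 [313.50113513 300.28955184]]
0.188 10 [251, 252, 252, 253, 253, 253, 254, 255, 164, 131, 111, 169, 254, 254, 254, 254, 253, 253, 253, 255, 255, 255, 255, 255, 255, 255, 255, 255, 255, 255, 255, 255, 255, 255, 255, 255, 255, 255, 255, 255, 255, 255, 255, 255, 255, 255, 255, 255, 255, 255, 227, 253, 253, 252, 252, 251, 251, 251, 251, 251]
0.188 13 [251, 252, 252, 148, 223, 161, 163, 162, 162, 73, 76, 235, 181, 255, 254, 254, 255, 254, 254, 254, 253, 254, 254, 254, 254, 254, 254, 253, 254, 255, 253, 252, 253, 255, 254, 255, 255, 255, 252, 252, 251, 252, 251, 251, 250, 249, 249, 249, 250, 251, 251, 250, 251, 251, 251, 250, 250, 250, 250, 251]
0.188 15 [250, 252, 255, 165, 167, 169, 168, 166, 166, 68, 72, 167, 163, 162, 158, 159, 159, 165, 239, 254, 253, 254, 254, 254, 254, 254, 254, 253, 254, 253, 252, 252, 253, 253, 253, 252, 251, 251, 251, 251
[... 609 characters left out ...]
 249, 248, 245, 115, 255, 118, 118, 166, 203, 206, 207, 201, 204, 205, 208, 208, 210, 204, 204, 206]
0.159 22 [187, 181, 209, 167, 154, 182, 210, 161, 151, 197, 206, 197, 61, 205, 123, 126, 124, 66, 69, 66, 168, 162, 254, 254, 253, 255, 255, 255, 255, 255, 255, 255, 255, 255, 255, 255, 255, 250, 249, 249, 248, 139, 127, 119, 63, 67, 65, 195, 205, 200, 206, 202, 207, 206, 207, 210, 215, 218, 216, 220]
0.159 23.5 [151, 154, 149, 115, 76, 122, 90, 61, 48, 255, 64, 74, 73, 68, 125, 125, 125, 127, 68, 70, 75, 161, 148, 254, 253, 253, 255, 255, 255, 255, 255, 255, 255, 255, 255, 255, 255, 250, 250, 250, 147, 161, 92, 66, 69, 73, 129, 196, 203, 207, 206, 206, 187, 162, 165, 171, 147, 150, 147, 153]
```

The cap mark (57°) now trails the collar mark (72°) by about 0.26 rad and the torque is flat at 0.23 Nm, so the clutch has made its first slip. I release and check.

>>> {"method": "servo_tool", "body": {
  "targets": [
    {"hand": 1,"x": 0,"y": 0,"z": 0,"roll": 0},
    {"hand": -1,"x": 0,"y": 0,"z": 0,"roll": 0},
    {"hand": -1,"x": 0,"y": 0,"z": 0,"roll": 0},
    {"hand": -1,"x": 0,"y": 0,"z": 0,"roll": 0},
    {"hand": -1,"x": 0,"y": 0,"z": 0,"roll": 0},
    {"hand": -1,"x": 0,"y": 0,"z": 0,"roll": 0},
    {"hand": -1,"x": 0,"y": 0,"z": -0.06,"roll": 0},
    {"hand": -1,"x": 0,"y": 0,"z": -0.13,"roll": 0},
    {"hand": -1,"x": 0,"y": 0,"z": -0.2,"roll": 0},
    {"hand": -1,"x": 0,"y": 0,"z": -0.2,"roll": 0}
  ]
}}

```text
time: 45.88
tool_pos: [0.5081, -0.029, 0.2721]
tcp_rot: [3.135, -0.196, 0.02]
wrist_force: [1.1, -0.4, 1.1]
width: 0.999
grip_force: 0.0
```

>>> {"method": "servo_tool", "body": {
  "targets": [
    {"hand": -1,"x": 0,"y": 0,"z": -0.02,"roll": 0},
    {"hand": -1,"x": 0,"y": 0,"z": -0.02,"roll": 0},
    {"hand": -1,"x": 0,"y": 0,"z": -0.02,"roll": 0}
  ]
}}

```text
time: 46.13
tool_pos: [0.5036, -0.0285, 0.2735]
tcp_rot: [-3.135, 0.196, 0.001]
wrist_force: [-0.3, 0.3, 0.2]
width: 1.002
grip_force: 0.0
```

```bash
python3 tq.py; python3 - <<'E'
from h import *
im,T=shot('wrist','w25'); hsv=cv2.cvtColor(im,cv2.COLOR_BGR2HSV)
# cap centre from yellow disc on top
m=cv2.inRange(hsv,(20,110,150),(35,255,255)); c0=proj('wrist',[[*W(1.5,.5),.188]],T)[0]
best=[c for c in cv2.findContours(m,cv2.RETR_EXTERNAL,cv2.CHAIN_APPROX_NONE)[0] if cv2.contourArea(c)>100 and cv2.pointPolygonTest(c,(float(c0[0]),float(c0[1])),False)>=0]
for c in best:
    w=P_(onz('wrist',c[:,0],.188,T)); print('disc',cv2.minEnclosingCircle(w.astype(np.float32)))
    ctr=np.array(cv2.minEnclosingCircle(w.astype(np.float32))[0])
for cx,cy in (ctr,(2.3,.6)):
  for z,rs in ((.188,(12,13.5,15)),(.159,(20,21,22,23))):
    for r in rs:
      a=np.arange(20,110,1.5); P=np.array([[*W(cx+r*np.cos(np.radians(k)),cy+r*np.sin(np.radians(k))),z] for k in a])
      uv=proj('wrist',P,T).round().astype(int); V=np.array([int(hsv[v,u,2]) for u,v in uv]); d=a[V<90]; print(z,r,d.tolist() if len(d)<14 else (len(d),d[0],d[-1]))
E
```

```text
t 46.1333 yaw -7.14 P [1.2 0.7] 0.2735 tau [ 0.008  0.02  -0.004] jt6 -0.0 F [-0.3  0.3  0.2] w 1.002 g 0.0 q6 1.59
disc ((0.45919859409332275, -0.7191101908683777), 9.939775466918945)
0.188 12 [50.0, 51.5, 53.0, 54.5, 56.0]
0.188 13.5 [51.5, 53.0, 54.5, 56.0]
0.188 15 [50.0, 51.5, 53.0, 54.5, 56.0]
0.159 20 [65.0, 66.5, 68.0]
0.159 21 [66.5, 68.0, 102.5, 104.0, 105.5]
0.159 22 [66.5, 68.0]
0.159 23 [65.0, 66.5, 68.0]
0.188 12 [53.0, 54.5, 56.0, 57.5, 59.0]
0.188 13.5 [54.5, 56.0, 57.5, 59.0, 60.5]
0.188 15 [53.0, 54.5, 56.0, 57.5]
0.159 20 [69.5, 71.0, 72.5, 108.5]
0.159 21 [68.0, 69.5, 71.0]
0.159 22 [68.0, 69.5, 71.0]
0.159 23 (15, np.float64(20.0), np.float64(54.5))
```

Clutch slip measures about 0.24 rad, and the disc centre is within 1 mm of the bed axis. Now to the timer.

```bash
python3 -c "
from h import *
goto(.50,-.382,.25,64)"
```

```text
t 46.2 now [ 0.5032 -0.0285  0.2728] yaw -7.1 -> x 0.0817 y 0.7023 z 0.0454 roll -0.3952 mm [ 41. 351.  23.]
```

>>> {"method": "servo_tool", "body": {
  "targets": [
    {"hand": -1,"x": 0.005,"y": 0.05,"z": 0,"roll": -0.035},
    {"hand": -1,"x": 0.014,"y": 0.12,"z": 0,"roll": -0.07},
    {"hand": -1,"x": 0.022,"y": 0.19,"z": 0,"roll": -0.108},
    {"hand": -1,"x": 0.03,"y": 0.26,"z": 0,"roll": -0.147},
    {"hand": -1,"x": 0.039,"y": 0.335,"z": 0,"roll": -0.186},
    {"hand": -1,"x": 0.048,"y": 0.41,"z": 0.01,"roll": -0.225},
    {"hand": -1,"x": 0.057,"y": 0.49,"z": 0.02,"roll": -0.264},
    {"hand": -1,"x": 0.066,"y": 0.57,"z": 0.03,"roll": -0.303},
    {"hand": -1,"x": 0.075,"y": 0.64,"z": 0.04,"roll": -0.342},
    {"hand": -1,"x": 0.082,"y": 0.7,"z": 0.045,"roll": -0.381}
  ]
}}

```text
time: 47.02
tool_pos: [0.4995, -0.3829, 0.2483]
tcp_rot: [-2.698, -1.602, 0.003]
wrist_force: [1.1, 0.1, -0.4]
width: 0.996
grip_force: 0.0
```

>>> {"method": "servo_tool", "body": {
  "targets": [
    {"hand": -1,"x": 0,"y": 0,"z": 0,"roll": -0.039},
    {"hand": -1,"x": 0,"y": 0,"z": 0,"roll": -0.078},
    {"hand": -1,"x": 0,"y": 0,"z": 0,"roll": -0.117},
    {"hand": -1,"x": 0,"y": 0,"z": 0,"roll": -0.156},
    {"hand": -1,"x": 0,"y": 0,"z": 0,"roll": -0.195},
    {"hand": -1,"x": 0,"y": 0,"z": 0,"roll": -0.234},
    {"hand": -1,"x": 0,"y": 0,"z": 0,"roll": -0.273},
    {"hand": -1,"x": 0,"y": 0,"z": 0,"roll": -0.312},
    {"hand": -1,"x": 0,"y": 0,"z": 0,"roll": -0.351},
    {"hand": -1,"x": 0,"y": 0,"z": 0,"roll": -0.39}
  ]
}}

```text
time: 47.85
tool_pos: [0.5002, -0.3802, 0.2492]
tcp_rot: [-1.285, -2.863, -0.002]
wrist_force: [0.8, 0.5, -0.2]
width: 0.998
grip_force: 0.0
```

>>> {"method": "servo_tool", "body": {
  "targets": [
    {"hand": -1,"x": 0,"y": 0,"z": 0,"roll": -0.039},
    {"hand": -1,"x": 0,"y": 0,"z": 0,"roll": -0.078},
    {"hand": -1,"x": 0,"y": 0,"z": 0,"roll": -0.117},
    {"hand": -1,"x": 0,"y": 0,"z": 0,"roll": -0.156},
    {"hand": -1,"x": 0,"y": 0,"z": 0,"roll": -0.187},
    {"hand": -1,"x": 0,"y": 0,"z": 0,"roll": -0.187},
    {"hand": -1,"x": 0,"y": 0,"z": 0,"roll": -0.187},
    {"hand": -1,"x": 0,"y": 0,"z": 0,"roll": -0.187}
  ]
}}

```text
time: 48.52
tool_pos: [0.5007, -0.3806, 0.2504]
tcp_rot: [-0.415, -3.112, -0.002]
wrist_force: [-0.3, -0.1, 0.2]
width: 0.996
grip_force: 0.0
```

```bash
cat > key.py <<'E'
from h import *
im,T=shot('wrist','k%d'%int(bot.read_state()['time']*10)); hsv=cv2.cvtColor(im,cv2.COLOR_BGR2HSV)
m=cv2.inRange(hsv,(18,110,110),(36,255,255)); m=cv2.morphologyEx(m,cv2.MORPH_CLOSE,np.ones((3,3),np.uint8))
for c in cv2.findContours(m,cv2.RETR_EXTERNAL,cv2.CHAIN_APPROX_NONE)[0]:
    if cv2.contourArea(c)<150: continue
    w=onz('wrist',c[:,0],.087,T)[:,:2]*1e3; print('key',cv2.boundingRect(c),cv2.minAreaRect(w.astype(np.float32)))
d=cv2.inRange(hsv,(0,0,170),(180,60,255)); d=cv2.morphologyEx(d,cv2.MORPH_OPEN,np.ones((3,3),np.uint8))
for c in cv2.findContours(d,cv2.RETR_EXTERNAL,cv2.CHAIN_APPROX_NONE)[0]:
    if cv2.contourArea(c)<3000: continue
    w=onz('wrist',c[:,0],.05,T)[:,:2]*1e3; print('dial',cv2.minEnclosingCircle(w.astype(np.float32)),cv2.boundingRect(c))
E
python3 tq.py; python3 key.py
```

```text
t 48.5167 yaw 164.82 P [  49.8 -348.1] 0.2504 tau [0.006 0.001 0.016] jt6 -0.0 F [-0.3 -0.1  0.2] w 0.996 g 0.0 q6 -1.995
key (307, 209, 22, 57) ((509.6734313964844, -384.29302978515625), (17.01062774658203, 47.20401382446289), 64.27153015136719)
key (361, 187, 38, 33) ((495.7454833984375, -328.9493103027344), (11.342377662658691, 33.82461929321289), 15.534783363342285)
dial ((509.52117919921875, -383.36138916015625), 41.062339782714844) (274, 182, 88, 87)
dial ((491.6669616699219, -568.0856323242188), 154.77073669433594) (0, 124, 262, 211)
dial ((372.5884094238281, -551.3428344726562), 74.52827453613281) (0, 90, 170, 81)
dial ((405.340087890625, -247.90884399414062), 95.55148315429688) (342, 0, 211, 127)
```

```bash
ls pics | grep k4; python3 - <<'E'
from h import *
import glob
im=cv2.imread(sorted(glob.glob('pics/k4*'))[-1]); T=pose(); hsv=cv2.cvtColor(im,cv2.COLOR_BGR2HSV)
for v in range(207,268,3):
    row=hsv[v,300:336]; k=np.flatnonzero((row[:,0]>17)&(row[:,0]<37)&(row[:,1]>100)&(row[:,2]>90))
    if len(k):
        br=row[k][:,2]; print(v,k[0]+300,k[-1]+300,br.tolist())
E
```

```text
k485.png
210 315 322 [158, 171, 187, 203, 202, 195, 183, 180]
213 314 323 [130, 210, 238, 252, 255, 254, 251, 240, 212, 167]
216 314 323 [185, 247, 249, 251, 253, 253, 252, 251, 246, 219]
219 314 323 [202, 244, 246, 250, 253, 253, 251, 247, 241, 219]
222 311 324 [224, 249, 134, 214, 245, 247, 250, 253, 253, 251, 247, 241, 211, 177]
225 309 326 [242, 255, 255, 255, 149, 221, 244, 247, 250, 253, 253, 250, 246, 238, 202, 235, 255, 255]
228 308 328 [255, 255, 255, 202, 139, 150, 234, 245, 247, 251, 253, 253, 250, 246, 241, 181, 168, 254, 255, 254, 243]
231 307 328 [219, 255, 255, 125, 162, 173, 162, 230, 239, 242, 246, 250, 250, 245, 243, 242, 177, 153, 168, 233, 255, 250]
234 308 327 [240, 243, 134, 171, 225, 255, 255, 255, 255, 255, 255, 255, 255, 255, 255, 255, 202, 151, 182, 255]
237 310 326 [202, 255, 255, 253, 253, 254, 254, 254, 254, 254, 254, 253, 253, 254, 255, 255, 179]
240 309 326 [192, 255, 253, 252, 253, 254, 253, 253, 253, 253, 253, 252, 253, 253, 253, 253, 254, 248]
243 310 325 [218, 255, 254, 253, 253, 253, 253, 252, 252, 253, 252, 252, 253, 253, 253, 250]
246 312 324 [235, 255, 255, 252, 252, 252, 252, 252, 253, 254, 255, 249, 222]
249 313 322 [149, 221, 247, 230, 252, 249, 233, 244, 173, 165]
252 313 322 [205, 246, 246, 250, 252, 252, 248, 245, 241, 195]
255 313 322 [213, 246, 247, 249, 252, 252, 247, 244, 237, 192]
258 312 322 [150, 227, 245, 247, 250, 252, 251, 247, 244, 239, 183]
261 313 322 [228, 247, 249, 251, 252, 252, 248, 246, 243, 147]
264 314 320 [187, 182, 209, 220, 213, 183, 189]
```

```bash
python3 - <<'E'
from h import *
T=pose(); p=onz('wrist',[(318.6,210),(317.3,265),(317.9,238)],.087,T); print(p); d=p[0]-p[1]; print(np.degrees(np.arctan2(d[1],d[0])),np.linalg.norm(d))
a=np.degrees(np.arctan2(d[1],d[0]))%180; print(a); m=(p[0]+p[1])/2
goto(m[0],m[1],.15,a); goto(m[0],m[1],.057,a)
E
```

```text
[[ 0.48870527 -0.37684779  0.087     ]
 [ 0.5334869  -0.39001787  0.087     ]
 [ 0.51105401 -0.38345322  0.087     ]]
163.6116192150797 0.046678095966481786
163.6116192150797
t 48.6 now [ 0.5008 -0.3807  0.2507] yaw 164.9 -> x -0.0215 y -0.0001 z 0.2014 roll 0.0069 mm [-11.  -0. 101.]
t 48.6 now [ 0.5008 -0.3807  0.2507] yaw 164.9 -> x -0.0217 y -0.0002 z 0.3874 roll 0.0069 mm [-11.  -0. 194.]
```

>>> {"method": "servo_tool", "body": {
  "targets": [
    {"hand": -0.2,"x": -0.02,"y": 0,"z": 0.07,"roll": 0.007},
    {"hand": -0.2,"x": -0.02,"y": 0,"z": 0.14,"roll": 0.007},
    {"hand": -0.2,"x": -0.02,"y": 0,"z": 0.21,"roll": 0.007},
    {"hand": -0.2,"x": -0.02,"y": 0,"z": 0.28,"roll": 0.007},
    {"hand": -0.2,"x": -0.02,"y": 0,"z": 0.33,"roll": 0.007},
    {"hand": -0.2,"x": -0.02,"y": 0,"z": 0.36,"roll": 0.007},
    {"hand": -0.2,"x": -0.02,"y": 0,"z": 0.378,"roll": 0.007},
    {"hand": -0.2,"x": -0.02,"y": 0,"z": 0.386,"roll": 0.007},
    {"hand": -0.2,"x": -0.02,"y": 0,"z": 0.386,"roll": 0.007},
    {"hand": 1,"x": -0.02,"y": 0,"z": 0.386,"roll": 0.007}
  ],
  "grip_force": 50
}}

```text
time: 49.4
tool_pos: [0.5116, -0.3842, 0.0598]
tcp_rot: [0.446, 3.108, -0.002]
wrist_force: [-0.2, -0.7, 0.5]
width: 0.478
grip_force: 0.0
```

>>> {"method": "servo_tool", "body": {
  "targets": [
    {"hand": 1,"x": 0,"y": 0,"z": 0,"roll": 0},
    {"hand": 1,"x": 0,"y": 0,"z": 0,"roll": 0},
    {"hand": 1,"x": 0,"y": 0,"z": 0,"roll": 0},
    {"hand": 1,"x": 0,"y": 0,"z": 0,"roll": 0},
    {"hand": 1,"x": 0,"y": 0,"z": 0,"roll": 0},
    {"hand": 1,"x": 0,"y": 0,"z": 0,"roll": 0}
  ]
}}

```text
time: 49.9
tool_pos: [0.5124, -0.3825, 0.0605]
tcp_rot: [0.446, 3.107, 0.002]
wrist_force: [1.7, 5.5, 3.6]
width: 0.098
grip_force: 48.8
```

```bash
python3 tq.py
```

```text
t 49.9 yaw 163.66 P [  61.6 -348.2] 0.0605 tau [ 0.873 -0.365 -0.034] jt6 -0.071 F [1.7 5.5 3.6] w 0.098 g 48.82292367517948 q6 -1.969
```

>>> {"method": "servo_tool", "body": {
  "targets": [
    {"hand": 1,"x": 0.002,"y": 0.002,"z": 0,"roll": 0.02},
    {"hand": 1,"x": 0.002,"y": 0.002,"z": 0,"roll": 0.058},
    {"hand": 1,"x": 0.002,"y": 0.002,"z": 0,"roll": 0.096},
    {"hand": 1,"x": 0.002,"y": 0.002,"z": 0,"roll": 0.134},
    {"hand": 1,"x": 0.002,"y": 0.002,"z": 0,"roll": 0.172},
    {"hand": 1,"x": 0.002,"y": 0.002,"z": 0,"roll": 0.21},
    {"hand": 1,"x": 0.002,"y": 0.002,"z": 0,"roll": 0.248},
    {"hand": 1,"x": 0.002,"y": 0.002,"z": 0,"roll": 0.286},
    {"hand": 1,"x": 0.002,"y": 0.002,"z": 0,"roll": 0.324},
    {"hand": 1,"x": 0.002,"y": 0.002,"z": 0,"roll": 0.36}
  ]
}}

```text
time: 50.73
tool_pos: [0.5137, -0.3813, 0.0606]
tcp_rot: [2.047, 2.377, 0.007]
wrist_force: [8.5, 6.4, 0.4]
width: 0.098
grip_force: 49.2
```

```bash
python3 tq.py
```

```text
t 50.7333 yaw 98.54 P [  62.7 -346.8] 0.0606 tau [ 0.915 -1.276  0.11 ] jt6 -1.235 F [8.5 6.4 0.4] w 0.098 g 49.24821272492409 q6 -0.832
```

>>> {"method": "servo_tool", "body": {
  "targets": [
    {"hand": 1,"x": 0,"y": 0,"z": 0,"roll": 0.038},
    {"hand": 1,"x": 0,"y": 0,"z": 0,"roll": 0.076},
    {"hand": 1,"x": 0,"y": 0,"z": 0,"roll": 0.114},
    {"hand": 1,"x": 0,"y": 0,"z": 0,"roll": 0.152},
    {"hand": 1,"x": 0,"y": 0,"z": 0,"roll": 0.19},
    {"hand": 1,"x": 0,"y": 0,"z": 0,"roll": 0.228},
    {"hand": 1,"x": 0,"y": 0,"z": 0,"roll": 0.266},
    {"hand": 1,"x": 0,"y": 0,"z": 0,"roll": 0.304},
    {"hand": 1,"x": 0,"y": 0,"z": 0,"roll": 0.342},
    {"hand": 1,"x": 0,"y": 0,"z": 0,"roll": 0.38}
  ]
}}

```text
time: 51.57
tool_pos: [0.5154, -0.3821, 0.0607]
tcp_rot: [3.029, 0.816, 0.014]
wrist_force: [12.6, 3.7, -5.0]
width: 0.098
grip_force: 48.7
```

```bash
python3 tq.py
```

```text
t 51.5667 yaw 30.15 P [  64.5 -347.4] 0.0607 tau [ 0.538 -1.937  0.12 ] jt6 -1.373 F [12.6  3.7 -5. ] w 0.098 g 48.68774235248566 q6 0.362
```

>>> {"method": "servo_tool", "body": {
  "targets": [
    {"hand": 1,"x": 0.005,"y": 0.003,"z": 0,"roll": 0.03},
    {"hand": 1,"x": 0.005,"y": 0.003,"z": 0,"roll": 0.068},
    {"hand": 1,"x": 0.005,"y": 0.003,"z": 0,"roll": 0.106},
    {"hand": 1,"x": 0.005,"y": 0.003,"z": 0,"roll": 0.144},
    {"hand": 1,"x": 0.005,"y": 0.003,"z": 0,"roll": 0.182},
    {"hand": 1,"x": 0.005,"y": 0.003,"z": 0,"roll": 0.22},
    {"hand": 1,"x": 0.005,"y": 0.003,"z": 0,"roll": 0.258},
    {"hand": 1,"x": 0.005,"y": 0.003,"z": 0,"roll": 0.296},
    {"hand": 1,"x": 0.005,"y": 0.003,"z": 0,"roll": 0.334},
    {"hand": 1,"x": 0.005,"y": 0.003,"z": 0,"roll": 0.37}
  ]
}}

```text
time: 52.4
tool_pos: [0.5154, -0.3839, 0.0606]
tcp_rot: [2.982, -0.981, 0.009]
wrist_force: [3.6, -2.0, -0.9]
width: 0.097
grip_force: 49.2
```

```bash
python3 tq.py
```

```text
t 52.4 yaw -36.41 P [  64.8 -349.1] 0.0606 tau [-0.386 -0.455  0.159] jt6 -1.235 F [ 3.6 -2.  -0.9] w 0.097 g 49.23898681998253 q6 1.527
```

>>> {"method": "servo_tool", "body": {
  "targets": [
    {"hand": 1,"x": 0,"y": 0,"z": 0,"roll": 0.035},
    {"hand": 1,"x": 0,"y": 0,"z": 0,"roll": 0.07},
    {"hand": 1,"x": 0,"y": 0,"z": 0,"roll": 0.1},
    {"hand": 1,"x": 0,"y": 0,"z": 0,"roll": 0.13}
  ]
}}

```text
time: 52.73
tool_pos: [0.5149, -0.3843, 0.0606]
tcp_rot: [2.723, -1.564, 0.009]
wrist_force: [1.6, -4.5, -0.3]
width: 0.093
grip_force: 49.3
```

```bash
python3 tq.py
```

```text
t 52.7333 yaw -59.74 P [  64.4 -349.6] 0.0606 tau [-0.483 -0.153  0.129] jt6 -1.036 F [ 1.6 -4.5 -0.3] w 0.093 g 49.30506572127342 q6 1.934
```

>>> {"method": "servo_tool", "body": {
  "targets": [
    {"hand": -1,"x": 0,"y": 0,"z": 0,"roll": 0},
    {"hand": -1,"x": 0,"y": 0,"z": 0,"roll": 0},
    {"hand": -1,"x": 0,"y": 0,"z": 0,"roll": 0},
    {"hand": -1,"x": 0,"y": 0,"z": 0,"roll": 0},
    {"hand": -1,"x": 0,"y": 0,"z": 0,"roll": 0},
    {"hand": -1,"x": 0,"y": 0,"z": 0,"roll": 0},
    {"hand": -1,"x": 0,"y": 0,"z": 0,"roll": -0.039},
    {"hand": -1,"x": 0,"y": 0,"z": 0,"roll": -0.078},
    {"hand": -1,"x": 0,"y": 0,"z": 0,"roll": -0.117},
    {"hand": -1,"x": 0,"y": 0,"z": 0,"roll": -0.156}
  ]
}}

```text
time: 53.57
tool_pos: [0.5129, -0.3822, 0.0585]
tcp_rot: [-3.027, 0.841, 0.001]
wrist_force: [0.4, -0.3, -0.3]
width: 0.999
grip_force: 0.0
```

>>> {"method": "servo_tool", "body": {
  "targets": [
    {"hand": -1,"x": 0,"y": 0,"z": 0,"roll": -0.039},
    {"hand": -1,"x": 0,"y": 0,"z": 0,"roll": -0.078},
    {"hand": -1,"x": 0,"y": 0,"z": 0,"roll": -0.117},
    {"hand": -1,"x": 0,"y": 0,"z": 0,"roll": -0.156},
    {"hand": -1,"x": 0,"y": 0,"z": 0,"roll": -0.195},
    {"hand": -1,"x": 0,"y": 0,"z": 0,"roll": -0.234},
    {"hand": -1,"x": 0,"y": 0,"z": 0,"roll": -0.273},
    {"hand": -1,"x": 0,"y": 0,"z": 0,"roll": -0.312},
    {"hand": -1,"x": 0,"y": 0,"z": 0,"roll": -0.351},
    {"hand": -1,"x": 0,"y": 0,"z": 0,"roll": -0.39}
  ]
}}

```text
time: 54.4
tool_pos: [0.5129, -0.3822, 0.0585]
tcp_rot: [-2.96, -1.053, 0.0]
wrist_force: [0.7, -0.4, 0.2]
width: 1.001
grip_force: 0.0
```

>>> {"method": "servo_tool", "body": {
  "targets": [
    {"hand": -1,"x": 0,"y": 0,"z": 0,"roll": -0.039},
    {"hand": -1,"x": 0,"y": 0,"z": 0,"roll": -0.078},
    {"hand": -1,"x": 0,"y": 0,"z": 0,"roll": -0.117},
    {"hand": -1,"x": 0,"y": 0,"z": 0,"roll": -0.156},
    {"hand": -1,"x": 0,"y": 0,"z": 0,"roll": -0.195},
    {"hand": -1,"x": 0,"y": 0,"z": 0,"roll": -0.234},
    {"hand": -1,"x": 0,"y": 0,"z": 0,"roll": -0.273},
    {"hand": -1,"x": 0,"y": 0,"z": 0,"roll": -0.312},
    {"hand": -1,"x": 0,"y": 0,"z": 0,"roll": -0.351},
    {"hand": -1,"x": 0,"y": 0,"z": 0,"roll": -0.39}
  ]
}}

```text
time: 55.23
tool_pos: [0.5129, -0.3822, 0.0585]
tcp_rot: [-1.816, -2.563, -0.0]
wrist_force: [0.2, -0.2, 0.4]
width: 0.999
grip_force: 0.0
```

```bash
python3 key.py | head -3; python3 tq.py; python3 -c "
from h import *
goto(.515,-.3835,.058,120.3)"
```

```text
key (295, 268, 48, 138) ((510.8139953613281, -379.96588134765625), (15.256767272949219, 50.813140869140625), 19.78131675720215)
key (345, 108, 38, 94) ((503.0523376464844, -319.24774169921875), (8.777698516845703, 26.06829833984375), 14.902681350708008)
dial ((510.686767578125, -379.872802734375), 40.50405502319336) (224, 201, 185, 148)
t 55.2833 yaw 109.66 P [  62.1 -347.9] 0.0585 tau [-0.036 -0.014 -0.029] jt6 -0.079 F [-0.7  0.4 -0.7] w 1.001 g 0.0 q6 -1.023
t 55.3 now [ 0.5129 -0.3822  0.0585] yaw 109.7 -> x -0.0038 y 0.0030 z 0.0010 roll -0.0591 mm [-2.  2.  0.]
```

```bash
python3 - <<'E'
from h import *
import glob
im=cv2.imread(sorted(glob.glob('pics/k55*'))[-1]); T=pose(); hsv=cv2.cvtColor(im,cv2.COLOR_BGR2HSV)
for v in range(262,410,6):
    row=hsv[v,280:356]; k=np.flatnonzero((row[:,0]>17)&(row[:,0]<37)&(row[:,1]>100)&(row[:,2]>90))
    if len(k): print(v,k[0]+280,k[-1]+280,row[k][::3,2].tolist(), onz('wrist',[((k[0]+k[-1])/2+280,v)],.087,T)[0,:2].round(4))
E
```

```text
268 308 309 [145] [ 0.4992 -0.3571]
274 299 318 [158, 177, 183, 157, 142, 131, 116] [ 0.4999 -0.359 ]
280 298 321 [177, 181, 186, 169, 157, 147, 135, 113] [ 0.5008 -0.3608]
286 297 324 [174, 184, 194, 189, 168, 152, 141, 124, 110, 129] [ 0.5018 -0.3626]
292 296 334 [170, 233, 244, 248, 244, 241, 225, 178, 114, 108, 167, 174, 125] [ 0.5038 -0.3641]
298 295 339 [189, 244, 246, 248, 245, 239, 227, 212, 169, 114, 124, 161, 161, 163, 165] [ 0.5052 -0.3658]
304 296 341 [185, 241, 244, 247, 245, 236, 225, 210, 175, 119, 108, 114, 164, 162, 162, 109] [ 0.5063 -0.3676]
310 295 342 [200, 189, 241, 244, 248, 243, 234, 223, 207, 158, 108, 119, 115, 107, 158, 161] [ 0.507  -0.3696]
316 297 340 [252, 220, 240, 245, 248, 241, 231, 221, 199, 143, 108, 113, 115, 102, 160] [ 0.5077 -0.3716]
322 299 337 [247, 237, 242, 245, 247, 238, 228, 216, 194, 129, 120, 114, 111] [ 0.5083 -0.3737]
328 300 338 [159, 229, 241, 245, 248, 238, 228, 219, 194, 132, 129, 119, 109] [ 0.5094 -0.3757]
334 299 339 [185, 179, 243, 246, 244, 204, 156, 151, 147, 137, 130, 123, 115, 99] [ 0.5101 -0.3777]
340 299 339 [178, 180, 2
[... 235 characters left out ...]
 247, 247, 247, 247, 244, 240, 170] [ 0.5124 -0.384 ]
358 298 339 [152, 155, 152, 143, 238, 254, 247, 248, 246, 246, 247, 243, 241, 236] [ 0.513  -0.3863]
364 301 338 [173, 157, 155, 158, 154, 157, 157, 154, 146, 236, 229, 243, 208] [ 0.5141 -0.3883]
370 307 337 [151, 149, 156, 156, 156, 155, 151, 145, 144, 127, 98] [ 0.5157 -0.3902]
376 313 339 [191, 134, 143, 149, 152, 148, 145, 141, 112] [ 0.5178 -0.392 ]
382 314 340 [174, 131, 143, 152, 153, 148, 145, 140, 112] [ 0.5189 -0.3941]
388 316 340 [112, 137, 143, 152, 152, 147, 144, 134, 106] [ 0.5201 -0.3962]
394 317 340 [101, 137, 142, 148, 152, 146, 143, 137] [ 0.5211 -0.3984]
400 320 338 [137, 138, 147, 152, 148, 138, 130] [ 0.5221 -0.4007]
```

>>> {"method": "servo_tool", "body": {
  "targets": [
    {"hand": -1,"x": 0,"y": 0.001,"z": 0,"roll": -0.03},
    {"hand": -1,"x": 0,"y": 0.001,"z": 0,"roll": -0.057},
    {"hand": -1,"x": 0,"y": 0.001,"z": 0,"roll": -0.057},
    {"hand": 1,"x": 0,"y": 0.001,"z": 0,"roll": -0.057},
    {"hand": 1,"x": 0,"y": 0.001,"z": 0,"roll": -0.057},
    {"hand": 1,"x": 0,"y": 0.001,"z": 0,"roll": -0.057},
    {"hand": 1,"x": 0,"y": 0.001,"z": 0,"roll": -0.057},
    {"hand": 1,"x": 0,"y": 0.001,"z": 0,"roll": -0.057},
    {"hand": 1,"x": 0,"y": 0.001,"z": 0,"roll": -0.057},
    {"hand": 1,"x": 0,"y": 0.001,"z": 0,"roll": -0.057}
  ]
}}

```text
time: 56.12
tool_pos: [0.5136, -0.3821, 0.0587]
tcp_rot: [1.589, 2.71, 0.0]
wrist_force: [0.1, 0.9, 1.3]
width: 0.099
grip_force: 48.8
```

>>> {"method": "servo_tool", "body": {
  "targets": [
    {"hand": 1,"x": 0,"y": 0,"z": 0,"roll": 0},
    {"hand": 1,"x": 0,"y": 0,"z": 0,"roll": 0},
    {"hand": 1,"x": 0,"y": 0,"z": 0,"roll": 0}
  ]
}}

```text
time: 56.37
tool_pos: [0.5137, -0.3821, 0.0588]
tcp_rot: [1.589, 2.71, 0.0]
wrist_force: [-0.1, 0.8, 1.4]
width: 0.098
grip_force: 48.8
```

```bash
python3 tq.py
```

```text
t 56.3667 yaw 119.24 P [  62.8 -347.7] 0.0588 tau [ 0.188 -0.044  0.012] jt6 0.042 F [-0.1  0.8  1.4] w 0.098 g 48.80321949720383 q6 -1.189
```

>>> {"method": "servo_tool", "body": {
  "targets": [
    {"hand": 1,"x": 0,"y": 0,"z": 0,"roll": 0.025},
    {"hand": 1,"x": 0,"y": 0,"z": 0,"roll": 0.05},
    {"hand": 1,"x": 0,"y": 0,"z": 0,"roll": 0.075},
    {"hand": 1,"x": 0,"y": 0,"z": 0,"roll": 0.1},
    {"hand": 1,"x": 0,"y": 0,"z": 0,"roll": 0.125},
    {"hand": 1,"x": 0,"y": 0,"z": 0,"roll": 0.15},
    {"hand": 1,"x": 0,"y": 0,"z": 0,"roll": 0.175},
    {"hand": 1,"x": 0,"y": 0,"z": 0,"roll": 0.2}
  ]
}}

```text
time: 57.03
tool_pos: [0.5141, -0.382, 0.0588]
tcp_rot: [2.352, 2.082, 0.001]
wrist_force: [1.2, 0.6, 0.1]
width: 0.1
grip_force: 49.7
```

```bash
python3 tq.py
```

```text
t 57.0333 yaw 83.03 P [  63.3 -347.5] 0.0588 tau [ 0.177 -0.337  0.134] jt6 -0.851 F [1.2 0.6 0.1] w 0.1 g 49.718845188617706 q6 -0.557
```

>>> {"method": "servo_tool", "body": {
  "targets": [
    {"hand": 1,"x": 0,"y": 0,"z": 0,"roll": 0.02},
    {"hand": 1,"x": 0,"y": 0,"z": 0,"roll": 0.04},
    {"hand": 1,"x": 0,"y": 0,"z": 0,"roll": 0.06},
    {"hand": 1,"x": 0,"y": 0,"z": 0,"roll": 0.08}
  ]
}}

```text
time: 57.37
tool_pos: [0.5143, -0.382, 0.0588]
tcp_rot: [2.593, 1.771, 0.002]
wrist_force: [2.2, 1.3, -0.6]
width: 0.096
grip_force: 49.7
```

```bash
python3 tq.py
```

```text
t 57.3667 yaw 68.67 P [  63.5 -347.5] 0.0588 tau [ 0.18  -0.449  0.152] jt6 -0.653 F [ 2.2  1.3 -0.6] w 0.096 g 49.71110098063946 q6 -0.306
```

>>> {"method": "servo_tool", "body": {
  "targets": [
    {"hand": 1,"x": 0,"y": 0,"z": 0,"roll": 0.02},
    {"hand": 1,"x": 0,"y": 0,"z": 0,"roll": 0.04},
    {"hand": 1,"x": 0,"y": 0,"z": 0,"roll": 0.06},
    {"hand": 1,"x": 0,"y": 0,"z": 0,"roll": 0.08}
  ]
}}

```text
time: 57.7
tool_pos: [0.5145, -0.3822, 0.0588]
tcp_rot: [2.795, 1.432, 0.002]
wrist_force: [2.7, 1.3, -0.6]
width: 0.101
grip_force: 49.7
```

```bash
python3 tq.py
```

```text
t 57.7 yaw 54.28 P [  63.7 -347.6] 0.0588 tau [ 0.141 -0.459  0.138] jt6 -0.651 F [ 2.7  1.3 -0.6] w 0.101 g 49.7100218385458 q6 -0.055
```

>>> {"method": "servo_tool", "body": {
  "targets": [
    {"hand": 1,"x": 0,"y": 0,"z": 0,"roll": 0.02},
    {"hand": 1,"x": 0,"y": 0,"z": 0,"roll": 0.04},
    {"hand": 1,"x": 0,"y": 0,"z": 0,"roll": 0.06},
    {"hand": 1,"x": 0,"y": 0,"z": 0,"roll": 0.08}
  ]
}}

```text
time: 58.03
tool_pos: [0.5147, -0.3823, 0.0588]
tcp_rot: [2.952, 1.071, 0.003]
wrist_force: [3.1, 1.0, -0.7]
width: 0.1
grip_force: 49.7
```

```bash
python3 tq.py
```

```text
t 58.0333 yaw 39.88 P [  63.9 -347.7] 0.0588 tau [ 0.02  -0.511  0.187] jt6 -0.65 F [ 3.1  1.  -0.7] w 0.1 g 49.69710499048233 q6 0.196
```

>>> {"method": "servo_tool", "body": {
  "targets": [
    {"hand": 1,"x": 0,"y": 0,"z": 0,"roll": 0.02},
    {"hand": 1,"x": 0,"y": 0,"z": 0,"roll": 0.04},
    {"hand": 1,"x": 0,"y": 0,"z": 0,"roll": 0.06},
    {"hand": 1,"x": 0,"y": 0,"z": 0,"roll": 0.08}
  ]
}}

```text
time: 58.37
tool_pos: [0.5149, -0.3824, 0.0589]
tcp_rot: [3.06, 0.701, 0.002]
wrist_force: [3.1, 1.7, -0.5]
width: 0.1
grip_force: 127.4
```

```bash
python3 tq.py
```

```text
t 58.3667 yaw 25.79 P [  64.1 -347.8] 0.0589 tau [ 0.265 -0.769  2.686] jt6 1.921 F [ 3.1  1.7 -0.5] w 0.1 g 127.40069520245015 q6 0.443
```

The stop is reached: torque jumped to 2.7 Nm after a total of 5.53 rad. I ease off, release and retreat.

>>> {"method": "servo_tool", "body": {
  "targets": [
    {"hand": 1,"x": 0,"y": 0,"z": 0,"roll": -0.001},
    {"hand": -1,"x": 0,"y": 0,"z": 0,"roll": -0.001},
    {"hand": -1,"x": 0,"y": 0,"z": 0,"roll": -0.001},
    {"hand": -1,"x": 0,"y": 0,"z": 0,"roll": -0.001},
    {"hand": -1,"x": 0,"y": 0,"z": 0,"roll": -0.001},
    {"hand": -1,"x": 0,"y": 0,"z": 0,"roll": -0.001},
    {"hand": -1,"x": 0,"y": 0,"z": -0.06,"roll": 0},
    {"hand": -1,"x": 0,"y": 0,"z": -0.14,"roll": 0},
    {"hand": -1,"x": 0,"y": 0,"z": -0.22,"roll": 0},
    {"hand": -1,"x": 0,"y": 0,"z": -0.3,"roll": 0}
  ]
}}

```text
time: 59.2
tool_pos: [0.5127, -0.3819, 0.2097]
tcp_rot: [-3.062, -0.696, 0.002]
wrist_force: [0.2, -0.5, 0.1]
width: 0.999
grip_force: 0.0
```

>>> {"method": "servo_tool", "body": {
  "targets": [
    {"hand": -1,"x": 0,"y": 0,"z": -0.08,"roll": 0},
    {"hand": -1,"x": 0,"y": 0,"z": -0.08,"roll": 0},
    {"hand": -1,"x": 0,"y": 0,"z": -0.08,"roll": 0},
    {"hand": -1,"x": 0,"y": 0,"z": -0.08,"roll": 0},
    {"hand": -1,"x": 0,"y": 0,"z": -0.08,"roll": 0}
  ]
}}

```text
time: 59.62
tool_pos: [0.5124, -0.3814, 0.2464]
tcp_rot: [-3.061, -0.696, 0.004]
wrist_force: [-0.6, 1.0, -0.1]
width: 1.002
grip_force: 0.0
```

```bash
python3 tq.py; python3 key.py | head -3; python3 - <<'E'
from h import *
s,_=shot('side','s99'); t,_=shot('top','t99')
h=cv2.cvtColor(s,cv2.COLOR_BGR2HSV)
# check side view: vertical scan through stack below the foot, and cap disc in top view
for nm,z in (('bed',.024),('board top',.094),('cap',.188)): print(nm,proj('side',[[*W(0,-30),z]])[0].round(1),proj('side',[[*W(0,0),z]])[0].round(1))
u,v=proj('side',[[*W(-30,-30),.06]])[0].round().astype(int); print([(k,*map(int,h[k,u])) for k in range(v-22,v+20,2)])
ht=cv2.cvtColor(t,cv2.COLOR_BGR2HSV); c=proj('top',[[*W(0,0),.188]])[0]; m=cv2.inRange(ht,(18,110,120),(36,255,255)); x0,y0=(c-14).astype(int); p=np.argwhere(m[y0:y0+28,x0:x0+28])[:,::-1]+[x0,y0]
n,l,st,ce=cv2.connectedComponentsWithStats(m[y0:y0+28,x0:x0+28])
for k in range(1,n): print('yellow',st[k],P_(onz('top',[ce[k]+[x0,y0]],.188)))
E
```

```text
t 59.6167 yaw 25.63 P [  61.4 -347.2] 0.2464 tau [-0.001 -0.004 -0.001] jt6 0.0 F [-0.6  1.  -0.1] w 1.002 g 0.0 q6 0.445
key (309, 192, 22, 57) ((513.8330078125, -382.9275207519531), (45.735748291015625, 16.75337028503418), 25.341054916381836)
key (239, 164, 48, 23) ((526.6339721679688, -327.4490966796875), (11.989602088928223, 35.664615631103516), 15.397974967956543)
key (627, 80, 13, 52) ((695.4163208007812, -556.5238647460938), (39.46375274658203, 7.4195356369018555), 55.45423126220703)
bed [306.7 278.4] [309.5 272.5]
board top [306.  253.1] [308.9 247.5]
cap [305.1 217. ] [308.1 212. ]
[(242, 22, 126, 248), (244, 26, 84, 254), (246, 19, 128, 177), (248, 19, 130, 181), (250, 19, 130, 188), (252, 19, 128, 192), (254, 20, 127, 215), (256, 19, 126, 216), (258, 15, 154, 83), (260, 9, 158, 63), (262, 12, 167, 58), (264, 6, 152, 62), (266, 10, 167, 58), (268, 11, 132, 58), (270, 11, 163, 58), (272, 9, 149, 65), (274, 8, 144, 62), (276, 10, 138, 63), (278, 16, 137, 140), (280, 17, 129, 113), (282, 14, 54, 52)]
yellow [16  2  1  1  1] [[27.8 14.2]]
yellow [19  4  1  1  1] [[27.6  5.1]]
yellow [12  9  7  8 42] [[3.6 0.9]]
yellow [  6  10  22  18 116] [[ -6.1 -16. ]]
yellow [ 3 21  1  1  1] [[-30.6  14. ]]
yellow [ 0 24  2  2  2] [[-41.4  14.2]]
```

```bash
python3 -c "
from workcell import ticket
print(ticket.finish_job())"
```

```text
the job is handed in; nothing more can be done
None
```

I stacked all four books square under the board, clamped them to the clutch's first slip (about 0.24 rad), wound the timer to its stop, and handed the job in with the robot clear; I have no verdict back from the judge.

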